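Seal the drive cases and file them

TASK

Seal the backup-drive cases lying on the rubber mat and file them: turn the knob on the seal press clockwise until it clicks over to working, then push each case nose-first under the bridge hard up against the stop and hold it there a few seconds until the plunger has pressed its seal plug all the way in, clearly below the rim of the nose. Lay every sealed case flat, label up, on the floor of the black file drawer, and when all cases are sealed click the knob back to parked; leave the mug, the padlock and the tub of plugs where they are.

Things in the scene. Friction and masses are not known exactly. Their poses are not given: they have to be found in the camera images.
- case_a: grey hard plastic drive case, 130 x 46 x 32 mm (x, y, z), about 0.25 kg, identical to the others; may be absent (None). Origin: centre of its underside; +x points to its nose, +z to the side with the paper label. The nose has a recess 30 mm wide and 20 mm high, centred 16 mm above the underside, from which a white seal plug (20 x 12 mm) stands out
- case_b: grey hard plastic drive case, 130 x 46 x 32 mm (x, y, z), about 0.25 kg, identical to the others; may be absent (None). Origin: centre of its underside; +x points to its nose, +z to the side with the paper label. The nose has a recess 30 mm wide and 20 mm high, centred 16 mm above the underside, from which a white seal plug (20 x 12 mm) stands out
- case_c: grey hard plastic drive case, 130 x 46 x 32 mm (x, y, z), about 0.25 kg, identical to the others; may be absent (None). Origin: centre of its underside; +x points to its nose, +z to the side with the paper label. The nose has a recess 30 mm wide and 20 mm high, centred 16 mm above the underside, from which a white seal plug (20 x 12 mm) stands out
- case_d: grey hard plastic drive case, 130 x 46 x 32 mm (x, y, z), about 0.25 kg, identical to the others; may be absent (None). Origin: centre of its underside; +x points to its nose, +z to the side with the paper label. The nose has a recess 30 mm wide and 20 mm high, centred 16 mm above the underside, from which a white seal plug (20 x 12 mm) stands out
- plug_a (a joint): how far the seal plug of case_a has been pushed in, m: 0 = 9 mm proud of the nose, 0.009 = flush with the rim, 0.012 = fully home, 3 mm below the rim; starts at 0 to 0.002. It moves stiffly (about 4 N friction and heavily damped, so it creeps in over 2 to 4 s under the press's plunger) and stays where it is left
- plug_b (a joint): how far the seal plug of case_b has been pushed in, m: 0 = 9 mm proud of the nose, 0.009 = flush with the rim, 0.012 = fully home, 3 mm below the rim; starts at 0 to 0.002. It moves stiffly (about 4 N friction and heavily damped, so it creeps in over 2 to 4 s under the press's plunger) and stays where it is left
- plug_c (a joint): how far the seal plug of case_c has been pushed in, m: 0 = 9 mm proud of the nose, 0.009 = flush with the rim, 0.012 = fully home, 3 mm below the rim; starts at 0 to 0.002. It moves stiffly (about 4 N friction and heavily damped, so it creeps in over 2 to 4 s under the press's plunger) and stays where it is left
- plug_d (a joint): how far the seal plug of case_d has been pushed in, m: 0 = 9 mm proud of the nose, 0.009 = flush with the rim, 0.012 = fully home, 3 mm below the rim; starts at 0 to 0.002. It moves stiffly (about 4 N friction and heavily damped, so it creeps in over 2 to 4 s under the press's plunger) and stays where it is left
- press: seal press, fixed. Origin: on the table below the middle of its stop; +x is the way a case is pushed in, from mouth to stop. Its bed is 12 mm high (a case's underside slides at z = 12 mm). A tongue of the same height, 30 mm wide, runs out to x = -152 mm; it carries the case's tail and leaves its sides free. Housing behind the stop: 80 mm wide, 75 mm high, to x = 118 mm
- mouth (a point): the mouth of the press, on bed level (12 mm above the table), 68 mm before the stop; axes as the press. Two guides 50 mm apart and 52 mm high run from 50 mm before the stop up to it, flared to about 68 mm apart here. A bridge spans the guides over their whole length, its underside 50 mm and its top 62 mm above the table
- stop (a point): middle of the stop face, on the plunger's axis, 28 mm above the table; axes as the press. The stop is two steel blocks, 34 mm apart, that the sides of the nose's rim meet; the plunger works between them. A case at the stop has its origin 65 mm before this point
- plunger (a joint): how far the sprung plunger (brass pin, 12 mm across) is pushed back, m, 0 to 0.026. Knob parked: its tip lies 12 mm behind the stop face and does not press the plug. Knob working: 4 mm in front of it; it pushes with 8 N plus 0.5 N per mm, about 14 N when a fresh case meets the stop, and pushes a loose case back out. It reaches the plug's full depth only with the case within 1 mm of the stop
- ram_knob (a joint): angle of the black knob on top of the press housing, rad: 0 = parked (bar along the press's x), 1.2 = working (bar turned 69 degrees clockwise seen from above). A sprung detent holds it at either end: about 0.12 N m to get past the middle (0.6), after which it clicks on by itself
- knob_grip (a point): on the knob's axis, at the height to grip its bar, 111 mm above the table; turns with the knob, x along the bar. The bar is 50 mm long, 14 mm thick and 34 mm high, its top 12 mm above this point
- drawer: black steel file drawer tray standing on the table, 296 x 236 x 32 mm outside, walls and floor 3 mm thick, open on top. Origin: centre of its underside; x along the 296 mm side
- mat: black rubber mat, 340 x 280 x 3 mm, fixed, on which the cases lie at the start. Origin: centre of its underside
- mug: bystander: white ceramic mug, 82 mm across, 95 mm high. Origin: centre of its underside
- padlock: bystander: brass padlock lying flat, 50 x 50 x 24 mm body with a steel shackle. Origin: centre of the body's underside
- plug_tub: bystander: open black plastic tub of spare plugs, 110 x 80 x 45 mm. Origin: centre of its underside
Things that resemble listed ones, but are neither listed nor needed, are in the scene too. What is shaped like the case_d but blue or yellow is not meant.

How it is judged:
By the outcome, as a careful person would: the job done as asked, in the order asked, and still so for the second after the job is handed in, with the robot touching nothing.
Of case_a, case_b, case_c, case_d only 2 to 4 are there at a start; the rules pass over those that are not, and their reading is None.
At some moment in a run one of case_a, case_b, case_c, case_d may be knocked a few centimetres aside while the robot is not near it.
Once in a run the grip may slacken for a moment while it holds something.
It also fails if it takes over 210 s, if anything falls off the work surface, if the arm or the gripper's body presses on something with over 40 N, if the wrist force passes 120 N, or if a joint passes its speed limit or range.

ROBOT

A 6-joint arm with a two-finger parallel gripper is mounted at the origin on the work surface. World frame = base frame: x ahead of the robot, y to its left, z up, the work surface at z = 0. Lengths are in m, angles in rad, forces in N, time in s.
With the tool pointing down it reaches from about 0.325 to 0.775 m from the base axis. Payload 9.3 kg.
Tool frame: the origin (TCP) lies on the centre line of the jaws, within the pads' length; the fingertips stand 19 mm ahead of it and the grasp point (between the pads) is the TCP; z points along the fingers, y is the direction in which the jaws open and shut (so a half turn about z gives the same grasp; the last joint's range is limited). The gripper opens to 85 mm and grips with 20 to 120 N. Pads are 22 mm wide; open, the fingers measure 114 mm over their backs; the gripper's body (76 mm by 85 mm) begins 54 mm behind the grasp point. The pads swing forward as they close: fully open they stand 13 mm farther back than shut.
Start: joints at [1.151, 0.259, 0.021, 1.334, 0, 1.418], TCP at [0.145, 0.531, 0.25] pointing down, gripper open.
Joint ranges: [-3.04, 3.04], [-0.91, 1.82], [-1.04, 1.36], [-1.92, 1.95], [-1.52, 1.45], [-3.14, 3.14]. Speed limits (rad/s): [2.22, 2.22, 2.79, 3.14, 3.14, 3.14].

INTERFACE

Orientations are given as a 3x3 rotation matrix whose columns are the frame's x, y, z axes.
In Python, from rig import env, eyes gives the robot as it stands. The module is installed in compiled form; this text tells all that it offers.
- The arm moves only by the shell command python3 -m handwheel 'ROWS' [FORCE]. ROWS is JSON, a list of rows, each a list of 3 entries, a list of its own where there are three numbers: the closure, from 0 (fully open) to 1 (shut), then the shift along the tool's x, y, z in units of 25 mm (1.0 is 25 mm), then the turn about the tool's z in units of 6 degrees (1.0 is 6 degrees). A call has 1 to 20 rows; each row shifts and turns the pose as measured when the row begins, along the tool's axes as they then stand; what a row does not reach is not made up. A row lasts 1/10 s, in which the tool goes at most 50 mm and 8.59 degrees, less where a joint would pass 70% of its speed; a pose out of reach is approached as far as the arm can. A call is refused whole if a number of a shift passes 1 or a number of a turn 1, either way. A call with a gripper value outside its range is refused whole. The fingers move at their own pace and stop on an object; FORCE is the grip in N (left out, the last holds). Time passes only in rows, so rows that do not move let the fingers close. It gives the time, the measured TCP pose, the force and the opening at its end, in the units of the state.
- env.read_state(): the state, without advancing time (a new reading comes with each control period).
- eyes.get_image(name): name is "scene" or "side" or "wrist"; returns a dict with "color" (384x512x3 uint8, red, green, blue), "mtx" (3x3 intrinsics, pixels), "k1" (the pictures are not rectified: a ray, as slopes to the right and down, at radius r is drawn at 1 + k1 r^2 times it, then the intrinsics apply), "R" (3x3) and "t" (3): a world point X has camera coordinates R X + t. Camera axes: x right, y down, z forward; pixel columns grow to the right and rows downward; lengths in m; the calibration is good to about 2 mm. A picture is of the moment at which its call begins. There is no depth.
- env.sign_off(): hands the job in, once; it reports no verdict.
The state is a dict: "time_s": time; "joints": joint angles; "joint_vel": joint speeds; "joint_torque": joint torques, N m; "tcp_pos": TCP position; "ee_rot": TCP orientation; "contact_force": force on the tool from outside, world axes, zero at the start; "ft_torque": the same for the moment, N m; "finger_gap": finger opening in m.
Only numpy, scipy, OpenCV 4.12 (cv2) and the standard library are available. Lean on these libraries where they do the work, as an engineer would, in place of code of your own. Each camera call takes 0.05 s, during which the arm holds its last target.

## Working session

There is one attempt and no reset: what is moved stays moved. The work goes in short steps, Python scripts to look and compute and a shell command to move; the robot and the scene stay as the last step left them, time stands still between calls to the robot, and variables do not carry over. Pictures are saved under pics/ and viewed, and the job is handed in when it is done.

```bash
mkdir -p pics; ls; cat > h.py <<'E'
import numpy as np, cv2
from rig import env, eyes
def snap(n,f):
    im=eyes.get_image(n); cv2.imwrite('pics/'+f,im['color'][:,:,::-1]); np.savez('pics/'+f[:-4]+'.npz',**{k:np.array(v) for k,v in im.items()}); return im
def ray(im,u,v):
    K=im['mtx'];k1=float(im['k1']); d=np.array([(u-K[0,2])/K[0,0],(v-K[1,2])/K[1,1]])
    p=d.copy()
    for _ in range(30): p=d/(1+k1*(p@p))
    R=im['R']; return -R.T@im['t'], R.T@np.array([p[0],p[1],1])
def onz(im,u,v,z):
    c,d=ray(im,u,v); s=(z-c[2])/d[2]; return c+s*d
def proj(im,X):
    c=im['R']@np.array(X)+im['t']; p=c[:2]/c[2]; p=p*(1+float(im['k1'])*(p@p)); K=im['mtx']; return K[0,0]*p[0]+K[0,2],K[1,1]*p[1]+K[1,2]
E
python3 - <<'E'
from h import *
for n in ['scene','side','wrist']:
    im=snap(n,n+'0.png'); print(n,im['mtx'].tolist(),im['k1'],(-im['R'].T@im['t']).round(3),im['R'][2].round(2))
s=env.read_state(); print(s['tcp_pos'],s['ee_rot'],s['finger_gap'],s['time_s'])
E
```

```text
pics
scene [[374.80543112664003, 0.0, 268.07951570711623], [0.0, 374.80543112664003, 192.48869435919815], [0.0, 0.0, 1.0]] 0.04028214867200047 [ 1.219 -0.1    0.922] [-0.65 -0.   -0.76]
side [[489.77924350187413, 0.0, 252.26062246981562], [0.0, 489.77924350187413, 186.22128262353237], [0.0, 0.0, 1.0]] -0.060624004364466084 [-0.218 -1.189  1.349] [ 0.4   0.59 -0.7 ]
wrist [[343.56326734405803, 0.0, 253.35038336280053], [0.0, 343.56326734405803, 187.17074168664274], [0.0, 0.0, 1.0]] -0.08173928052755863 [0.073 0.55  0.374] [ 0.29 -0.08 -0.96]
[0.14492064 0.53036259 0.24980411] [[-9.64618722e-01  2.63648551e-01 -4.03249198e-04]
 [ 2.63648824e-01  9.64618253e-01 -9.60814463e-04]
 [ 1.35664196e-04 -1.03313580e-03 -9.99999457e-01]] 0.08541298311735207 0.15
```

View pics/scene0.png

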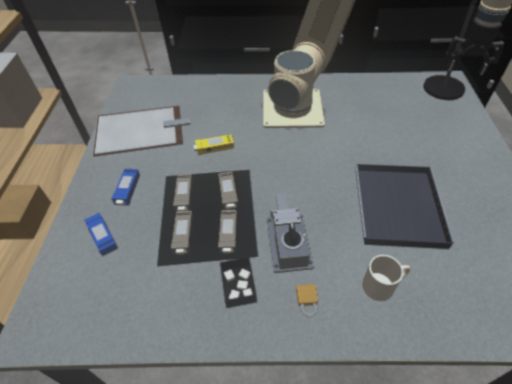

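View pics/side0.png

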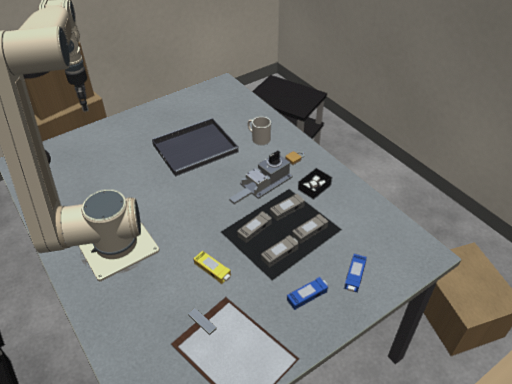

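View pics/wrist0.png

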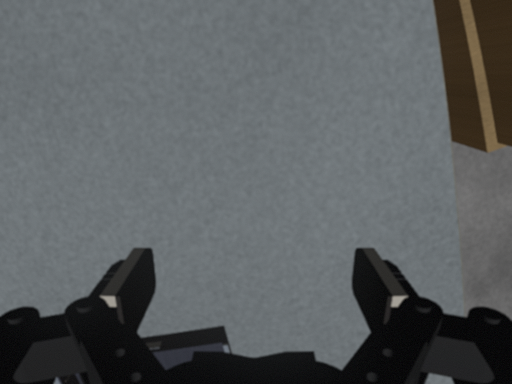

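The candidates for a case in the scene view are four grey ones on the mat at (182,190), (228,188), (181,230) and (228,228). Two blue ones at (125,186) and (100,233) and a yellow one at (214,143) are decoys. I'll check the choice in one close crop.

```bash
python3 - <<'E'
from h import *
im=cv2.imread('pics/scene0.png')
c=im[160:310,150:330]; cv2.imwrite('pics/crop0.png',cv2.resize(c,None,fx=4,fy=4,interpolation=cv2.INTER_CUBIC))
im=cv2.imread('pics/side0.png')
c=im[140:280,210:350]; cv2.imwrite('pics/crop1.png',cv2.resize(c,None,fx=4,fy=4,interpolation=cv2.INTER_CUBIC))
E
```

```text
(no output)
```

View pics/crop0.png

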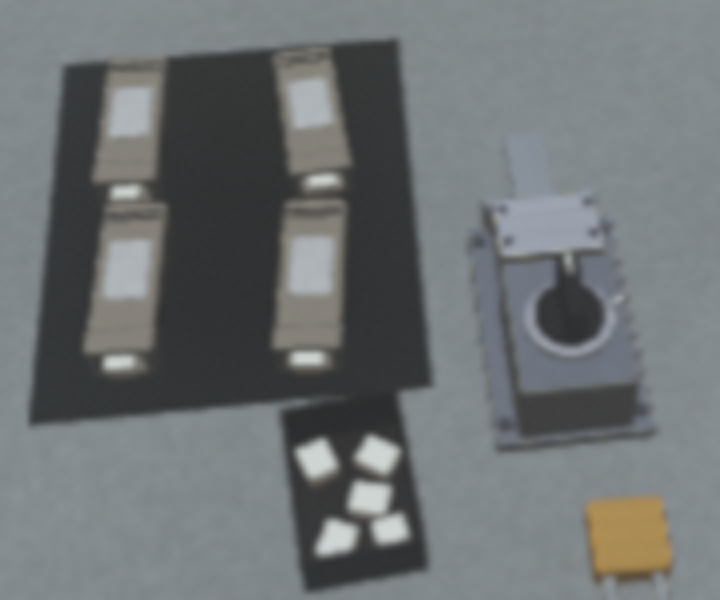

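View pics/crop1.png

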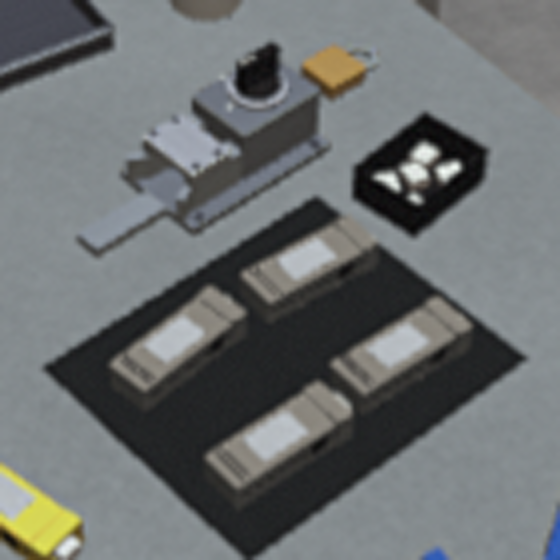

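Confirmed: all four cases on the mat are grey with a light label, and their white plugs (noses) point to +x. The press mouth faces the robot with its tongue at about (283,200), and the knob is parked. Next I'll measure them.

```bash
cat >> h.py <<'E'
def load(f):
    d=np.load('pics/'+f); return {k:d[k] for k in d.files}
def cases(im,z=0.035,x0=150,x1=260,y0=160,y1=270):
    """bodies by contour; returns label centre & direction on z"""
    rgb=im['color'].astype(int); V=rgb.max(2); S=rgb[:,:,0]-rgb[:,:,2]
    return rgb
E
python3 - <<'E'
from h import *
im=load('scene0.npz'); c=im['color']
for n,p in dict(label=(182,188),case=(181,215),case2=(228,205),plug=(180,251),mat=(205,210),table=(50,250),tongue=(282,203),bridge=(288,215)).items(): print(n,c[p[1],p[0]])
im=load('side0.npz'); c=im['color']
for n,p in dict(label=(256,225),case=(270,216),mat=(280,230),table=(150,220)).items(): print(n,c[p[1],p[0]])
E
```

```text
label [175 180 185]
case [112 109 104]
case2 [191 196 190]
plug [183 188 184]
mat [49 50 51]
table [133 139 141]
tongue [137 145 155]
bridge [155 161 173]
label [186 191 196]
case [70 69 67]
mat [34 35 37]
table [130 137 139]
```

```bash
cat >> h.py <<'E'
def labels(im,z=0.0355,roi=None):
    c=cv2.resize(im['color'],None,fx=4,fy=4,interpolation=cv2.INTER_CUBIC).astype(int)
    m=((c[:,:,2]-c[:,:,0]>5)&(c.min(2)>150)).astype(np.uint8)
    n,l,st,ce=cv2.connectedComponentsWithStats(m); out=[]
    for i in range(1,n):
        if st[i,4]<1000 or st[i,4]>60000: continue
        ys,xs=np.nonzero(l==i); u=(xs+.5)/4-.5; v=(ys+.5)/4-.5
        if roi is not None and not(roi[0]<u.mean()<roi[1] and roi[2]<v.mean()<roi[3]): continue
        P=np.array([onz(im,a,b,z)[:2] for a,b in zip(u[::7],v[::7])])
        r=cv2.minAreaRect((P*1000).astype(np.float32)); b=cv2.boxPoints(r)
        e=[b[1]-b[0],b[2]-b[1]]; e=max(e,key=lambda q:q@q); a=np.degrees(np.arctan2(e[1],e[0])); a=(a+90)%180-90
        out.append((np.array(r[0])/1000,sorted(r[1]),a,(u.mean(),v.mean())))
    return out
E
python3 - <<'E'
from h import *
for n,roi in (('scene',(150,260,165,260)),('side',(220,345,185,275))):
    im=load(n+'0.npz')
    print(n)
    for o in labels(im,roi=roi): print(o[0].round(4),np.round(o[1],1),round(o[2],1),np.round(o[3],1))
E
```

```text
scene
[ 0.4358 -0.2298] [26. 45.] 11.5 [227.  185.4]
[ 0.4435 -0.3697] [25.7 47.6] 4.4 [182.2 187.6]
[ 0.5915 -0.2187] [26.6 46.6] 0.3 [227.3 225.9]
[ 0.5936 -0.351 ] [26.5 46.9] 3.4 [181.3 226.8]
side
[ 0.5909 -0.2182] [27.9 45.9] 2.5 [286.1 204.3]
[ 0.435  -0.2293] [27.  46.4] 9.6 [253.2 224.3]
[ 0.5928 -0.3509] [28.  45.7] 3.1 [309.1 225.9]
[ 0.4422 -0.3687] [26.9 46.5] 4.1 [278.4 248.5]
```

```bash
python3 - <<'E'
from h import *
im=load('scene0.npz')
for a in [(135,205),(120,350),(316,202),(307,348),(135,62),(124,181),(303,58),(322,168)]:
    print(a,onz(im,150+a[0]/4-.4,160+a[1]/4-.4,.035)[:2].round(4))
s=cv2.imread('pics/scene0.png'); cv2.imwrite('pics/c2.png',cv2.resize(s[190:275,262:320],None,fx=7,fy=7,interpolation=cv2.INTER_CUBIC))
cv2.imwrite('pics/c4.png',cv2.resize(s[155:255,345:460],None,fx=6,fy=6,interpolation=cv2.INTER_CUBIC))
s=cv2.imread('pics/side0.png'); cv2.imwrite('pics/c3.png',cv2.resize(s[145:210,225:300],None,fx=9,fy=9,interpolation=cv2.INTER_CUBIC))
E
```

```text
(135, 205) [ 0.5356 -0.3533]
(120, 350) [ 0.6615 -0.3459]
(316, 202) [ 0.5344 -0.2188]
(307, 348) [ 0.6615 -0.2171]
(135, 62) [ 0.3901 -0.3736]
(124, 181) [ 0.5127 -0.3648]
(303, 58) [ 0.3873 -0.2384]
(322, 168) [ 0.5019 -0.2163]
```

View pics/c2.png

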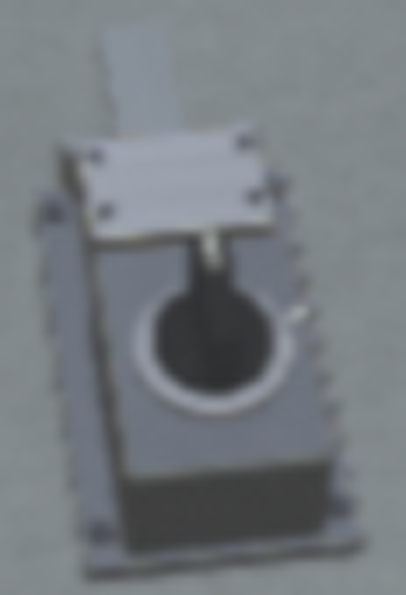

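View pics/c3.png

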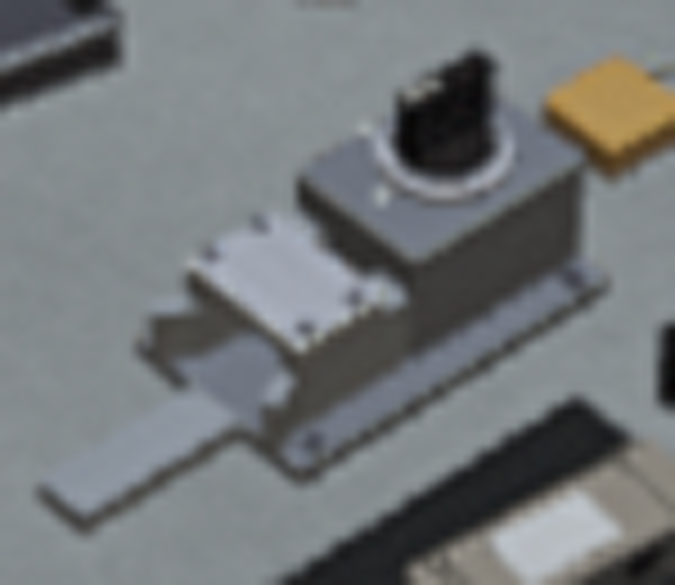

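View pics/c4.png

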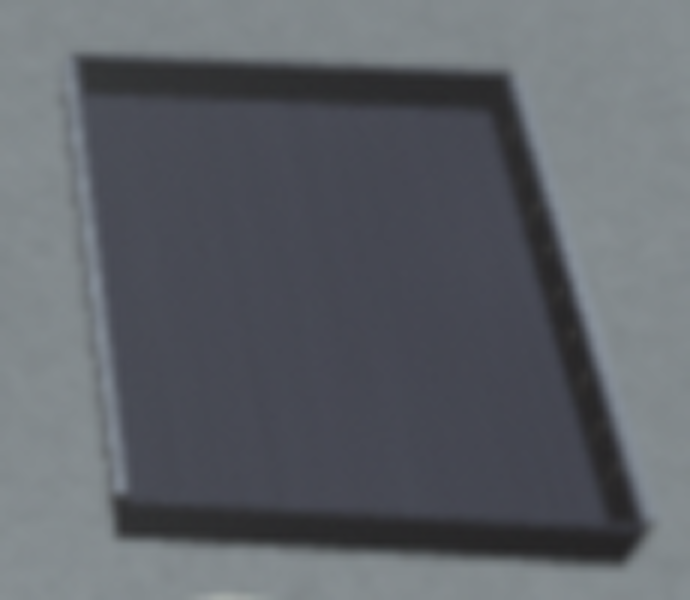

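```bash
python3 - <<'E'
from h import *
im=load('scene0.npz'); sd=load('side0.npz')
f=lambda a,z:onz(im,262+(a[0]+.5)/7-.5,190+(a[1]+.5)/7-.5,z)[:2].round(4)
g=lambda a,z:onz(sd,225+(a[0]+.5)/9-.5,145+(a[1]+.5)/9-.5,z)[:2].round(4)
d=lambda a,z:onz(im,345+(a[0]+.5)/6-.5,155+(a[1]+.5)/6-.5,z)[:2].round(4)
print('tongue scene',f((103,30),.012),f((160,27),.012),'side',g((40,488),.012),g((85,530),.012))
print('tongue mid scene',f((118,130),.012),f((183,128),.012))
print('bridge sc',[f(p,.062) for p in [(78,148),(252,130),(273,222),(98,238)]])
print('bridge side',[g(p,.062) for p in [(188,268),(300,350),(405,292),(285,215)]])
print('house sc',[f(p,.075) for p in [(125,478),(328,460)]],'side',[g(p,.075) for p in [(300,180),(415,265),(583,160)]])
print('knob ring',f((214,347),.077), g((445,150),.077))
print('drawer',[d(p,.032) for p in [(75,57),(512,73),(648,525),(118,497)]])
E
```

```text
tongue scene [ 0.4534 -0.0746] [ 0.4519 -0.0487] side [ 0.4449 -0.0522] [ 0.447 -0.084]
tongue mid scene [ 0.5108 -0.0692] [ 0.51   -0.0406]
bridge sc [array([ 0.5589, -0.0876]), array([ 0.5503, -0.0153]), array([ 0.5973, -0.0095]), array([ 0.6045, -0.0802])]
bridge side [array([ 0.5441, -0.0201]), array([ 0.554 , -0.0897]), array([ 0.6113, -0.0864]), array([ 0.5977, -0.0164])]
house sc [array([ 0.722 , -0.0727]), array([0.7151, 0.0026])] side [array([ 0.6079, -0.0134]), array([ 0.6163, -0.0864]), array([ 0.7162, -0.0744])]
knob ring [ 0.6665 -0.0373] [ 0.6697 -0.0359]
drawer [array([0.3445, 0.1949]), array([0.3603, 0.4289]), array([0.6499, 0.4083]), array([0.6331, 0.1689])]
```

```bash
cat > go.py <<'E'
# usage: go.py x y z yawdeg n  -> n equal rows (straight line, turning) in tool axes from current state
import sys, numpy as np
from h import env
x,y,z,yaw=map(float,sys.argv[1:5]); 
s=env.read_state(); R=s['ee_rot']; p=s['tcp_pos']; cur=np.degrees(np.arctan2(R[1,0],R[0,0]))
d=np.array([x,y,z])-p; dy=-((yaw-cur+180)%360-180)   # turn about tool z (down)
n=int(sys.argv[5]) if len(sys.argv)>5 else int(max(np.ceil(np.linalg.norm(d)/.02),np.ceil(abs(dy)/6),1))
print('pos',p.round(4),'yaw',round(cur,2),'gap',round(s['finger_gap'],4),'t',round(s['time_s'],2),'F',np.round(s['contact_force'],1),'d',d.round(4),'turn',round(dy,2),'n',n)
for i in range(n):
    a=np.radians(cur-dy*i/n); X=np.array([np.cos(a),np.sin(a),0]); Z=R[:,2]; Z=np.array([0,0,-1.]); Y=np.cross(Z,X)
    print('[%.2f,%.2f,%.2f] %.2f'%(d@X/n/.025,d@Y/n/.025,d@Z/n/.025,dy/n/6), end='; ' if i%4<3 else '\n')
print()
E
python3 go.py 0.62 -0.04 0.25 187.3 36
```

```text
pos [0.1449 0.5304 0.2498] yaw 164.71 gap 0.0854 t 0.15 F [0.3 0.6 0. ] d [ 4.751e-01 -5.704e-01  2.000e-04] turn -22.59 n 36
[-0.68,-0.47,-0.00] -0.10; [-0.67,-0.48,-0.00] -0.10; [-0.67,-0.49,-0.00] -0.10; [-0.66,-0.49,-0.00] -0.10
[-0.65,-0.50,-0.00] -0.10; [-0.65,-0.51,-0.00] -0.10; [-0.64,-0.52,-0.00] -0.10; [-0.64,-0.52,-0.00] -0.10
[-0.63,-0.53,-0.00] -0.10; [-0.63,-0.54,-0.00] -0.10; [-0.62,-0.54,-0.00] -0.10; [-0.61,-0.55,-0.00] -0.10
[-0.61,-0.56,-0.00] -0.10; [-0.60,-0.56,-0.00] -0.10; [-0.60,-0.57,-0.00] -0.10; [-0.59,-0.58,-0.00] -0.10
[-0.58,-0.58,-0.00] -0.10; [-0.58,-0.59,-0.00] -0.10; [-0.57,-0.60,-0.00] -0.10; [-0.56,-0.60,-0.00] -0.10
[-0.56,-0.61,-0.00] -0.10; [-0.55,-0.61,-0.00] -0.10; [-0.54,-0.62,-0.00] -0.10; [-0.54,-0.63,-0.00] -0.10
[-0.53,-0.63,-0.00] -0.10; [-0.52,-0.64,-0.00] -0.10; [-0.52,-0.64,-0.00] -0.10; [-0.51,-0.65,-0.00] -0.10
[-0.50,-0.65,-0.00] -0.10; [-0.50,-0.66,-0.00] -0.10; [-0.49,-0.67,-0.00] -0.10; [-0.48,-0.67,-0.00] -0.10
[-0.47,-0.68,-0.00] -0.10; [-0.47,-0.68,-0.00] -0.10; [-0.46,-0.69,-0.00] -0.10; [-0.45,-0.69,-0.00] -0.10
```

```bash
python3 -m handwheel '[[0,[-0.67,-0.48,0],-0.1],[0,[-0.67,-0.48,0],-0.1],[0,[-0.66,-0.49,0],-0.1],[0,[-0.66,-0.5,0],-0.1],[0,[-0.65,-0.5,0],-0.1],[0,[-0.65,-0.51,0],-0.1],[0,[-0.64,-0.52,0],-0.1],[0,[-0.64,-0.52,0],-0.1],[0,[-0.63,-0.53,0],-0.1],[0,[-0.62,-0.54,0],-0.1],[0,[-0.62,-0.55,0],-0.1],[0,[-0.61,-0.55,0],-0.1],[0,[-0.6,-0.56,0],-0.1],[0,[-0.6,-0.57,0],-0.1],[0,[-0.59,-0.58,0],-0.1],[0,[-0.58,-0.58,0],-0.1],[0,[-0.58,-0.59,0],-0.1],[0,[-0.57,-0.6,0],-0.1],[0,[-0.56,-0.6,0],-0.1],[0,[-0.56,-0.6,0],-0.1]]'; python3 go.py 0.62 -0.04 0.25 187.3 18
```

```text
time_s: 2.15
tcp_pos: [0.4131, 0.1993, 0.2461]
ee_rot: [[-0.999, 0.044, -0.007], [0.044, 0.999, -0.007], [0.006, -0.007, -1.0]]
contact_force: [0.6, 0.4, 0.2]
finger_gap: 0.0855
pos [0.4131 0.1993 0.2461] yaw 177.47 gap 0.0855 t 2.15 F [0.6 0.4 0.2] d [ 0.2069 -0.2393  0.0039] turn -9.83 n 18
[-0.48,-0.51,-0.01] -0.09; [-0.48,-0.52,-0.01] -0.09; [-0.47,-0.52,-0.01] -0.09; [-0.47,-0.52,-0.01] -0.09
[-0.46,-0.53,-0.01] -0.09; [-0.46,-0.53,-0.01] -0.09; [-0.45,-0.54,-0.01] -0.09; [-0.45,-0.54,-0.01] -0.09
[-0.44,-0.55,-0.01] -0.09; [-0.44,-0.55,-0.01] -0.09; [-0.43,-0.55,-0.01] -0.09; [-0.43,-0.56,-0.01] -0.09
[-0.42,-0.56,-0.01] -0.09; [-0.42,-0.57,-0.01] -0.09; [-0.41,-0.57,-0.01] -0.09; [-0.41,-0.57,-0.01] -0.09
[-0.40,-0.58,-0.01] -0.09; [-0.39,-0.58,-0.01] -0.09;
```

```bash
python3 -m handwheel '[[0,[-0.7,-0.78,0],-0.14],[0,[-0.7,-0.78,0],-0.14],[0,[-0.69,-0.79,0],-0.14],[0,[-0.69,-0.8,0],-0.14],[0,[-0.68,-0.8,0],-0.14],[0,[-0.67,-0.81,0],-0.14],[0,[-0.66,-0.82,0],-0.14],[0,[-0.65,-0.83,0],-0.14],[0,[-0.64,-0.84,0],-0.14],[0,[-0.63,-0.85,0],-0.14],[0,[-0.62,-0.85,0],-0.14],[0,[-0.6,-0.86,0],-0.14],[0,[0,0,0],0],[0,[0,0,0],0]]'; python3 - <<'E'
from h import *
snap('wrist','w1.png')
E
```

```text
time_s: 3.55
tcp_pos: [0.6284, -0.0514, 0.241]
ee_rot: [[-0.991, -0.136, -0.014], [-0.136, 0.991, -0.006], [0.015, -0.004, -1.0]]
contact_force: [0.3, -0.1, 0.2]
finger_gap: 0.0855
```

View pics/w1.png

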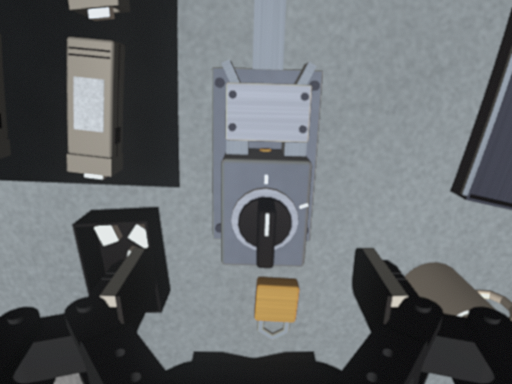

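The wrist view shows the press from above, with the bridge at (268,112) and the housing at (265,211). The knob ring is at (264,219) with its bar along the press's x (parked). The tongue runs up at x 254–285.

```bash
python3 - <<'E'
from h import *
im=load('w1.npz')
f=lambda u,v,z: onz(im,u,v,z)[:2].round(4)
print('ring',f(264.5,219.5,.077))
print('bridge',[f(*p,.062) for p in [(228,84),(311,86),(311,141),(226,139)]])
print('house',[f(*p,.075) for p in [(222,157),(309,158),(305,265),(221,264)]])
print('tongue',[f(*p,.012) for p in [(254,2),(285,2),(254,66),(284,66)]])
print('padlock',f(277,299,.024),'mug',f(440,320,.05))
E
```

```text
ring [ 0.6695 -0.0371]
bridge [array([ 0.5572, -0.0846]), array([ 0.5489, -0.0141]), array([ 0.5956, -0.0057]), array([ 0.6043, -0.0808])]
house [array([ 0.6182, -0.0816]), array([ 0.6087, -0.0071]), array([0.711 , 0.0081]), array([ 0.7209, -0.0712])]
tongue [array([ 0.4785, -0.0732]), array([ 0.4744, -0.0441]), array([ 0.5368, -0.0651]), array([ 0.5327, -0.036 ])]
padlock [ 0.7862 -0.0037] mug [0.7744 0.1798]
```

```bash
python3 go.py 0.669 -0.037 0.115 187.4 8
```

```text
pos [ 0.6283 -0.0512  0.241 ] yaw -172.16 gap 0.0858 t 3.6 F [-0.7 -0.7  0.3] d [ 0.0407  0.0142 -0.126 ] turn 0.44 n 8
[-0.21,0.04,0.63] 0.01; [-0.21,0.04,0.63] 0.01; [-0.21,0.04,0.63] 0.01; [-0.21,0.04,0.63] 0.01
[-0.21,0.04,0.63] 0.01; [-0.21,0.04,0.63] 0.01; [-0.21,0.04,0.63] 0.01; [-0.21,0.04,0.63] 0.01
```

```bash
python3 -m handwheel '[[0,[-0.42,0.08,0.2],0.07],[0,[-0.42,0.08,0.2],0],[0,[-0.42,0.08,0.2],0],[0,[-0.42,0.08,0.4],0],[0,[0,0,0.6],0],[0,[0,0,0.6],0],[0,[0,0,0.6],0],[0,[0,0,0.6],0],[0,[0,0,0.6],0],[0,[0,0,0.6],0],[0,[0,0,0.4],0],[0,[0,0,0],0]]'; python3 go.py 0.669 -0.037 0.110 187.4 2
```

```text
time_s: 4.8
tcp_pos: [0.6731, -0.0293, 0.1026]
ee_rot: [[-0.991, -0.136, -0.018], [-0.136, 0.991, -0.004], [0.018, -0.002, -1.0]]
contact_force: [-1.0, 0.6, -0.4]
finger_gap: 0.0852
pos [ 0.6731 -0.0293  0.1026] yaw -172.2 gap 0.0852 t 4.8 F [-1.   0.6 -0.4] d [-0.0041 -0.0077  0.0074] turn 0.4 n 2
[0.10,-0.14,-0.15] 0.03; [0.10,-0.14,-0.15] 0.03;
```

```bash
python3 -m handwheel '[[0,[0.1,-0.14,-0.13],0.06],[0,[0.1,-0.14,-0.13],0],[0,[0,0,0],0]]'; python3 go.py 0.669 -0.037 0.110 187.4 1;  python3 - <<'E'
from h import *
snap('wrist','w2.png')
E
```

```text
time_s: 5.1
tcp_pos: [0.6698, -0.037, 0.1106]
ee_rot: [[-0.991, -0.13, -0.017], [-0.13, 0.992, -0.005], [0.017, -0.002, -1.0]]
contact_force: [-0.2, 0.6, 0.2]
finger_gap: 0.0857
pos [ 0.6698 -0.037   0.1106] yaw -172.55 gap 0.0857 t 5.1 F [-0.2  0.6  0.2] d [-0.0008  0.     -0.0006] turn 0.05 n 1
[0.03,0.01,0.02] 0.01;
```

View pics/w2.png

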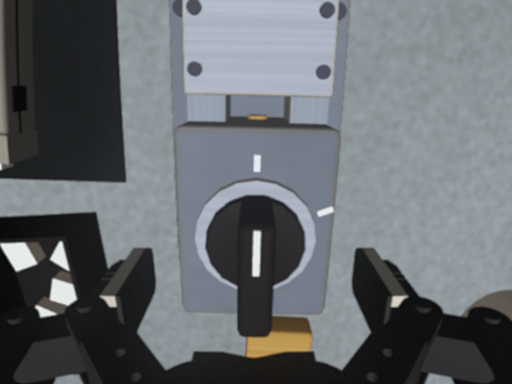

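```bash
python3 -m handwheel '[[1,[0,0,0],0],[1,[0,0,0],0],[1,[0,0,0],0],[1,[0,0,0],0],[1,[0,0,0],0],[1,[0,0,0],0],[1,[0,0,0],0]]' 50;  python3 -m handwheel '[[1,[0,0,0],0.9],[1,[0,0,0],0.9],[1,[0,0,0],0.9],[1,[0,0,0],0.9],[1,[0,0,0],0.9],[1,[0,0,0],0.9],[1,[0,0,0],0.9],[1,[0,0,0],0.9],[1,[0,0,0],0.9],[1,[0,0,0],0.9],[1,[0,0,0],0.9],[1,[0,0,0],0]]';python3 go.py 0.669 -0.037 0.110 118.6 1
```

```text
time_s: 5.85
tcp_pos: [0.6702, -0.0364, 0.1122]
ee_rot: [[-0.992, -0.129, -0.014], [-0.129, 0.992, -0.004], [0.014, -0.002, -1.0]]
contact_force: [0.3, -0.4, 0.2]
finger_gap: 0.0129
time_s: 7.05
tcp_pos: [0.6692, -0.0383, 0.1123]
ee_rot: [[-0.584, 0.812, -0.016], [0.812, 0.584, -0.006], [0.004, -0.017, -1.0]]
contact_force: [-0.6, 0.0, -0.3]
finger_gap: 0.0133
pos [ 0.6692 -0.0383  0.1123] yaw 125.73 gap 0.0133 t 7.05 F [-0.6  0.  -0.3] d [-0.0002  0.0013 -0.0023] turn 7.13 n 1
[0.05,0.02,0.09] 1.19;
```

```bash
python3 -m handwheel '[[1,[0,0,0],0.6],[1,[0,0,0],0.4],[1,[0,0,0],0],[0,[0,0,0],0],[0,[0,0,0],0],[0,[0,0,0],0],[0,[0,0,0],0],[0,[0,0,-0.6],0],[0,[0,0,-0.8],0],[0,[0,0,-0.8],0],[0,[0,0,-0.6],0],[0,[0,0,0],0]]'; python3 - <<'E'
from h import *
snap('wrist','w3.png'); snap('scene','s3.png')
E
python3 go.py 0.669 -0.037 0.110 118.6 1
```

```text
time_s: 8.25
tcp_pos: [0.6701, -0.038, 0.1833]
ee_rot: [[-0.509, 0.86, -0.018], [0.861, 0.509, -0.006], [0.004, -0.019, -1.0]]
contact_force: [0.2, -0.9, -1.0]
finger_gap: 0.0858
pos [ 0.6693 -0.0379  0.181 ] yaw 120.61 gap 0.0855 t 8.35 F [-0.2  0.8 -0.2] d [-0.0003  0.0009 -0.071 ] turn 2.01 n 1
[0.04,0.01,2.84] 0.33;
```

View pics/w3.png

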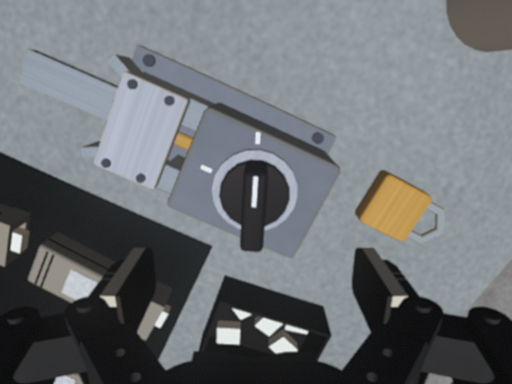

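Pointer at (255,180) aims at the working mark (257,138), so the knob has clicked to working. Next is the first case.

```bash
python3 - <<'E'
from h import *
im=load('s3.npz')
for o in labels(im,roi=(150,260,165,260)): print(o[0].round(4),np.round(o[1],1),round(o[2],1),np.round(o[3],1))
E
python3 go.py 0.566 -0.2185 0.15 181.5 12
```

```text
[ 0.436 -0.23 ] [26.3 46.1] 10.6 [227.  185.4]
[ 0.4435 -0.3699] [26.2 47.2] 3.9 [182.2 187.6]
[ 0.5918 -0.2189] [26.6 45.9] 0.4 [227.3 225.9]
[ 0.593 -0.351] [26.9 46.8] 2.9 [181.4 226.8]
pos [ 0.6693 -0.0379  0.181 ] yaw 120.61 gap 0.0855 t 8.35 F [-0.2  0.8 -0.2] d [-0.1033 -0.1806 -0.031 ] turn -60.89 n 12
[-0.34,-0.60,0.10] -0.85; [-0.29,-0.63,0.10] -0.85; [-0.23,-0.65,0.10] -0.85; [-0.17,-0.67,0.10] -0.85
[-0.11,-0.68,0.10] -0.85; [-0.05,-0.69,0.10] -0.85; [0.01,-0.69,0.10] -0.85; [0.07,-0.69,0.10] -0.85
[0.13,-0.68,0.10] -0.85; [0.19,-0.67,0.10] -0.85; [0.25,-0.65,0.10] -0.85; [0.31,-0.62,0.10] -0.85
```

```bash
python3 -m handwheel '[[0,[-0.34,-0.6,0],-0.85],[0,[-0.29,-0.63,0],-0.85],[0,[-0.23,-0.65,0],-0.85],[0,[-0.17,-0.67,0],-0.85],[0,[-0.11,-0.68,0.1],-0.85],[0,[-0.05,-0.69,0.1],-0.85],[0,[0.01,-0.69,0.1],-0.85],[0,[0.07,-0.69,0.1],-0.85],[0,[0.13,-0.68,0.1],-0.85],[0,[0.19,-0.67,0.1],-0.85],[0,[0.25,-0.65,0.1],-0.85],[0,[0.31,-0.62,0.1],-0.85],[0,[0,0,0],0]]'; python3 go.py 0.566 -0.2185 0.12 181.5 3;  python3 - <<'E'
from h import *
snap('wrist','w4.png')
E
```

```text
time_s: 9.65
tcp_pos: [0.5595, -0.2242, 0.1453]
ee_rot: [[-0.996, -0.08, -0.044], [-0.081, 0.997, 0.003], [0.043, 0.006, -0.999]]
contact_force: [0.3, 0.5, -0.1]
finger_gap: 0.0853
pos [ 0.5595 -0.2242  0.1453] yaw -175.37 gap 0.0853 t 9.65 F [ 0.3  0.5 -0.1] d [ 0.0065  0.0057 -0.0253] turn 3.13 n 3
[-0.09,0.07,0.34] 0.17; [-0.09,0.07,0.34] 0.17; [-0.09,0.07,0.34] 0.17;
```

View pics/w4.png

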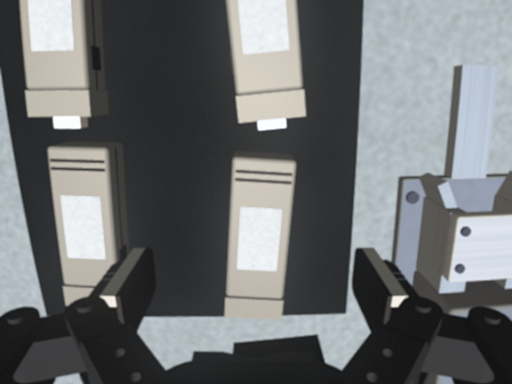

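```bash
python3 - <<'E'
from h import *
im=load('w4.npz')
P=[onz(im,*p,.035)[:2] for p in [(233,158),(296,160),(283,317),(224,316)]]
for p in P: print(p.round(4))
t=(P[0]+P[1])/2;n=(P[2]+P[3])/2; d=n-t; print('mid',(t+n)/2,np.linalg.norm(d),np.degrees(np.arctan2(d[1],d[0])))
print('label',onz(im,260,238,.0355)[:2])
for o in labels(im): print(o[0].round(4),np.round(o[1],1),round(o[2],1),np.round(o[3],1))
s=env.read_state(); print(s['joints'],s['joint_vel'])
E
python3 -m handwheel '[[0,[-0.1,0.07,0.3],0.25],[0,[-0.09,0.07,0.3],0.25],[0,[-0.07,0.05,0.3],0],[0,[0,0,0],0]]'
python3 go.py 0.566 -0.2185 0.03 181.5 8; python3 -c "
from h import *
s=env.read_state(); print(s['joints'])"
```

```text
[ 0.5331 -0.2408]
[ 0.531  -0.1967]
[ 0.6588 -0.1924]
[ 0.6615 -0.2398]
mid [ 0.59607904 -0.21742988] 0.12814944274441958 1.1980979673395147
label [ 0.5913815  -0.21686483]
[ 0.4524 -0.3679] [29.8 32.6] 3.2 [50.5 24.4]
[ 0.4442 -0.2273] [29.5 33.4] 10.3 [263.1  25.1]
[ 0.5491 -0.0799] [10.8 25.4] 39.8 [447.9 195.3]
[ 0.545  -0.0526] [18.6 20.1] -4.6 [486.  190.6]
[ 0.5943 -0.3499] [29.7 49.8] 2.5 [ 83.  226.4]
[ 0.5926 -0.2179] [29.5 49.7] 0.9 [258.5 238.1]
[ 0.5937 -0.0402] [63.6 64.4] -83.7 [481.7 252.8]
[ 0.7416 -0.3768] [11.4 25.8] -81.2 [ 68.6 379.5]
[-0.51023838  0.41949135 -0.00940015  1.18147795 -0.0186415  -0.58809051] [ 0.02362351 -0.00303149  0.01497394  0.01191236  0.00541053  0.05202776]
time_s: 10.1
tcp_pos: [0.5654, -0.2157, 0.1198]
ee_rot: [[-0.999, -0.019, -0.046], [-0.019, 1.0, 0.005], [0.045, 0.006, -0.999]]
contact_force: [0.5, 0.0, -0.6]
finger_gap: 0.0851
pos [ 0.5654 -0.2157  0.1198] yaw -178.9 gap 0.0851 t 10.1 F [ 0.5  0.  -0.6] d [ 0.0006 -0.0028 -0.0898] turn -0.4 n 8
[-0.00,-0.01,0.45] -0.01; [-0.00,-0.01,0.45] -0.01; [-0.00,-0.01,0.45] -0.01; [-0.00,-0.01,0.45] -0.01
[-0.00,-0.01,0.45] -0.01; [-0.00,-0.01,0.45] -0.01; [-0.00,-0.01,0.45] -0.01; [-0.00,-0.01,0.45] -0.01

[-0.49517817  0.44132251 -0.04240408  1.12952913 -0.01724639 -0.5138306 ]
```

```bash
python3 - <<'E'
s=open('go.py').read()
i=s.index('for i in range(n)')
s=s[:i]+'''from scipy.spatial.transform import Rotation as Q
print('tiltz',R[:,2].round(4))
for i in range(n):
    A=R@Q.from_rotvec([0,0,np.radians(dy*i/n)]).as_matrix(); v=A.T@d/n/.025
    print('[%.2f,%.2f,%.2f] %.2f'%(*v,dy/n/6), end='; ' if i%4<3 else '\\n')
print()
'''
open('go.py','w').write(s)
E
python3 go.py 0.5645 -0.2185 0.029 181.0 8
```

```text
pos [ 0.5654 -0.2157  0.1198] yaw -178.9 gap 0.0851 t 10.1 F [ 0.5  0.  -0.6] d [-0.0009 -0.0028 -0.0908] turn 0.1 n 8
tiltz [-0.0455  0.005  -0.999 ]
[-0.02,-0.02,0.45] 0.00; [-0.02,-0.02,0.45] 0.00; [-0.02,-0.02,0.45] 0.00; [-0.02,-0.02,0.45] 0.00
[-0.02,-0.02,0.45] 0.00; [-0.02,-0.02,0.45] 0.00; [-0.02,-0.02,0.45] 0.00; [-0.02,-0.02,0.45] 0.00
```

```bash
python3 -m handwheel '[[0,[-0.02,-0.02,0.45],0],[0,[-0.02,-0.02,0.45],0],[0,[-0.02,-0.02,0.45],0],[0,[-0.02,-0.02,0.45],0],[0,[-0.02,-0.02,0.45],0],[0,[-0.02,-0.02,0.45],0],[0,[-0.02,-0.02,0.45],0],[0,[0,0,0],0]]'; python3 go.py 0.5645 -0.2185 0.029 181.0 1
```

```text
time_s: 10.9
tcp_pos: [0.565, -0.2182, 0.0331]
ee_rot: [[-0.999, -0.02, -0.047], [-0.02, 1.0, 0.006], [0.047, 0.007, -0.999]]
contact_force: [0.1, -0.4, 0.5]
finger_gap: 0.0857
pos [ 0.565  -0.2182  0.0331] yaw -178.86 gap 0.0857 t 10.9 F [ 0.1 -0.4  0.5] d [-0.0005 -0.0003 -0.0041] turn 0.14 n 1
tiltz [-0.047   0.0058 -0.9989]
[0.01,-0.01,0.16] 0.02;
```

```bash
python3 -m handwheel '[[0,[0,0,0.12],0],[1,[0,0,0],0],[1,[0,0,0],0],[1,[0,0,0],0],[1,[0,0,0],0],[1,[0,0,0],0],[1,[0,0,0],0],[1,[0,0,-0.3],0],[1,[0,0,-0.5],0],[1,[0,0,-0.5],0],[1,[0,0,-0.5],0],[1,[0,0,-0.2],0],[1,[0,0,0],0]]' 90; python3 go.py 0.45 -0.067 0.11 187.4; python3 - <<'E'
from h import *
snap('wrist','w5.png');snap('side','sd5.png')
E
```

```text
time_s: 12.2
tcp_pos: [0.5681, -0.2188, 0.0867]
ee_rot: [[-0.999, -0.02, -0.044], [-0.02, 1.0, 0.004], [0.044, 0.005, -0.999]]
contact_force: [0.4, -0.6, -2.4]
finger_gap: 0.0439
pos [ 0.5681 -0.2188  0.0867] yaw -178.86 gap 0.0439 t 12.2 F [ 0.4 -0.6 -2.4] d [-0.1181  0.1518  0.0233] turn -6.26 n 10
tiltz [-0.0443  0.0043 -0.999 ]
[0.46,0.62,-0.07] -0.10; [0.46,0.62,-0.07] -0.10; [0.45,0.63,-0.07] -0.10; [0.44,0.63,-0.07] -0.10
[0.44,0.64,-0.07] -0.10; [0.43,0.64,-0.07] -0.10; [0.42,0.65,-0.07] -0.10; [0.42,0.65,-0.07] -0.10
[0.41,0.66,-0.07] -0.10; [0.40,0.66,-0.07] -0.10;
```

View pics/w5.png

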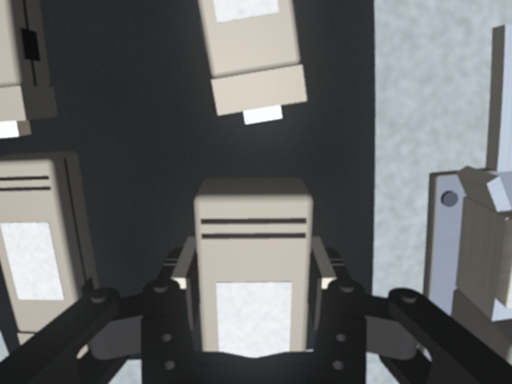

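View pics/sd5.png

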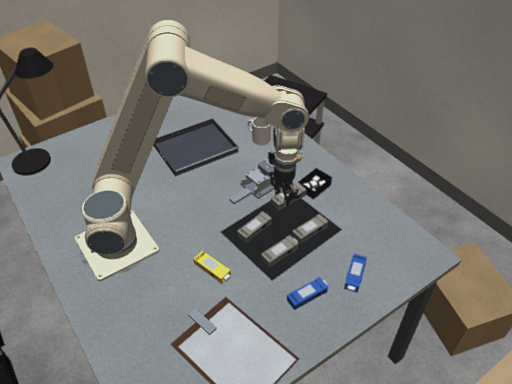

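```bash
python3 go.py 0.4136 -0.0706 0.115 187.4 12
```

```text
pos [ 0.5678 -0.2187  0.0856] yaw -178.86 gap 0.0441 t 12.3 F [ 0.6 -0.5 -2.3] d [-0.1542  0.1481  0.0294] turn -6.26 n 12
tiltz [-0.0455  0.0049 -0.999 ]
[0.51,0.50,-0.07] -0.09; [0.50,0.51,-0.07] -0.09; [0.50,0.51,-0.07] -0.09; [0.49,0.52,-0.07] -0.09
[0.49,0.52,-0.07] -0.09; [0.48,0.53,-0.07] -0.09; [0.48,0.53,-0.07] -0.09; [0.47,0.54,-0.07] -0.09
[0.47,0.54,-0.07] -0.09; [0.46,0.54,-0.07] -0.09; [0.46,0.55,-0.07] -0.09; [0.45,0.55,-0.07] -0.09
```

```bash
python3 -m handwheel '[[1,[0.4,0,-0.5],-0.09],[1,[0.5,0.51,-0.3],-0.09],[1,[0.5,0.51,-0.07],-0.09],[1,[0.5,0.52,-0.07],-0.09],[1,[0.49,0.52,0],-0.09],[1,[0.48,0.53,0],-0.09],[1,[0.48,0.53,0],-0.09],[1,[0.47,0.54,0],-0.09],[1,[0.47,0.54,0],-0.09],[1,[0.46,0.54,0],-0.09],[1,[0.46,0.55,0],-0.09],[1,[0.3,0.4,0],-0.05],[1,[0,0,0],0],[1,[0,0,0],0]]'; python3 go.py 0.4136 -0.0706 0.041 187.4 6
```

```text
time_s: 13.7
tcp_pos: [0.4054, -0.0819, 0.1221]
ee_rot: [[-0.989, -0.136, -0.05], [-0.137, 0.991, 0.006], [0.049, 0.013, -0.999]]
contact_force: [0.1, -0.5, -2.1]
finger_gap: 0.0445
pos [ 0.4054 -0.0819  0.1221] yaw -172.12 gap 0.0445 t 13.7 F [ 0.1 -0.5 -2.1] d [ 0.0082  0.0113 -0.0811] turn 0.48 n 6
tiltz [-0.0502  0.0062 -0.9987]
[-0.09,0.06,0.54] 0.01; [-0.09,0.06,0.54] 0.01; [-0.09,0.06,0.54] 0.01; [-0.09,0.06,0.54] 0.01
[-0.09,0.06,0.54] 0.01; [-0.09,0.06,0.54] 0.01;
```

```bash
python3 -m handwheel '[[1,[-0.09,0.06,0.54],0.04],[1,[-0.09,0.06,0.54],0.04],[1,[-0.09,0.06,0.54],0],[1,[-0.09,0.06,0.54],0],[1,[-0.09,0.06,0.4],0],[1,[-0.03,0.03,0.3],0],[1,[0,0,0],0]]'; python3 go.py 0.4136 -0.0706 0.041 187.4 1; python3 - <<'E'
from h import *
snap('wrist','w6.png');im=snap('side','sd6.png');c=im['color'][130:230,200:320,::-1]; cv2.imwrite('pics/sd6c.png',cv2.resize(c,None,fx=6,fy=6,interpolation=cv2.INTER_CUBIC))
im=snap('scene','sc6.png');c=im['color'][140:270,210:340,::-1]; cv2.imwrite('pics/sc6c.png',cv2.resize(c,None,fx=4,fy=4,interpolation=cv2.INTER_CUBIC))
E
```

```text
time_s: 14.4
tcp_pos: [0.4178, -0.0753, 0.048]
ee_rot: [[-0.991, -0.125, -0.046], [-0.126, 0.992, 0.004], [0.045, 0.01, -0.999]]
contact_force: [-0.6, 0.7, -2.1]
finger_gap: 0.0441
pos [ 0.4178 -0.0753  0.048 ] yaw -172.78 gap 0.0441 t 14.4 F [-0.6  0.7 -2.1] d [-0.0042  0.0047 -0.007 ] turn -0.18 n 1
tiltz [-0.0462  0.0039 -0.9989]
[0.13,0.21,0.29] -0.03;
```

View pics/sd6c.png

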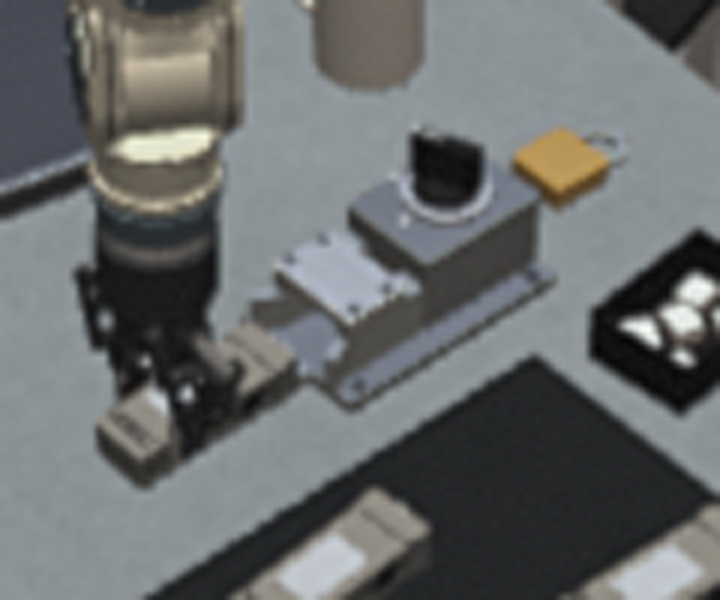

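View pics/sc6c.png

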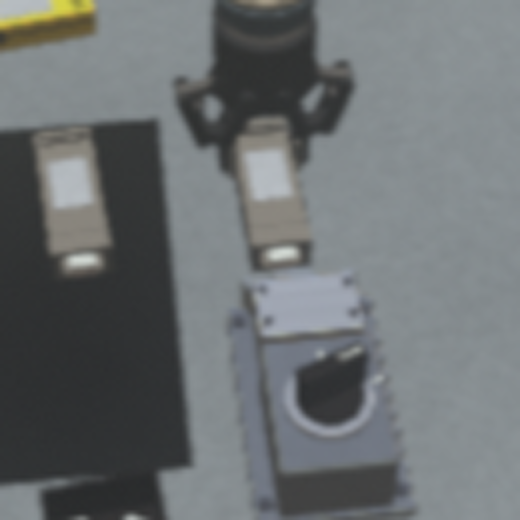

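View pics/w6.png

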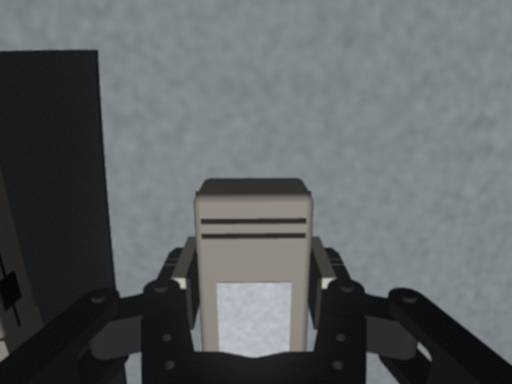

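```bash
python3 -m handwheel '[[1,[0.06,0.18,0.15],0],[1,[0,0,0.08],0],[1,[0,0,0],0],[1,[0,0,0],0]]'; python3 go.py 0.425 -0.0691 0.041 187.4 1; python3 - <<'E'
from h import *
im=snap('scene','sc7.png')
# label of held case ~ z
for o in labels(im,z=0.0455,roi=(265,290,165,215)): print(o[0].round(4),np.round(o[1],1),round(o[2],2),np.round(o[3],1))
E
```

```text
time_s: 14.95
tcp_pos: [0.4162, -0.0711, 0.0443]
ee_rot: [[-0.991, -0.125, -0.042], [-0.126, 0.992, 0.002], [0.041, 0.008, -0.999]]
contact_force: [-1.1, -0.9, -1.9]
finger_gap: 0.0445
pos [ 0.4162 -0.0711  0.0443] yaw -172.78 gap 0.0445 t 14.95 F [-1.1 -0.9 -1.9] d [ 0.0088  0.002  -0.0033] turn -0.18 n 1
tiltz [-0.042   0.0023 -0.9991]
[-0.36,0.03,0.12] -0.03; 
[ 0.4395 -0.0692] [27.2 46.7] 7.6 [277.9 183.7]
```

```bash
python3 -m handwheel '[[1,[-0.3,0.05,0.1],-0.02],[1,[-0.4,0.02,0.05],0],[1,[-0.4,0,0],0],[1,[-0.4,0,0],0],[1,[0,0,0],0]]'; python3 go.py 0.5028 -0.0585 0.040 187.4 4
```

```text
time_s: 15.5
tcp_pos: [0.4557, -0.0645, 0.0399]
ee_rot: [[-0.991, -0.127, -0.044], [-0.127, 0.992, 0.0], [0.043, 0.006, -0.999]]
contact_force: [1.1, 0.2, -2.8]
finger_gap: 0.0445
pos [ 0.4557 -0.0645  0.0399] yaw -172.69 gap 0.0445 t 15.5 F [ 1.1  0.2 -2.8] d [0.0471 0.006  0.0001] turn -0.09 n 4
tiltz [-4.37e-02  3.00e-04 -9.99e-01]
[-0.47,-0.00,-0.02] -0.00; [-0.47,-0.00,-0.02] -0.00; [-0.47,-0.00,-0.02] -0.00; [-0.47,-0.00,-0.02] -0.00
```

```bash
python3 -m handwheel '[[1,[-0.45,0,-0.02],0],[1,[-0.45,0,-0.02],0],[1,[-0.4,0,-0.02],0],[1,[0,0,0],0]]'; python3 go.py 0.5028 -0.0585 0.040 187.4 2;python3 - <<'E'
from h import *
snap('wrist','w8.png');im=snap('side','sd8.png');c=im['color'][130:230,200:320,::-1]; cv2.imwrite('pics/sd8c.png',cv2.resize(c,None,fx=6,fy=6,interpolation=cv2.INTER_CUBIC))
E
```

```text
time_s: 15.9
tcp_pos: [0.4905, -0.0594, 0.0399]
ee_rot: [[-0.991, -0.128, -0.045], [-0.128, 0.992, 0.0], [0.045, 0.006, -0.999]]
contact_force: [0.5, 0.0, 3.1]
finger_gap: 0.044
pos [ 0.4905 -0.0594  0.0399] yaw -172.64 gap 0.044 t 15.9 F [0.5 0.  3.1] d [0.0123 0.0009 0.0001] turn -0.04 n 2
tiltz [-4.52e-02  4.00e-04 -9.99e-01]
[-0.25,-0.01,-0.01] -0.00; [-0.25,-0.01,-0.01] -0.00;
```

View pics/sd8c.png

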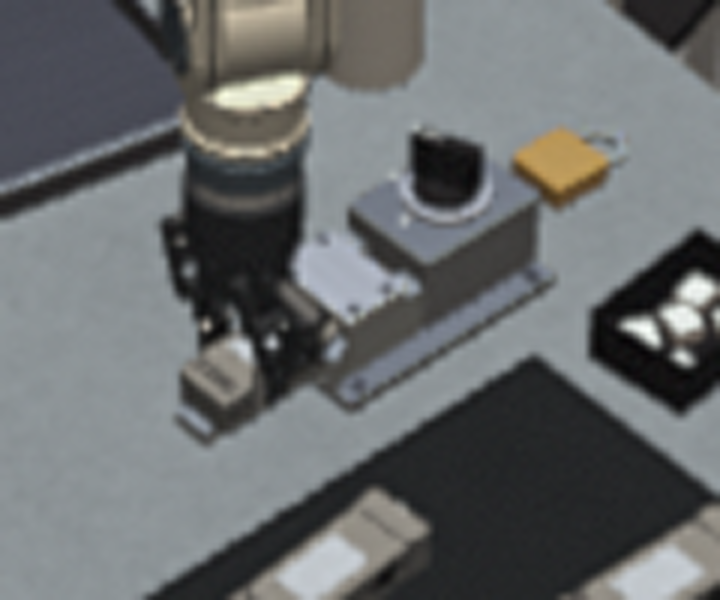

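```bash
python3 -m handwheel '[[1,[-0.25,0,0],0],[1,[-0.2,0,0],0],[1,[-0.15,0,0],0],[1,[-0.1,0,0],0],[1,[-0.1,0,0],0]]'; python3 go.py 0.5028 -0.0585 0.040 187.4 1
```

```text
time_s: 16.5
tcp_pos: [0.4964, -0.0582, 0.0401]
ee_rot: [[-0.99, -0.125, -0.069], [-0.125, 0.992, -0.005], [0.069, 0.004, -0.998]]
contact_force: [-11.9, -1.5, 10.9]
finger_gap: 0.0441
pos [ 0.4964 -0.0582  0.0401] yaw -172.82 gap 0.0441 t 16.5 F [-11.9  -1.5  10.9] d [ 0.0064 -0.0003 -0.0001] turn -0.22 n 1
tiltz [-0.0685 -0.0047 -0.9976]
[-0.25,-0.04,-0.01] -0.04;
```

```bash
cat > hold.py <<'E'
import sys
from h import *
for i in range(int(sys.argv[1])):
    eyes.get_image('wrist')
    if i%4==3:
        s=env.read_state(); print(round(s['time_s'],2),s['tcp_pos'].round(4),np.round(s['contact_force'],1),s['ee_rot'][:,2].round(3),round(s['finger_gap'],4))
E
python3 -m handwheel '[[1,[-0.45,0,-0.06],0]]'; python3 hold.py 12
```

```text
time_s: 16.6
tcp_pos: [0.5035, -0.0571, 0.0409]
ee_rot: [[-0.989, -0.123, -0.075], [-0.123, 0.992, -0.006], [0.076, 0.004, -0.997]]
contact_force: [-18.4, -4.5, 11.3]
finger_gap: 0.044
16.8 [ 0.5051 -0.0571  0.0408] [-11.1  -2.9   8.6] [-0.073 -0.006 -0.997] 0.0442
17.0 [ 0.5052 -0.0571  0.0409] [-10.9  -2.2   8.8] [-0.073 -0.005 -0.997] 0.0444
17.2 [ 0.5051 -0.0571  0.0409] [-11.7  -2.1   8.1] [-0.073 -0.005 -0.997] 0.0445
```

```bash
python3 -m handwheel '[[1,[-0.4,0,-0.04],0]]'; python3 hold.py 12;python3 - <<'E'
from h import *
snap('wrist','w9.png');im=snap('side','sd9.png');c=im['color'][130:230,200:320,::-1]; cv2.imwrite('pics/sd9c.png',cv2.resize(c,None,fx=6,fy=6,interpolation=cv2.INTER_CUBIC))
E
```

```text
time_s: 17.3
tcp_pos: [0.5068, -0.0556, 0.0401]
ee_rot: [[-0.989, -0.122, -0.088], [-0.122, 0.992, -0.006], [0.088, 0.005, -0.996]]
contact_force: [-50.9, -9.2, 13.2]
finger_gap: 0.0444
17.5 [ 0.5069 -0.0552  0.0398] [-30.2  -1.7  12.8] [-0.088 -0.005 -0.996] 0.0444
17.7 [ 0.507  -0.0552  0.0398] [-31.2  -1.7  11.3] [-0.088 -0.005 -0.996] 0.0444
17.9 [ 0.507  -0.0552  0.0398] [-30.6  -2.   12.3] [-0.088 -0.005 -0.996] 0.0445
```

View pics/w9.png

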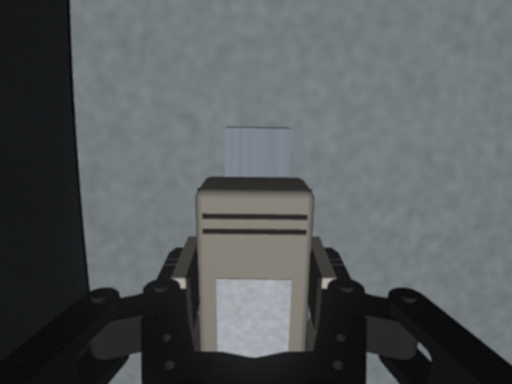

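```bash
python3 hold.py 76 | awk 'NR%4==0'
```

```text
18.8 [ 0.507  -0.0552  0.0398] [-29.8  -1.2  11.9] [-0.088 -0.005 -0.996] 0.0442
19.6 [ 0.507  -0.0552  0.0398] [-30.2  -1.7  11.8] [-0.088 -0.005 -0.996] 0.0441
20.4 [ 0.507  -0.0552  0.0398] [-29.8  -1.9  11.4] [-0.088 -0.005 -0.996] 0.0442
21.2 [ 0.507  -0.0552  0.0398] [-31.1  -2.5  12. ] [-0.088 -0.005 -0.996] 0.0442
```

```bash
python3 go.py 0.400 -0.072 0.043 187.4 6
```

```text
pos [ 0.507  -0.0552  0.0398] yaw -172.92 gap 0.0443 t 21.8 F [-29.8  -1.7  11.4] d [-0.107  -0.0168  0.0032] turn -0.32 n 6
tiltz [-0.0881 -0.0049 -0.9961]
[0.72,-0.02,0.04] -0.01; [0.72,-0.02,0.04] -0.01; [0.72,-0.02,0.04] -0.01; [0.72,-0.02,0.04] -0.01
[0.72,-0.02,0.04] -0.01; [0.72,-0.02,0.04] -0.01;
```

```bash
python3 -m handwheel '[[1,[0.4,-0.02,0.02],0],[1,[0.6,-0.02,0.04],0],[1,[0.7,-0.02,0.04],0],[1,[0.7,-0.02,0.04],0],[1,[0.7,-0.02,0.04],0],[1,[0.7,-0.02,0.04],0],[1,[0.4,-0.02,-0.1],0],[1,[0,0,-0.3],0],[1,[0,0,-0.6],0],[1,[0,0,0],0]]'; python3 - <<'E'
from h import *
im=snap('scene','sc9.png');c=im['color'][140:260,220:330,::-1]; cv2.imwrite('pics/sc9c.png',cv2.resize(c,None,fx=6,fy=5,interpolation=cv2.INTER_CUBIC))
E
python3 hold.py 4
```

```text
time_s: 22.8
tcp_pos: [0.3999, -0.071, 0.0697]
ee_rot: [[-0.989, -0.122, -0.087], [-0.122, 0.993, -0.002], [0.087, 0.009, -0.996]]
contact_force: [0.4, 0.3, -1.7]
finger_gap: 0.0444
23.05 [ 0.3983 -0.0704  0.0675] [ 0.2  0.5 -1.8] [-0.091 -0.    -0.996] 0.0444
```

View pics/sc9c.png

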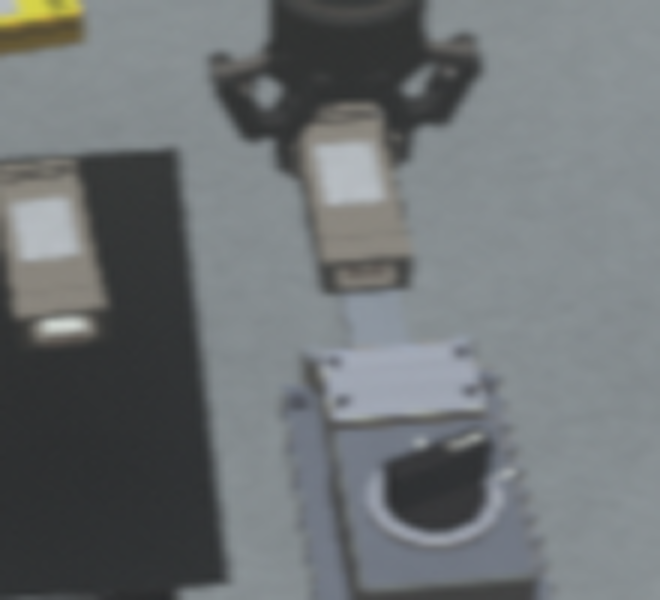

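The recess of the first case at (365,272) in the crop is dark-rimmed, with the plug now inside, while the neighbour's plug at (63,327) still stands out bright. Next I'll carry it to the drawer.

```bash
python3 go.py 0.5452 0.3519 0.12 175.5 26
```

```text
pos [ 0.3983 -0.0704  0.0675] yaw -172.92 gap 0.0444 t 23.05 F [ 0.2  0.5 -1.8] d [0.1469 0.4223 0.0525] turn 11.58 n 26
tiltz [-9.110e-02 -2.000e-04 -9.958e-01]
[-0.30,0.62,-0.10] 0.07; [-0.29,0.62,-0.10] 0.07; [-0.29,0.62,-0.10] 0.07; [-0.28,0.62,-0.10] 0.07
[-0.28,0.63,-0.10] 0.07; [-0.27,0.63,-0.10] 0.07; [-0.27,0.63,-0.10] 0.07; [-0.26,0.63,-0.10] 0.07
[-0.26,0.64,-0.10] 0.07; [-0.25,0.64,-0.10] 0.07; [-0.25,0.64,-0.10] 0.07; [-0.24,0.64,-0.10] 0.07
[-0.24,0.64,-0.10] 0.07; [-0.23,0.64,-0.10] 0.07; [-0.23,0.65,-0.10] 0.07; [-0.22,0.65,-0.10] 0.07
[-0.22,0.65,-0.10] 0.07; [-0.21,0.65,-0.10] 0.07; [-0.21,0.65,-0.10] 0.07; [-0.20,0.65,-0.10] 0.07
[-0.20,0.66,-0.10] 0.07; [-0.19,0.66,-0.10] 0.07; [-0.19,0.66,-0.10] 0.07; [-0.18,0.66,-0.10] 0.07
[-0.18,0.66,-0.10] 0.07; [-0.17,0.66,-0.10] 0.07;
```

```bash
python3 -m handwheel '[[1,[0,0,-0.6],0],[1,[0,0.4,-0.6],0.09],[1,[-0.2,0.62,-0.4],0.09],[1,[-0.3,0.62,-0.05],0.09],[1,[-0.3,0.63,-0.05],0.09],[1,[-0.3,0.63,-0.05],0.09],[1,[-0.3,0.63,-0.05],0.09],[1,[-0.3,0.63,-0.05],0.09],[1,[-0.28,0.64,-0.03],0.09],[1,[-0.27,0.64,-0.03],0.09],[1,[-0.26,0.64,-0.03],0.09],[1,[-0.26,0.64,-0.03],0.09],[1,[-0.25,0.64,-0.03],0.09],[1,[-0.24,0.64,-0.03],0.09],[1,[-0.24,0.64,-0.03],0.09],[1,[-0.24,0.65,-0.03],0.09],[1,[-0.23,0.65,-0.03],0.09],[1,[-0.23,0.65,-0.03],0.09],[1,[-0.22,0.65,-0.03],0.09],[1,[-0.22,0.65,-0.03],0.09]]'; python3 go.py 0.5452 0.3519 0.10 175.5 8
```

```text
time_s: 25.05
tcp_pos: [0.5101, 0.2427, 0.1006]
ee_rot: [[-0.992, 0.065, -0.113], [0.065, 0.998, -0.0], [0.112, -0.008, -0.994]]
contact_force: [-0.3, 0.3, -1.5]
finger_gap: 0.0445
pos [0.5101 0.2427 0.1006] yaw 176.25 gap 0.0445 t 25.05 F [-0.3  0.3 -1.5] d [ 0.0351  0.1092 -0.0006] turn 0.75 n 8
tiltz [-1.125e-01 -4.000e-04 -9.936e-01]
[-0.14,0.56,-0.02] 0.02; [-0.14,0.56,-0.02] 0.02; [-0.14,0.56,-0.02] 0.02; [-0.14,0.56,-0.02] 0.02
[-0.14,0.56,-0.02] 0.02; [-0.13,0.56,-0.02] 0.02; [-0.13,0.56,-0.02] 0.02; [-0.13,0.56,-0.02] 0.02
```

```bash
python3 -m handwheel '[[1,[-0.14,0.56,-0.02],0.03],[1,[-0.14,0.56,-0.02],0.03],[1,[-0.14,0.56,-0.02],0.03],[1,[-0.14,0.56,-0.02],0.03],[1,[-0.14,0.56,-0.02],0],[1,[-0.14,0.56,-0.02],0],[1,[-0.14,0.5,-0.02],0],[1,[-0.1,0.3,0],0],[1,[0,0,0],0]]'; python3 go.py 0.5452 0.3519 0.045 175.5 4; python3 - <<'E'
from h import *
im=snap('scene','sc10.png');c=im['color'][140:270,340:460,::-1]; cv2.imwrite('pics/sc10c.png',cv2.resize(c,None,fx=6,fy=4.5,interpolation=cv2.INTER_CUBIC))
E
```

```text
time_s: 25.95
tcp_pos: [0.5468, 0.354, 0.0968]
ee_rot: [[-0.99, 0.076, -0.116], [0.077, 0.997, -0.002], [0.116, -0.011, -0.993]]
contact_force: [-0.2, -0.1, -2.1]
finger_gap: 0.0444
pos [0.5468 0.354  0.0968] yaw 175.56 gap 0.0444 t 25.95 F [-0.2 -0.1 -2.1] d [-0.0016 -0.0021 -0.0518] turn 0.06 n 4
tiltz [-0.1161 -0.0017 -0.9932]
[-0.05,-0.02,0.52] 0.00; [-0.05,-0.02,0.52] 0.00; [-0.05,-0.02,0.52] 0.00; [-0.05,-0.02,0.52] 0.00
```

View pics/sc10.png

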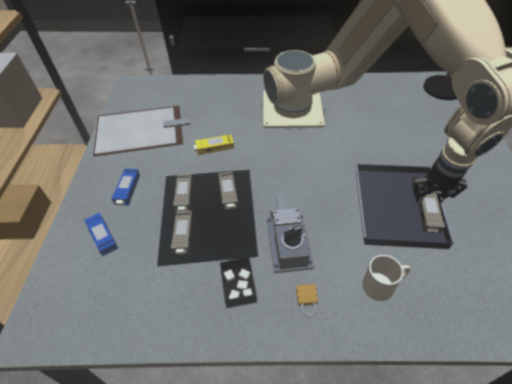

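```bash
python3 - <<'E'
from h import *
im=load('sc10.npz')
for o in labels(im,z=0.100,roi=(400,450,190,235)): print(o[0].round(4),np.round(o[1],1),round(o[2],2),np.round(o[3],1))
E
python3 -m handwheel '[[1,[-0.05,-0.03,0.5],0],[1,[-0.05,-0.03,0.5],0],[1,[-0.05,-0.03,0.5],0],[1,[-0.05,0,0.4],0],[1,[0,0,0],0]]';python3 go.py 0.5452 0.3519 0.032 175.5 2
```

```text
[0.5722 0.3498] [26.7 48.4] -6.36 [430.9 205. ]
time_s: 26.5
tcp_pos: [0.5446, 0.3483, 0.044]
ee_rot: [[-0.99, 0.078, -0.119], [0.079, 0.997, -0.003], [0.118, -0.013, -0.993]]
contact_force: [-0.4, -0.4, -1.5]
finger_gap: 0.0444
pos [0.5446 0.3483 0.044 ] yaw 175.43 gap 0.0444 t 26.5 F [-0.4 -0.4 -1.5] d [ 0.0006  0.0036 -0.012 ] turn -0.07 n 2
tiltz [-0.1186 -0.0032 -0.9929]
[-0.03,0.08,0.24] -0.01; [-0.03,0.08,0.24] -0.01;
```

```bash
python3 -m handwheel '[[1,[0,0.05,0.2],0],[1,[0,0.05,0.15],0],[1,[0,0,0.1],0],[1,[0,0,0],0]]';python3 hold.py 4
```

```text
time_s: 26.9
tcp_pos: [0.544, 0.3507, 0.0336]
ee_rot: [[-0.99, 0.079, -0.117], [0.08, 0.997, -0.003], [0.116, -0.012, -0.993]]
contact_force: [0.1, -1.8, 1.2]
finger_gap: 0.0446
27.1 [0.544  0.3508 0.0335] [-1.  -0.9  1.3] [-0.117 -0.003 -0.993] 0.0445
```

```bash
python3 -m handwheel '[[0.28,[0,0,0],0],[0.28,[0,0,0],0],[0.28,[0,0,0],0],[0.28,[0,0,0],0],[0.28,[0,0,-0.2],0],[0.28,[0,0,-0.5],0],[0.28,[0,0,-0.7],0],[0.28,[0,0,-0.7],0],[0.28,[0,0,-0.7],0],[0.28,[0,0,-0.7],0],[0,[0,0,0],0],[0,[0,0,0],0],[0,[0,0,0],0]]';python3 go.py 0.5446 0.25 0.15 175.5 2;  python3 - <<'E'
from h import *
im=snap('wrist','w11.png'); snap('scene','sc11.png')
E
```

```text
time_s: 28.4
tcp_pos: [0.5554, 0.3516, 0.1287]
ee_rot: [[-0.99, 0.078, -0.114], [0.079, 0.997, -0.0], [0.114, -0.009, -0.993]]
contact_force: [0.5, 0.2, -0.6]
finger_gap: 0.0851
pos [0.5554 0.3516 0.1287] yaw 175.44 gap 0.0851 t 28.4 F [ 0.5  0.2 -0.6] d [-0.0108 -0.1016  0.0213] turn -0.06 n 2
tiltz [-1.141e-01 -4.000e-04 -9.935e-01]
[0.10,-2.05,-0.40] -0.00; [0.10,-2.05,-0.40] -0.00;
```

View pics/w11.png

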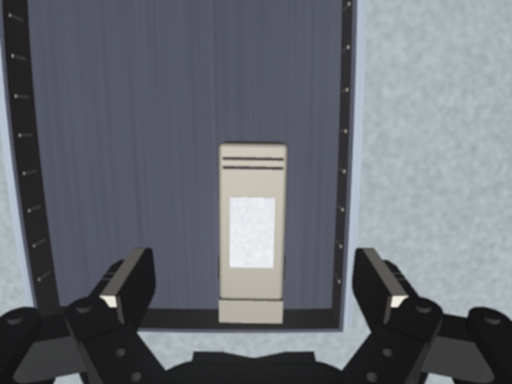

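```bash
python3 - <<'E'
from h import *
im=load('w11.npz')
t=onz(im,253,143.5,.035); n=onz(im,250.5,323.5,.035); print('tail',t.round(4),'nose',n.round(4),np.linalg.norm(t-n),'wall',onz(im,250,330,.032).round(4), 'walls', onz(im,343,330,.032).round(4),onz(im,44,330,.032).round(4),onz(im,355,120,.032).round(4))
for o in labels(im,z=.0355): print(o[0].round(4),np.round(o[1],1),round(o[2],1),np.round(o[3],1))
im=load('sc11.npz')
for o in labels(im,roi=(150,260,165,260)): print(o[0].round(4),np.round(o[1],1),round(o[2],1),np.round(o[3],1))
for o in labels(im,z=.0355,roi=(360,460,165,260)): print(o[0].round(4),np.round(o[1],1),round(o[2],1),np.round(o[3],1))
E
```

```text
tail [0.5092 0.3535 0.035 ] nose [0.6393 0.3414 0.035 ] 0.13063349542075575 wall [0.6466 0.3404 0.032 ] walls [0.6523 0.4098 0.032 ] [0.6395 0.1794 0.032 ] [0.499  0.4214 0.032 ]
[0.5696 0.3477] [29.7 49.8] -5.3 [251.5 231.8]
[0.6819 0.1902] [ 9.4 23.6] -89.8 [ 68.5 379.6]
[0.7037 0.4867] [ 9.2 22.8] 75.1 [438.2 379.5]
[ 0.4358 -0.2301] [26.1 45.4] 11.9 [227.  185.4]
[ 0.4435 -0.3698] [25.8 47.2] 3.7 [182.2 187.6]
[ 0.5934 -0.3507] [27.2 46.5] 3.5 [181.4 226.8]
[0.5685 0.3459] [26.9 46.6] -4.9 [422.1 217.9]
```

```bash
python3 go.py 0.47 -0.0632 0.12 187.4 20
```

```text
pos [0.5551 0.3515 0.1282] yaw 175.44 gap 0.0854 t 28.5 F [ 0.  -0.4  0.3] d [-0.0851 -0.4147 -0.0082] turn -11.96 n 20
tiltz [-1.151e-01 -8.000e-04 -9.934e-01]
[0.10,-0.84,0.04] -0.10; [0.11,-0.84,0.04] -0.10; [0.12,-0.84,0.04] -0.10; [0.13,-0.84,0.04] -0.10
[0.14,-0.84,0.04] -0.10; [0.14,-0.83,0.04] -0.10; [0.15,-0.83,0.04] -0.10; [0.16,-0.83,0.04] -0.10
[0.17,-0.83,0.04] -0.10; [0.18,-0.83,0.04] -0.10; [0.19,-0.82,0.04] -0.10; [0.20,-0.82,0.04] -0.10
[0.21,-0.82,0.04] -0.10; [0.21,-0.82,0.04] -0.10; [0.22,-0.82,0.04] -0.10; [0.23,-0.81,0.04] -0.10
[0.24,-0.81,0.04] -0.10; [0.25,-0.81,0.04] -0.10; [0.26,-0.81,0.04] -0.10; [0.26,-0.80,0.04] -0.10
```

```bash
python3 -m handwheel '[[0,[0.1,-0.84,0.03],-0.1],[0,[0.11,-0.84,0.03],-0.1],[0,[0.12,-0.84,0.03],-0.1],[0,[0.13,-0.84,0.03],-0.1],[0,[0.14,-0.84,0.03],-0.1],[0,[0.14,-0.83,0.03],-0.1],[0,[0.15,-0.83,0.03],-0.1],[0,[0.16,-0.83,0.03],-0.1],[0,[0.17,-0.83,0.03],-0.1],[0,[0.18,-0.83,0.03],-0.1],[0,[0.19,-0.82,0.03],-0.1],[0,[0.2,-0.82,0.03],-0.1],[0,[0.21,-0.82,0.03],-0.1],[0,[0.21,-0.82,0.03],-0.1],[0,[0.22,-0.82,0.03],-0.1],[0,[0.23,-0.81,0.03],-0.1],[0,[0.24,-0.81,0.03],-0.1],[0,[0.25,-0.8,0.03],-0.1],[0,[0.2,-0.5,0.03],-0.1],[0,[0,0,0],0]]'; python3 go.py 0.47 -0.0632 0.023 187.4 7
```

```text
time_s: 30.5
tcp_pos: [0.4652, -0.0491, 0.1106]
ee_rot: [[-0.982, -0.13, -0.139], [-0.13, 0.991, -0.003], [0.138, 0.015, -0.99]]
contact_force: [0.7, 0.9, 0.3]
finger_gap: 0.0854
pos [ 0.4652 -0.0491  0.1106] yaw -172.43 gap 0.0854 t 30.5 F [0.7 0.9 0.3] d [ 0.0048 -0.0141 -0.0876] turn 0.17 n 7
tiltz [-0.1392 -0.003  -0.9903]
[-0.09,-0.09,0.49] 0.00; [-0.09,-0.09,0.49] 0.00; [-0.09,-0.09,0.49] 0.00; [-0.09,-0.09,0.49] 0.00
[-0.09,-0.09,0.49] 0.00; [-0.09,-0.09,0.49] 0.00; [-0.09,-0.09,0.49] 0.00;
```

```bash
python3 -m handwheel '[[0,[-0.09,-0.14,0.49],0.03],[0,[-0.09,-0.14,0.49],0],[0,[-0.09,-0.14,0.49],0],[0,[-0.09,-0.14,0.49],0],[0,[-0.09,-0.05,0.49],0],[0,[-0.09,0,0.49],0],[0,[-0.04,0,0.3],0],[0,[0,0,0],0]]'; python3 go.py 0.47 -0.0632 0.023 187.4 1
python3 - <<'E'
from h import *
im=snap('wrist','w12.png')
E
```

```text
time_s: 31.3
tcp_pos: [0.4694, -0.0587, 0.023]
ee_rot: [[-0.982, -0.125, -0.142], [-0.126, 0.992, -0.001], [0.141, 0.017, -0.99]]
contact_force: [-0.4, -0.9, 0.2]
finger_gap: 0.0852
pos [ 0.4694 -0.0587  0.023 ] yaw -172.67 gap 0.0852 t 31.3 F [-0.4 -0.9  0.2] d [ 0.0006 -0.0045  0.    ] turn -0.07 n 1
tiltz [-1.425e-01 -5.000e-04 -9.898e-01]
[-0.00,-0.18,-0.00] -0.01;
```

View pics/w12.png

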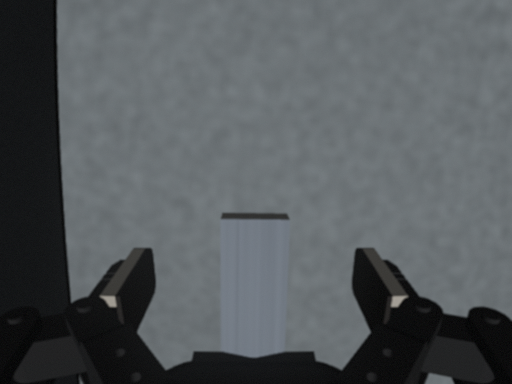

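```bash
python3 -m handwheel '[[1,[0,0,0],0],[1,[0,0,0],0],[1,[0,0,0],0],[1,[0,0,0],0],[1,[0,0,0],0],[1,[0,0,0],0],[1,[0,0,0],0]]' 100; python3 -m handwheel '[[1,[0.3,0,0],0],[1,[0.3,0,0],0],[1,[0.3,0,0],0]]'; python3 hold.py 4
```

```text
time_s: 32.05
tcp_pos: [0.4705, -0.0584, 0.0257]
ee_rot: [[-0.982, -0.125, -0.139], [-0.126, 0.992, -0.001], [0.138, 0.017, -0.99]]
contact_force: [0.2, -0.1, -0.4]
finger_gap: 0.0256
time_s: 32.35
tcp_pos: [0.4696, -0.0588, 0.026]
ee_rot: [[-0.987, -0.127, -0.097], [-0.129, 0.992, 0.011], [0.095, 0.023, -0.995]]
contact_force: [33.3, 11.3, -36.5]
finger_gap: 0.026
32.55 [ 0.4695 -0.0587  0.026 ] [ 34.5  11.4 -38. ] [-0.097  0.011 -0.995] 0.0256
```

```bash
python3 -m handwheel '[[1,[0.25,0,0.1],0],[1,[0.25,-0.05,0.1],0],[1,[0.25,-0.05,0.1],0]]'; python3 hold.py 4
```

```text
time_s: 32.85
tcp_pos: [0.4691, -0.0591, 0.0258]
ee_rot: [[-0.989, -0.132, -0.058], [-0.134, 0.991, 0.024], [0.054, 0.032, -0.998]]
contact_force: [20.9, 21.2, 9.7]
finger_gap: 0.0258
33.05 [ 0.4691 -0.0591  0.0258] [20.3 20.5  9.7] [-0.058  0.024 -0.998] 0.0258
```

```bash
python3 -m handwheel '[[1,[0.25,0.15,0],0],[1,[0.25,0.2,0],0],[1,[0.25,0.2,0],0]]'; python3 hold.py 4
```

```text
time_s: 33.35
tcp_pos: [0.4697, -0.0579, 0.0284]
ee_rot: [[-0.991, -0.129, -0.019], [-0.13, 0.992, 0.004], [0.019, 0.007, -1.0]]
contact_force: [28.8, -21.0, -51.5]
finger_gap: 0.0247
33.55 [ 0.4698 -0.0579  0.0283] [ 28.7 -17.9 -38.4] [-0.02   0.005 -1.   ] 0.024
```

```bash
python3 -m handwheel '[[1,[0.25,0.05,0.06],0],[1,[0.25,0.03,0.06],0],[1,[0.25,0.03,0.04],0]]'; python3 hold.py 4
```

```text
time_s: 33.85
tcp_pos: [0.4692, -0.0584, 0.0281]
ee_rot: [[-0.992, -0.127, 0.017], [-0.126, 0.992, 0.011], [-0.018, 0.008, -1.0]]
contact_force: [25.3, 5.8, -18.8]
finger_gap: 0.0244
34.05 [ 0.4692 -0.0584  0.028 ] [ 24.7   5.8 -12.9] [ 0.017  0.01  -1.   ] 0.0243
```

```bash
python3 -m handwheel '[[0,[0,0,0],0],[0,[0,0,0],0],[0,[0,0,0],0],[0,[0,0,0],0],[0,[0,0,0],0],[0,[0,0,-0.4],0],[0,[0,0,-0.7],0],[0,[0,0,-0.7],0],[0,[0,0,-0.7],0],[0,[0,0,-0.5],0],[0,[0,0,0],0]]' 90; python3 go.py 0.4122 -0.2342 0.11 190.7 12
```

```text
time_s: 35.15
tcp_pos: [0.4676, -0.0594, 0.1089]
ee_rot: [[-0.992, -0.127, 0.017], [-0.127, 0.992, 0.01], [-0.019, 0.008, -1.0]]
contact_force: [0.0, 0.5, -0.2]
finger_gap: 0.0854
pos [ 0.4676 -0.0594  0.1089] yaw -172.73 gap 0.0854 t 35.15 F [ 0.   0.5 -0.2] d [-0.0554 -0.1748  0.0011] turn -3.43 n 12
tiltz [ 0.0174  0.01   -0.9998]
[0.26,-0.55,-0.01] -0.05; [0.26,-0.55,-0.01] -0.05; [0.26,-0.55,-0.01] -0.05; [0.27,-0.55,-0.01] -0.05
[0.27,-0.55,-0.01] -0.05; [0.27,-0.55,-0.01] -0.05; [0.27,-0.55,-0.01] -0.05; [0.28,-0.55,-0.01] -0.05
[0.28,-0.54,-0.01] -0.05; [0.28,-0.54,-0.01] -0.05; [0.28,-0.54,-0.01] -0.05; [0.29,-0.54,-0.01] -0.05
```

```bash
python3 -m handwheel '[[0,[0.27,-0.55,0],-0.05],[0,[0.27,-0.55,0],-0.05],[0,[0.27,-0.55,0],-0.05],[0,[0.27,-0.55,0],-0.05],[0,[0.27,-0.55,0],-0.05],[0,[0.27,-0.55,0],-0.05],[0,[0.27,-0.55,0],-0.05],[0,[0.28,-0.55,0],-0.05],[0,[0.28,-0.55,0],-0.05],[0,[0.28,-0.55,0],-0.05],[0,[0.28,-0.5,0],-0.05],[0,[0.2,-0.3,0],-0.02],[0,[0,0,0],0]]'; python3 - <<'E'
from h import *
im=snap('wrist','w13.png')
im=snap('scene','sc13.png')
for o in labels(im,roi=(150,260,165,260)): print(o[0].round(4),np.round(o[1],1),round(o[2],1),np.round(o[3],1))
im=snap('side','sd13.png')
for o in labels(im,roi=(220,345,185,275)): print(o[0].round(4),np.round(o[1],1),round(o[2],1),np.round(o[3],1))
E
python3 go.py 0.4122 -0.2342 0.03 190.7 8
```

```text
time_s: 36.45
tcp_pos: [0.4074, -0.232, 0.1034]
ee_rot: [[-0.982, -0.189, 0.013], [-0.189, 0.982, 0.013], [-0.015, 0.01, -1.0]]
contact_force: [-0.3, 0.6, -0.6]
finger_gap: 0.0852
[ 0.4357 -0.2299] [26.2 46.2] 10.6 [227.  185.4]
[ 0.4434 -0.37  ] [26.9 47. ] 3.1 [182.2 187.6]
[ 0.5934 -0.3512] [27.1 46.5] 3.0 [181.3 226.8]
[ 0.5925 -0.3514] [27.1 47.1] 4.6 [309.1 225.9]
[ 0.4425 -0.369 ] [27.7 46.3] 3.7 [278.4 248.5]
pos [ 0.4077 -0.231   0.1035] yaw -169.03 gap 0.0853 t 36.6 F [ 0.1 -0.4  0. ] d [ 0.0045 -0.0032 -0.0735] turn 0.27 n 8
tiltz [ 0.0133  0.0129 -0.9998]
[-0.01,-0.02,0.37] 0.01; [-0.01,-0.02,0.37] 0.01; [-0.01,-0.02,0.37] 0.01; [-0.01,-0.02,0.37] 0.01
[-0.01,-0.02,0.37] 0.01; [-0.01,-0.02,0.37] 0.01; [-0.01,-0.02,0.37] 0.01; [-0.01,-0.02,0.37] 0.01
```

View pics/w13.png

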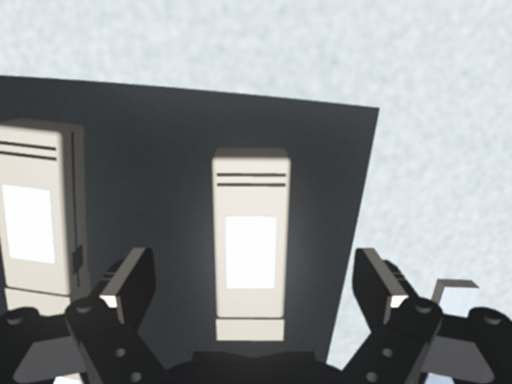

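```bash
python3 -m handwheel '[[0,[-0.04,-0.03,0.4],0.03],[0,[-0.04,-0.03,0.4],0],[0,[-0.04,-0.03,0.4],0],[0,[-0.03,-0.02,0.4],0],[0,[-0.02,-0.02,0.4],0],[0,[0,0,0.4],0],[0,[0,0,0.3],0],[0,[0,0,0.1],0],[0,[0,0,0],0]]'; python3 go.py 0.4122 -0.2342 0.03 190.7 1
```

```text
time_s: 37.5
tcp_pos: [0.4139, -0.2301, 0.026]
ee_rot: [[-0.982, -0.19, 0.011], [-0.19, 0.982, 0.015], [-0.014, 0.012, -1.0]]
contact_force: [0.7, 0.1, 0.8]
finger_gap: 0.0852
pos [ 0.4139 -0.2301  0.026 ] yaw -169.07 gap 0.0852 t 37.5 F [0.7 0.1 0.8] d [-0.0017 -0.0041  0.004 ] turn 0.23 n 1
tiltz [ 0.0114  0.0148 -0.9998]
[0.10,-0.15,-0.16] 0.04;
```

```bash
python3 -m handwheel '[[0,[0.08,-0.13,-0.14],0.04],[0,[0,-0.02,0],0],[1,[0,0,0],0],[1,[0,0,0],0],[1,[0,0,0],0],[1,[0,0,0],0],[1,[0,0,0],0],[1,[0,0,0],0]]' 90; python3 go.py 0.4 -0.07 0.11 187.4 1; python3 -m handwheel '[[1,[0,0,-0.3],0],[1,[0,0,-0.6],0],[1,[0,0,-0.6],0],[1,[0,0,-0.6],0],[1,[0,0,-0.6],0],[1,[0,0,-0.3],0],[1,[0,0,0],0]]'; python3 go.py 0.41 -0.0664 0.10 187.4 12; python3 - <<'E'
from h import *
im=snap('wrist','w14.png')
E
```

```text
time_s: 38.3
tcp_pos: [0.4131, -0.2353, 0.0316]
ee_rot: [[-0.983, -0.185, 0.014], [-0.185, 0.983, 0.013], [-0.016, 0.01, -1.0]]
contact_force: [0.5, -0.2, -0.2]
finger_gap: 0.0444
pos [ 0.4131 -0.2353  0.0316] yaw -169.35 gap 0.0444 t 38.3 F [ 0.5 -0.2 -0.2] d [-0.0131  0.1653  0.0784] turn 3.25 n 1
tiltz [ 0.0138  0.0127 -0.9998]
[-0.76,6.63,-3.06] 0.54; 
time_s: 39.0
tcp_pos: [0.4111, -0.2354, 0.1104]
ee_rot: [[-0.983, -0.185, 0.011], [-0.185, 0.983, 0.015], [-0.014, 0.012, -1.0]]
contact_force: [-0.2, -0.1, -1.8]
finger_gap: 0.0442
pos [ 0.4111 -0.2354  0.1104] yaw -169.34 gap 0.0442 t 39.0 F [-0.2 -0.1 -1.8] d [-0.0011  0.169  -0.0104] turn 3.26 n 12
tiltz [ 0.0111  0.0148 -0.9998]
[-0.10,0.55,0.04] 0.05; [-0.10,0.55,0.04] 0.05; [-0.10,0.55,0.04] 0.05; [-0.09,0.56,0.04] 0.05
[-0.09,0.56,0.04] 0.05; [-0.09,0.56,0.04] 0.05; [-0.08,0.56,0.04] 0.05; [-0.08,0.56,0.04] 0.05
[-0.08,0.56,0.04] 0.05; [-0.08,0.56,0.04] 0.05; [-0.07,0.56,0.04] 0.05; [-0.07,0.56,0.04] 0.05
```

View pics/w14.png

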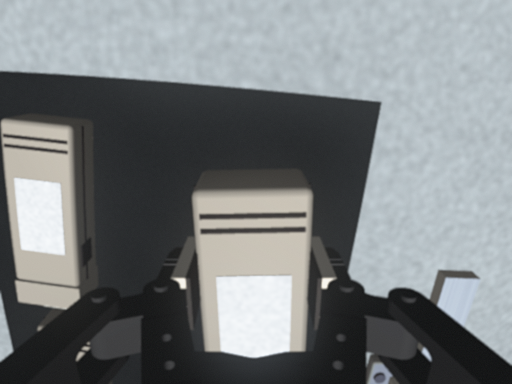

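```bash
python3 -m handwheel '[[1,[-0.08,0.55,0.03],0.05],[1,[-0.08,0.55,0.03],0.05],[1,[-0.08,0.55,0.03],0.05],[1,[-0.08,0.56,0.03],0.05],[1,[-0.08,0.56,0.03],0.05],[1,[-0.08,0.56,0.03],0.05],[1,[-0.08,0.56,0.03],0.05],[1,[-0.08,0.56,0.03],0.05],[1,[-0.08,0.56,0.03],0.05],[1,[-0.08,0.56,0.03],0.05],[1,[-0.06,0.5,0.03],0.05],[1,[0,0.3,0],0],[1,[0,0,0],0]]'; python3 go.py 0.413 -0.066 0.042 187.4 6
```

```text
time_s: 40.35
tcp_pos: [0.3985, -0.0543, 0.0966]
ee_rot: [[-0.992, -0.128, -0.004], [-0.128, 0.991, 0.025], [0.0, 0.025, -1.0]]
contact_force: [0.0, -0.3, -2.7]
finger_gap: 0.0445
pos [ 0.3985 -0.0543  0.0966] yaw -172.66 gap 0.0445 t 40.35 F [ 0.  -0.3 -2.7] d [ 0.0145 -0.0117 -0.0546] turn -0.06 n 6
tiltz [-0.0037  0.0249 -0.9997]
[-0.09,-0.10,0.36] -0.00; [-0.09,-0.10,0.36] -0.00; [-0.09,-0.10,0.36] -0.00; [-0.09,-0.10,0.36] -0.00
[-0.09,-0.10,0.36] -0.00; [-0.09,-0.10,0.36] -0.00;
```

```bash
python3 -m handwheel '[[1,[-0.09,-0.1,0.36],0],[1,[-0.09,-0.1,0.36],0],[1,[-0.09,-0.1,0.36],0],[1,[-0.09,-0.1,0.36],0],[1,[-0.09,-0.05,0.36],0],[1,[-0.04,0,0.25],0],[1,[0,0,0],0]]'; python3 go.py 0.45 -0.0612 0.041 187.4 3
python3 - <<'E'
from h import *
im=snap('scene','sc15.png')
for o in labels(im,z=0.0455,roi=(255,295,165,215)): print(o[0].round(4),np.round(o[1],1),round(o[2],2),np.round(o[3],1))
E
```

```text
time_s: 41.05
tcp_pos: [0.4132, -0.0647, 0.0398]
ee_rot: [[-0.992, -0.126, -0.004], [-0.126, 0.992, 0.025], [0.001, 0.025, -1.0]]
contact_force: [-4.8, 3.8, 16.0]
finger_gap: 0.0442
pos [ 0.4132 -0.0647  0.0398] yaw -172.76 gap 0.0442 t 41.05 F [-4.8  3.8 16. ] d [0.0368 0.0035 0.0012] turn -0.16 n 3
tiltz [-0.004   0.0251 -0.9997]
[-0.49,-0.01,-0.02] -0.01; [-0.49,-0.02,-0.02] -0.01; [-0.49,-0.02,-0.02] -0.01; 
[ 0.4378 -0.064 ] [27.3 45.2] 9.21 [279.8 183.3]
```

```bash
python3 -m handwheel '[[1,[0,0,-0.1],0],[1,[-0.3,0,-0.03],0],[1,[-0.45,0,0],0],[1,[-0.45,0,0],0],[1,[0,0,0],0]]'; python3 hold.py 4;  python3 go.py 0.48 -0.0573 0.041 187.4 3
```

```text
time_s: 41.6
tcp_pos: [0.4465, -0.0611, 0.0426]
ee_rot: [[-0.992, -0.125, -0.003], [-0.125, 0.992, 0.025], [-0.0, 0.025, -1.0]]
contact_force: [0.3, 0.1, -2.8]
finger_gap: 0.0445
41.8 [ 0.4441 -0.0608  0.0425] [-0.5 -0.1 -1.9] [-0.005  0.026 -1.   ] 0.0441
pos [ 0.4441 -0.0608  0.0425] yaw -172.82 gap 0.0441 t 41.8 F [-0.5 -0.1 -1.9] d [ 0.0359  0.0035 -0.0015] turn -0.22 n 3
tiltz [-0.005   0.0255 -0.9997]
[-0.48,-0.01,0.02] -0.01; [-0.48,-0.01,0.02] -0.01; [-0.48,-0.01,0.02] -0.01;
```

```bash
python3 -m handwheel '[[1,[-0.4,0,0.02],0],[1,[-0.4,0,0.02],0],[1,[-0.4,0,0.02],0],[1,[-0.3,0,0],0],[1,[0,0,0],0]]'; python3 hold.py 4;  python3 go.py 0.507 -0.0535 0.041 187.4 2
```

```text
time_s: 42.3
tcp_pos: [0.4607, -0.0579, 0.0399]
ee_rot: [[-0.991, -0.121, -0.05], [-0.122, 0.992, 0.014], [0.048, 0.02, -0.999]]
contact_force: [4.0, 1.0, 4.3]
finger_gap: 0.0446
42.5 [ 0.4609 -0.0579  0.0398] [-10.2  -2.8   8.4] [-0.05   0.014 -0.999] 0.0445
pos [ 0.4609 -0.0579  0.0398] yaw -172.99 gap 0.0445 t 42.5 F [-10.2  -2.8   8.4] d [0.0461 0.0044 0.0012] turn -0.39 n 2
tiltz [-0.0498  0.0138 -0.9987]
[-0.92,-0.02,-0.07] -0.03; [-0.92,-0.03,-0.07] -0.03;
```

```bash
python3 - <<'E'
from h import *
im=snap('wrist','w16.png')
im=snap('side','sd16.png');c=im['color'][140:220,210:300,::-1]; cv2.imwrite('pics/sd16c.png',cv2.resize(c,None,fx=8,fy=7,interpolation=cv2.INTER_CUBIC))
im=snap('scene','sc16.png');c=im['color'][160:260,240:330,::-1]; cv2.imwrite('pics/sc16c.png',cv2.resize(c,None,fx=7,fy=6,interpolation=cv2.INTER_CUBIC))
E
```

```text
(no output)
```

View pics/sd16c.png

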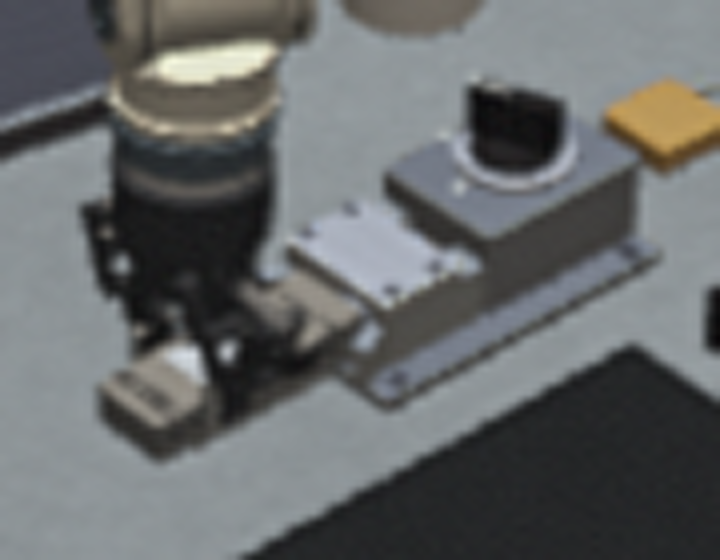

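View pics/sc16c.png

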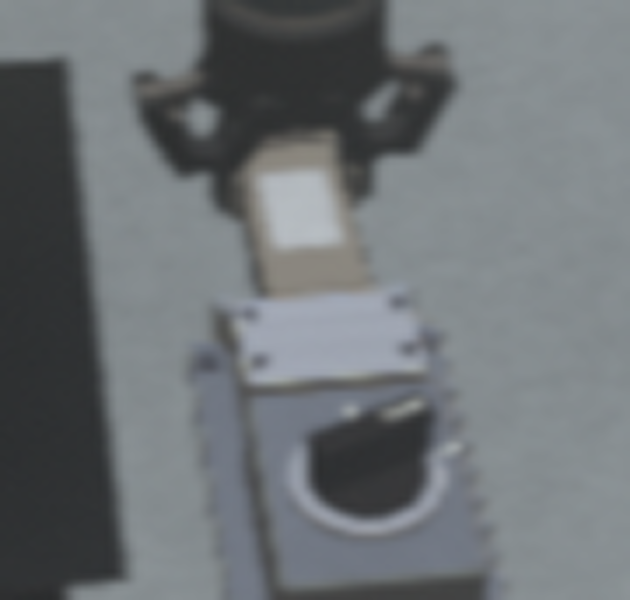

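View pics/w16.png

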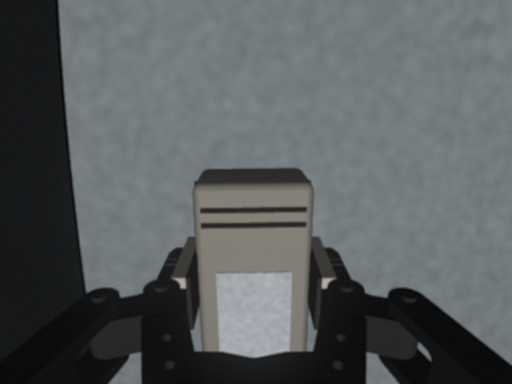

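```bash
python3 -m handwheel '[[1,[0.4,-0.05,-0.04],-0.06],[1,[0,-0.05,0],0],[1,[0,0,0],0]]'; python3 go.py 0.507 -0.0542 0.0415 187.4 3
```

```text
time_s: 42.95
tcp_pos: [0.4524, -0.0619, 0.0416]
ee_rot: [[-0.991, -0.128, -0.048], [-0.128, 0.992, 0.013], [0.046, 0.019, -0.999]]
contact_force: [-0.3, -0.3, -1.9]
finger_gap: 0.0441
pos [ 0.4524 -0.0619  0.0416] yaw -172.61 gap 0.0441 t 42.95 F [-0.3 -0.3 -1.9] d [ 0.0546  0.0077 -0.0001] turn -0.01 n 3
tiltz [-0.0481  0.0134 -0.9988]
[-0.73,0.01,-0.03] -0.00; [-0.73,0.01,-0.03] -0.00; [-0.73,0.01,-0.03] -0.00;
```

```bash
python3 -m handwheel '[[1,[-0.4,0.01,-0.01],0],[1,[-0.4,0.01,-0.02],0],[1,[0,0,0],0]]'; python3 hold.py 4;python3 go.py 0.507 -0.0542 0.0415 187.4 2
```

```text
time_s: 43.25
tcp_pos: [0.475, -0.0588, 0.0414]
ee_rot: [[-0.991, -0.127, -0.047], [-0.128, 0.992, 0.013], [0.045, 0.019, -0.999]]
contact_force: [0.1, 0.8, -2.2]
finger_gap: 0.0442
43.45 [ 0.473  -0.0587  0.0413] [-0.1 -0.6 -2.2] [-0.049  0.014 -0.999] 0.044
pos [ 0.473  -0.0587  0.0413] yaw -172.66 gap 0.044 t 43.45 F [-0.1 -0.6 -2.2] d [0.034  0.0045 0.0002] turn -0.06 n 2
tiltz [-0.0486  0.0138 -0.9987]
[-0.69,0.00,-0.04] -0.01; [-0.69,0.00,-0.04] -0.01;
```

```bash
python3 -m handwheel '[[1,[-0.5,0,-0.03],0],[1,[-0.3,0,-0.02],0]]'; python3 hold.py 4; python3 -m handwheel '[[1,[-0.8,0,-0.05],0]]'; python3 hold.py 8
```

```text
time_s: 43.65
tcp_pos: [0.4931, -0.056, 0.0418]
ee_rot: [[-0.991, -0.126, -0.049], [-0.127, 0.992, 0.014], [0.047, 0.02, -0.999]]
contact_force: [-0.8, 0.2, -1.8]
finger_gap: 0.0442
43.85 [ 0.492  -0.056   0.0414] [-0.  -1.3 -1.9] [-0.05   0.014 -0.999] 0.0445
time_s: 43.95
tcp_pos: [0.5083, -0.0539, 0.0414]
ee_rot: [[-0.991, -0.125, -0.056], [-0.126, 0.992, 0.012], [0.054, 0.019, -0.998]]
contact_force: [-18.7, -7.7, 3.4]
finger_gap: 0.0444
44.15 [ 0.5095 -0.0533  0.0413] [-10.3  -2.2   4.3] [-0.055  0.014 -0.998] 0.0443
44.35 [ 0.5093 -0.0533  0.0414] [-9.9 -1.2  3. ] [-0.055  0.014 -0.998] 0.0443
```

```bash
python3 -m handwheel '[[1,[-0.6,-0.02,-0.03],0]]'; python3 hold.py 8
```

```text
time_s: 44.45
tcp_pos: [0.5132, -0.0516, 0.0397]
ee_rot: [[-0.989, -0.124, -0.076], [-0.126, 0.992, 0.013], [0.074, 0.022, -0.997]]
contact_force: [-63.0, -9.4, 18.8]
finger_gap: 0.0443
44.65 [ 0.5138 -0.0519  0.0394] [-39.6  -7.1  11.9] [-0.076  0.013 -0.997] 0.044
44.85 [ 0.5138 -0.0519  0.0394] [-38.6  -6.4  10.9] [-0.075  0.013 -0.997] 0.0446
```

```bash
python3 hold.py 88 | awk 'NR%5==0'; python3 go.py 0.405 -0.067 0.042 187.4 6
```

```text
45.85 [ 0.5138 -0.0518  0.0394] [-39.2  -6.2  11. ] [-0.075  0.013 -0.997] 0.044
46.85 [ 0.5138 -0.0519  0.0394] [-38.2  -6.3  10.9] [-0.075  0.013 -0.997] 0.0441
47.85 [ 0.5138 -0.0519  0.0394] [-39.2  -7.4  10.5] [-0.075  0.013 -0.997] 0.0441
48.85 [ 0.5138 -0.0519  0.0394] [-38.7  -6.1  11. ] [-0.075  0.013 -0.997] 0.0444
pos [ 0.5138 -0.0518  0.0394] yaw -172.83 gap 0.044 t 49.25 F [-37.6  -6.1  11.2] d [-0.1088 -0.0152  0.0026] turn -0.23 n 6
tiltz [-0.0755  0.013  -0.9971]
[0.73,-0.01,0.04] -0.01; [0.73,-0.01,0.04] -0.01; [0.73,-0.01,0.04] -0.01; [0.73,-0.01,0.04] -0.01
[0.73,-0.01,0.04] -0.01; [0.73,-0.01,0.04] -0.01;
```

```bash
python3 -m handwheel '[[1,[0.4,-0.02,0.02],0],[1,[0.6,-0.02,0.04],0],[1,[0.7,-0.02,0.04],0],[1,[0.7,-0.02,0.04],0],[1,[0.7,-0.02,0.04],0],[1,[0.7,-0.02,0.04],0],[1,[0.4,-0.02,-0.1],0],[1,[0,0,-0.4],0],[1,[0,0,-0.6],0],[1,[0,0,-0.6],0],[1,[0,0,-0.5],0],[1,[0,0,0],0]]'; python3 - <<'E'
from h import *
im=snap('scene','sc17.png');c=im['color'][140:260,200:330,::-1]; cv2.imwrite('pics/sc17c.png',cv2.resize(c,None,fx=6,fy=5,interpolation=cv2.INTER_CUBIC))
E
python3 go.py 0.40 0.26 0.12 175.5 20
```

```text
time_s: 50.45
tcp_pos: [0.4104, -0.07, 0.1026]
ee_rot: [[-0.99, -0.121, -0.073], [-0.122, 0.992, 0.012], [0.07, 0.021, -0.997]]
contact_force: [0.1, -0.0, -2.0]
finger_gap: 0.0444
pos [ 0.4101 -0.0699  0.1019] yaw -172.94 gap 0.0445 t 50.5 F [-0.4 -0.2 -2.1] d [-0.0101  0.3299  0.0181] turn 11.56 n 20
tiltz [-0.0732  0.0127 -0.9972]
[-0.06,0.66,-0.03] 0.10; [-0.05,0.66,-0.03] 0.10; [-0.04,0.66,-0.03] 0.10; [-0.04,0.66,-0.03] 0.10
[-0.03,0.66,-0.03] 0.10; [-0.03,0.66,-0.03] 0.10; [-0.02,0.66,-0.03] 0.10; [-0.01,0.66,-0.03] 0.10
[-0.01,0.66,-0.03] 0.10; [0.00,0.66,-0.03] 0.10; [0.01,0.66,-0.03] 0.10; [0.01,0.66,-0.03] 0.10
[0.02,0.66,-0.03] 0.10; [0.03,0.66,-0.03] 0.10; [0.03,0.66,-0.03] 0.10; [0.04,0.66,-0.03] 0.10
[0.05,0.66,-0.03] 0.10; [0.05,0.66,-0.03] 0.10; [0.06,0.66,-0.03] 0.10; [0.07,0.66,-0.03] 0.10
```

View pics/sc17c.png

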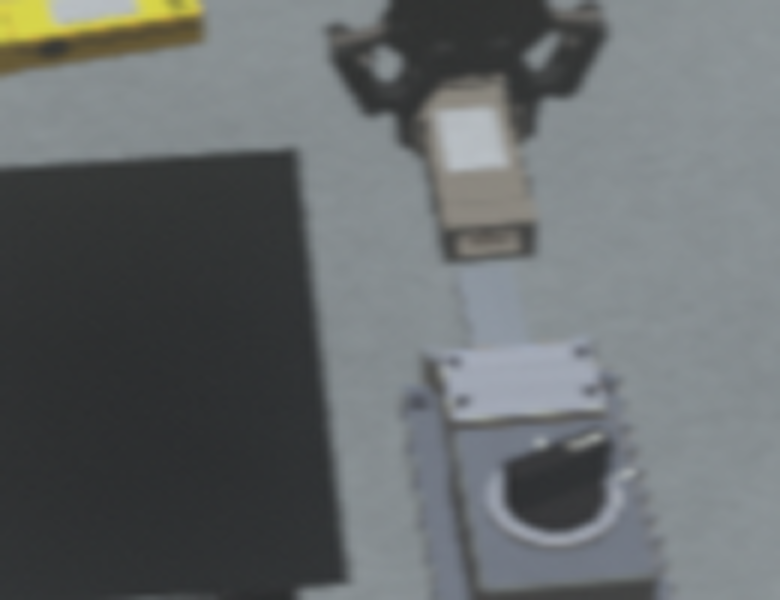

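Plug of the second case is now recessed at (487,242). I'll carry it slowly to the drawer.

```bash
python3 -m handwheel '[[1,[-0.05,0.4,-0.06],0.07],[1,[-0.05,0.6,-0.06],0.07],[1,[-0.04,0.6,-0.06],0.07],[1,[-0.04,0.6,-0.06],0.07],[1,[-0.03,0.6,-0.06],0.07],[1,[-0.03,0.6,-0.06],0.07],[1,[-0.03,0.6,-0.06],0.07],[1,[-0.03,0.6,-0.06],0.07],[1,[-0.03,0.6,-0.04],0.07],[1,[-0.03,0.6,-0.04],0.07],[1,[-0.02,0.6,-0.04],0.07],[1,[-0.02,0.6,-0.04],0.07],[1,[-0.02,0.6,-0.04],0.07],[1,[-0.02,0.6,-0.04],0.07],[1,[-0.01,0.6,-0.04],0.07],[1,[-0.01,0.6,-0.03],0.07],[1,[0,0.6,-0.03],0.07],[1,[0,0.6,-0.03],0.07],[1,[0,0.6,-0.03],0.07],[1,[0,0.6,-0.03],0.07]]'; python3 go.py 0.4066 0.3628 0.11 175.5 10
```

```text
time_s: 52.5
tcp_pos: [0.4007, 0.2482, 0.1198]
ee_rot: [[-0.995, 0.038, -0.096], [0.037, 0.999, 0.015], [0.097, 0.011, -0.995]]
contact_force: [-0.6, 0.2, -2.1]
finger_gap: 0.0441
pos [0.4007 0.2482 0.1198] yaw 177.86 gap 0.0441 t 52.5 F [-0.6  0.2 -2.1] d [ 0.0059  0.1146 -0.0098] turn 2.36 n 10
tiltz [-0.096   0.0151 -0.9953]
[-0.01,0.46,0.04] 0.04; [-0.01,0.46,0.04] 0.04; [-0.01,0.46,0.04] 0.04; [-0.00,0.46,0.04] 0.04
[-0.00,0.46,0.04] 0.04; [-0.00,0.46,0.04] 0.04; [0.00,0.46,0.04] 0.04; [0.00,0.46,0.04] 0.04
[0.00,0.46,0.04] 0.04; [0.01,0.46,0.04] 0.04;
```

```bash
python3 -m handwheel '[[1,[0,0.46,0.04],0.05],[1,[0,0.46,0.04],0.05],[1,[0,0.46,0.04],0.05],[1,[0,0.46,0.04],0.05],[1,[0,0.46,0.04],0.05],[1,[0,0.46,0.04],0.05],[1,[0,0.46,0.04],0.05],[1,[0,0.46,0.04],0.05],[1,[0,0.46,0.04],0],[1,[0,0.4,0.04],0],[1,[0,0,0],0]]'; python3 - <<'E'
from h import *
im=snap('scene','sc18.png')
s=env.read_state(); z=s['tcp_pos'][2]-.0285+.0325
for o in labels(im,z=z,roi=(365,460,140,235)): print(o[0].round(4),np.round(o[1],1),round(o[2],2),np.round(o[3],1))
E
python3 go.py 0.4066 0.3628 0.045 175.5 5
```

```text
time_s: 53.6
tcp_pos: [0.4049, 0.3736, 0.1076]
ee_rot: [[-0.992, 0.082, -0.1], [0.081, 0.997, 0.014], [0.101, 0.005, -0.995]]
contact_force: [-0.6, -0.2, -1.7]
finger_gap: 0.0442
[0.4226 0.3697] [26.7 48.4] -4.52 [424.6 163.6]
[0.6246 0.3078] [24.1 42.4] -5.94 [422.1 217.9]
pos [0.4047 0.373  0.1076] yaw 175.3 gap 0.0441 t 53.65 F [ 0.1  0.2 -2.5] d [ 0.0019 -0.0102 -0.0626] turn -0.2 n 5
tiltz [-0.1007  0.0134 -0.9948]
[-0.07,-0.08,0.50] -0.01; [-0.07,-0.08,0.50] -0.01; [-0.07,-0.08,0.50] -0.01; [-0.07,-0.08,0.50] -0.01
[-0.07,-0.08,0.50] -0.01;
```

View pics/sc18.png

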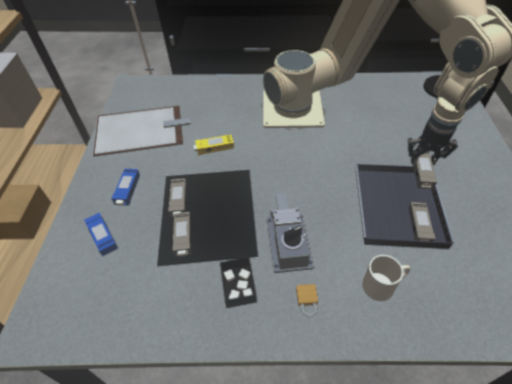

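The rear-left case on the mat has been knocked, now at about (178,194). I'll measure it again when its turn comes. The held case is above its slot, so I'll lower it.

```bash
python3 -m handwheel '[[1,[-0.07,-0.1,0.5],0],[1,[-0.07,-0.1,0.5],0],[1,[-0.07,-0.1,0.5],0],[1,[-0.07,-0.1,0.5],0],[1,[-0.05,-0.04,0.4],0],[1,[0,0,0],0]]';python3 go.py 0.4066 0.3628 0.034 175.5 2
```

```text
time_s: 54.25
tcp_pos: [0.4063, 0.3601, 0.0458]
ee_rot: [[-0.992, 0.084, -0.1], [0.083, 0.996, 0.013], [0.1, 0.005, -0.995]]
contact_force: [0.6, 0.3, -1.8]
finger_gap: 0.0445
pos [0.4063 0.3601 0.0458] yaw 175.23 gap 0.0445 t 54.25 F [ 0.6  0.3 -1.8] d [ 0.0003  0.0027 -0.0118] turn -0.27 n 2
tiltz [-0.0995  0.0131 -0.9949]
[-0.03,0.05,0.23] -0.02; [-0.03,0.05,0.23] -0.02;
```

```bash
python3 -m handwheel '[[1,[-0.02,0.04,0.2],0],[1,[-0.02,0.02,0.15],0],[1,[0,0,0.1],0],[1,[0,0,0],0]]';python3 hold.py 4
```

```text
time_s: 54.65
tcp_pos: [0.407, 0.3621, 0.0349]
ee_rot: [[-0.992, 0.084, -0.098], [0.083, 0.996, 0.014], [0.099, 0.006, -0.995]]
contact_force: [0.2, 0.3, -2.1]
finger_gap: 0.0441
54.85 [0.4071 0.3621 0.0353] [-0.6  0.  -1.8] [-0.098  0.014 -0.995] 0.0439
```

```bash
python3 -m handwheel '[[1,[0,0,0.1],0],[1,[0,0,0.08],0],[1,[0,0,0],0],[1,[0,0,0],0]]';python3 hold.py 4
```

```text
time_s: 55.25
tcp_pos: [0.4069, 0.3624, 0.0326]
ee_rot: [[-0.992, 0.084, -0.095], [0.083, 0.996, 0.015], [0.096, 0.007, -0.995]]
contact_force: [-0.6, -1.2, 1.5]
finger_gap: 0.0443
55.45 [0.4069 0.3624 0.0323] [-1.9 -1.4  3.2] [-0.095  0.015 -0.995] 0.0445
```

Contact with the floor. I'll release, lift straight up, then check.

```bash
python3 -m handwheel '[[0.28,[0,0,0],0],[0.28,[0,0,0],0],[0.28,[0,0,0],0],[0.28,[0,0,0],0],[0.28,[0.02,0,-0.2],0],[0.28,[0.04,0,-0.5],0],[0.28,[0.06,0,-0.7],0],[0.28,[0.06,0,-0.7],0],[0.28,[0.06,0,-0.7],0],[0.28,[0.06,0,-0.7],0],[0,[0,0,0],0],[0,[0,0,0],0]]';python3 go.py 0.46 -0.0600 0.12 187.4 30;  python3 - <<'E'
from h import *
im=snap('wrist','w19.png')
for o in labels(im,z=.0355): print(o[0].round(4),np.round(o[1],1),round(o[2],1),np.round(o[3],1))
im=snap('scene','sc19.png')
for o in labels(im,roi=(150,260,165,260)): print(o[0].round(4),np.round(o[1],1),round(o[2],1),np.round(o[3],1))
for o in labels(im,z=.0355,roi=(360,460,165,260)): print(o[0].round(4),np.round(o[1],1),round(o[2],1),np.round(o[3],1))
E
```

```text
time_s: 56.65
tcp_pos: [0.4083, 0.3621, 0.1283]
ee_rot: [[-0.992, 0.083, -0.094], [0.082, 0.996, 0.017], [0.095, 0.01, -0.995]]
contact_force: [0.1, -0.8, -0.3]
finger_gap: 0.0853
pos [0.4083 0.3621 0.1283] yaw 175.26 gap 0.0853 t 56.65 F [ 0.1 -0.8 -0.3] d [ 0.0517 -0.4221 -0.0083] turn -12.14 n 30
tiltz [-0.0937  0.0174 -0.9954]
[-0.12,-0.56,-0.01] -0.07; [-0.11,-0.56,-0.01] -0.07; [-0.11,-0.56,-0.01] -0.07; [-0.10,-0.56,-0.01] -0.07
[-0.10,-0.56,-0.01] -0.07; [-0.10,-0.56,-0.01] -0.07; [-0.09,-0.56,-0.01] -0.07; [-0.09,-0.56,-0.01] -0.07
[-0.08,-0.56,-0.01] -0.07; [-0.08,-0.56,-0.01] -0.07; [-0.08,-0.56,-0.01] -0.07; [-0.07,-0.56,-0.01] -0.07
[-0.07,-0.56,-0.01] -0.07; [-0.06,-0.56,-0.01] -0.07; [-0.06,-0.56,-0.01] -0.07; [-0.06,-0.56,-0.01] -0.07
[-0.05,-0.56,-0.01] -0.07; [-0.05,-0.57,-0.01] -0.07; [-0.04,-0.57,-0.01] -0.07; [-0.04,-0.57,-0.01] -0.07
[-0.04,-0.57,-0.01] -0.07; [-0.03,-0.57,-0.01] -0.07; [-0.03,-0.57,-0.01] -0.07; [-0.02,-0.57,-0.01] -0.07
[-0.02,-0.57,-0.01] -0.07; [-0.02,-0.57,-0.01] -0.07; [-0.01,-0.57,-0.01] -0.07; [-0.01,-0.57,-0.01] -0.07
[-0.00,-0.57,-0.01
[... 649 characters left out ...]
58 0.5081] [5.3 8.9] 14.4 [464.9 145.8]
[0.4136 0.1874] [  8.1 108.8] -2.6 [ 12.4 241.1]
[0.4112 0.4609] [ 6.8 15. ] -69.1 [396.2 202.5]
[0.4256 0.3602] [29.7 49.6] -5.5 [252.3 233.4]
[0.4167 0.4437] [ 5.7 10.3] 54.9 [373.2 212. ]
[0.4291 0.5385] [ 5.7 11. ] 55.5 [501.1 216.6]
[0.4301 0.4893] [6.2 9.9] 24.4 [436.6 224. ]
[0.4349 0.4486] [15.9 18.6] 4.3 [381.  236.5]
[0.4348 0.4791] [ 4.4 12.1] -30.0 [421.5 232.9]
[0.4455 0.4698] [ 9.5 13. ] -40.4 [409.3 245.5]
[0.4735 0.4988] [7.4 9.7] -28.7 [446.9 278.9]
[ 0.4634 -0.3835] [26.7 45.6] 5.1 [176.7 192.5]
[ 0.5993 -0.3512] [26.5 46.9] 7.2 [180.8 228.5]
[0.4251 0.3582] [27.2 45. ] -4.3 [413.5 181.1]
[0.5688 0.3459] [26.8 46. ] -6.5 [422.  217.9]
```

View pics/w19.png

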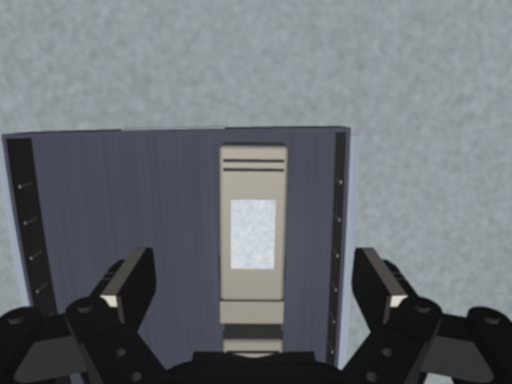

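Both filed cases lie flat in the drawer, with labels at (.425,.358) and (.569,.346). The two cases left on the mat are now nearly nose to tail. I'll straighten the tool tilt on the fixed tongue again, then take the front one.

```bash
python3 -m handwheel '[[0,[-0.11,-0.5,0],-0.08],[0,[-0.11,-0.6,0],-0.08],[0,[-0.11,-0.62,0],-0.08],[0,[-0.1,-0.62,0],-0.08],[0,[-0.1,-0.62,0],-0.08],[0,[-0.1,-0.62,0],-0.08],[0,[-0.09,-0.62,0],-0.08],[0,[-0.09,-0.62,0],-0.08],[0,[-0.08,-0.62,0],-0.08],[0,[-0.08,-0.62,0],-0.08],[0,[-0.08,-0.62,0],-0.08],[0,[-0.07,-0.62,0],-0.08],[0,[-0.07,-0.62,0],-0.08],[0,[-0.07,-0.62,0],-0.08],[0,[-0.06,-0.62,0],-0.08],[0,[-0.06,-0.62,0],-0.08],[0,[-0.06,-0.62,0],-0.08],[0,[-0.05,-0.62,0],-0.08],[0,[-0.05,-0.62,0],-0.08],[0,[-0.05,-0.62,0],-0.08]]';python3 go.py 0.46 -0.0600 0.1 187.4 8
```

```text
time_s: 58.75
tcp_pos: [0.4378, 0.0294, 0.1058]
ee_rot: [[-0.988, -0.097, -0.122], [-0.099, 0.995, 0.009], [0.121, 0.021, -0.992]]
contact_force: [0.4, -0.7, 0.7]
finger_gap: 0.0854
pos [0.4378 0.0294 0.1058] yaw -174.29 gap 0.0854 t 58.75 F [ 0.4 -0.7  0.7] d [ 0.0222 -0.0894 -0.0058] turn -1.69 n 8
tiltz [-0.1225  0.0086 -0.9924]
[-0.07,-0.46,0.01] -0.04; [-0.07,-0.46,0.01] -0.04; [-0.07,-0.46,0.01] -0.04; [-0.06,-0.46,0.01] -0.04
[-0.06,-0.46,0.01] -0.04; [-0.06,-0.46,0.01] -0.04; [-0.06,-0.46,0.01] -0.04; [-0.06,-0.46,0.01] -0.04
```

```bash
python3 -m handwheel '[[0,[-0.07,-0.46,0],-0.04],[0,[-0.07,-0.46,0],-0.04],[0,[-0.07,-0.46,0],-0.04],[0,[-0.07,-0.46,0],-0.04],[0,[-0.06,-0.46,0],-0.04],[0,[-0.06,-0.46,0],-0.04],[0,[-0.06,-0.46,0],-0.04],[0,[-0.06,-0.4,0.1],0],[0,[-0.05,0,0.4],0],[0,[-0.05,0,0.4],0],[0,[-0.04,0,0.4],0],[0,[0,0,0],0]]';python3 go.py 0.465 -0.0592 0.025 187.4 4
```

```text
time_s: 59.95
tcp_pos: [0.4585, -0.0675, 0.0635]
ee_rot: [[-0.984, -0.127, -0.128], [-0.129, 0.992, 0.01], [0.126, 0.026, -0.992]]
contact_force: [0.3, 0.4, -0.0]
finger_gap: 0.0854
pos [ 0.4585 -0.0675  0.0635] yaw -172.53 gap 0.0854 t 59.95 F [ 0.3  0.4 -0. ] d [ 0.0065  0.0083 -0.0385] turn 0.07 n 4
tiltz [-0.1283  0.0099 -0.9917]
[-0.12,0.06,0.37] 0.00; [-0.12,0.06,0.37] 0.00; [-0.12,0.06,0.37] 0.00; [-0.12,0.06,0.37] 0.00
```

```bash
python3 -m handwheel '[[0,[-0.12,0.1,0.37],0],[0,[-0.12,0.1,0.37],0],[0,[-0.12,0.1,0.37],0],[0,[-0.12,0.03,0.35],0],[1,[0,0,0],0],[1,[0,0,0],0],[1,[0,0,0],0],[1,[0,0,0],0],[1,[0,0,0],0],[1,[0,0,0],0],[1,[0,0,0],0]]' 100; python3 -m handwheel '[[1,[0.3,0,0.04],0],[1,[0.3,0,0.04],0],[1,[0.3,0,0.04],0]]'; python3 hold.py 4
```

```text
time_s: 61.05
tcp_pos: [0.4657, -0.0589, 0.0235]
ee_rot: [[-0.984, -0.126, -0.128], [-0.127, 0.992, 0.002], [0.126, 0.018, -0.992]]
contact_force: [0.2, 0.2, -4.6]
finger_gap: 0.0266
time_s: 61.35
tcp_pos: [0.4648, -0.0592, 0.0237]
ee_rot: [[-0.988, -0.129, -0.083], [-0.13, 0.991, 0.013], [0.081, 0.024, -0.996]]
contact_force: [31.9, 12.4, -25.3]
finger_gap: 0.0265
61.55 [ 0.4648 -0.0592  0.0237] [ 31.7  12.4 -26.7] [-0.084  0.013 -0.996] 0.026
```

```bash
python3 -m handwheel '[[1,[0.3,0.08,0.04],0],[1,[0.3,0.08,0.04],0],[1,[0.3,0.08,0.04],0],[1,[0.3,0.08,0.04],0]]'; python3 hold.py 4
```

```text
time_s: 61.95
tcp_pos: [0.4638, -0.059, 0.0242]
ee_rot: [[-0.991, -0.132, -0.026], [-0.132, 0.991, 0.01], [0.024, 0.013, -1.0]]
contact_force: [34.1, 2.4, -29.6]
finger_gap: 0.0265
62.15 [ 0.4638 -0.059   0.0242] [ 32.7   2.1 -26.4] [-0.026  0.01  -1.   ] 0.0264
```

```bash
python3 -m handwheel '[[1,[0.3,0.08,0.04],0],[1,[0.3,0.08,0.04],0],[1,[0.3,0.08,0.04],0],[1,[0.3,0.08,0.04],0],[1,[0,0,0],0],[0,[0,0,0],0],[0,[0,0,0],0],[0,[0,0,0],0],[0,[0,0,0],0],[0,[0,0,0],0],[0,[0,0,-0.4],0],[0,[0,0,-0.7],0],[0,[0,0,-0.7],0],[0,[0,0,-0.7],0],[0,[0,0,-0.6],0],[0,[0,0,0],0]]' 90; python3 go.py 0.5755 -0.3542 0.11 186.5 20
```

```text
time_s: 63.75
tcp_pos: [0.4608, -0.0596, 0.1093]
ee_rot: [[-0.99, -0.134, 0.035], [-0.134, 0.991, 0.007], [-0.035, 0.003, -0.999]]
contact_force: [0.1, 0.2, -0.8]
finger_gap: 0.085
pos [ 0.4608 -0.0596  0.1093] yaw -172.31 gap 0.085 t 63.75 F [ 0.1  0.2 -0.8] d [ 0.1147 -0.2946  0.0007] turn 1.19 n 20
tiltz [ 0.0348  0.0073 -0.9994]
[-0.15,-0.61,0.00] 0.01; [-0.15,-0.61,0.00] 0.01; [-0.15,-0.61,0.00] 0.01; [-0.15,-0.61,0.00] 0.01
[-0.15,-0.61,0.00] 0.01; [-0.15,-0.61,0.00] 0.01; [-0.15,-0.61,0.00] 0.01; [-0.15,-0.61,0.00] 0.01
[-0.15,-0.61,0.00] 0.01; [-0.15,-0.61,0.00] 0.01; [-0.15,-0.61,0.00] 0.01; [-0.16,-0.61,0.00] 0.01
[-0.16,-0.61,0.00] 0.01; [-0.16,-0.61,0.00] 0.01; [-0.16,-0.61,0.00] 0.01; [-0.16,-0.61,0.00] 0.01
[-0.16,-0.61,0.00] 0.01; [-0.16,-0.61,0.00] 0.01; [-0.16,-0.61,0.00] 0.01; [-0.16,-0.61,0.00] 0.01
```

```bash
python3 -m handwheel '[[0,[-0.15,-0.5,0],0.01],[0,[-0.15,-0.6,0],0.01],[0,[-0.15,-0.6,0],0.01],[0,[-0.15,-0.6,0],0.01],[0,[-0.15,-0.6,0],0.01],[0,[-0.15,-0.6,0],0.01],[0,[-0.15,-0.6,0],0.01],[0,[-0.15,-0.6,0],0.01],[0,[-0.15,-0.6,0],0.01],[0,[-0.15,-0.6,0],0.01],[0,[-0.15,-0.6,0],0.01],[0,[-0.15,-0.6,0],0.01],[0,[-0.15,-0.6,0],0.01],[0,[-0.15,-0.6,0],0.01],[0,[-0.15,-0.6,0],0.01],[0,[-0.15,-0.6,0],0.01],[0,[-0.15,-0.6,0],0.01],[0,[-0.15,-0.5,0],0.01],[0,[-0.1,-0.3,0],0.01],[0,[0,0,0],0]]';python3 - <<'E'
from h import *
im=snap('wrist','w20.png')
for n,roi in (('scene',(150,260,165,260)),('side',(220,345,185,285))):
    im=snap(n,n+'20.png')
    print(n)
    for o in labels(im,roi=roi): print(o[0].round(4),np.round(o[1],1),round(o[2],1),np.round(o[3],1))
E
python3 go.py 0.5755 -0.3542 0.031 186.5 8
```

```text
time_s: 65.75
tcp_pos: [0.5719, -0.3473, 0.107]
ee_rot: [[-0.993, -0.111, 0.032], [-0.111, 0.994, 0.008], [-0.032, 0.005, -0.999]]
contact_force: [-0.2, -0.4, -0.8]
finger_gap: 0.0854
scene
[ 0.5994 -0.3514] [26.9 46.9] 7.8 [180.9 228.5]
side
[ 0.5979 -0.3506] [27.4 47.6] 9.8 [309.8 225.8]
[ 0.4616 -0.3825] [28.  46.9] 4.4 [285.6 248.4]
pos [ 0.5714 -0.3458  0.1072] yaw -173.56 gap 0.0854 t 65.9 F [ 0.3 -0.1 -0.8] d [ 0.0041 -0.0084 -0.0762] turn -0.06 n 8
tiltz [ 0.0313  0.0088 -0.9995]
[-0.00,-0.05,0.38] -0.00; [-0.00,-0.05,0.38] -0.00; [-0.00,-0.05,0.38] -0.00; [-0.00,-0.05,0.38] -0.00
[-0.00,-0.05,0.38] -0.00; [-0.00,-0.05,0.38] -0.00; [-0.00,-0.05,0.38] -0.00; [-0.00,-0.05,0.38] -0.00
```

View pics/w20.png

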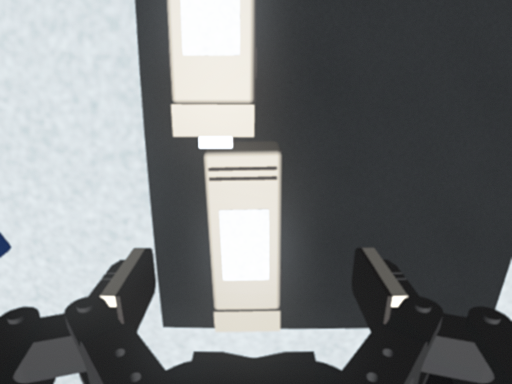

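```bash
python3 -m handwheel '[[0,[0,-0.1,0.38],-0.2],[0,[-0.04,-0.08,0.38],0],[0,[-0.04,-0.08,0.38],0],[0,[-0.03,-0.06,0.38],0],[0,[0,0,0.38],0],[0,[0,0,0.38],0],[0,[0,0,0.38],0],[0,[0,0,0.2],0],[0,[0,0,0],0]]'; python3 go.py 0.5749 -0.3543 0.031 188 1
```

```text
time_s: 66.8
tcp_pos: [0.577, -0.3507, 0.0282]
ee_rot: [[-0.99, -0.137, 0.029], [-0.137, 0.991, 0.011], [-0.03, 0.007, -1.0]]
contact_force: [-0.6, -0.8, 0.3]
finger_gap: 0.0856
pos [ 0.577  -0.3507  0.0282] yaw -172.15 gap 0.0856 t 66.8 F [-0.6 -0.8  0.3] d [-0.0021 -0.0036  0.0028] turn -0.15 n 1
tiltz [ 0.0292  0.0108 -0.9995]
[0.10,-0.13,-0.12] -0.02;
```

```bash
python3 -m handwheel '[[0,[0.08,-0.11,-0.1],0],[0,[0,-0.02,0],0],[1,[0,0,0],0],[1,[0,0,0],0],[1,[0,0,0],0],[1,[0,0,0],0],[1,[0,0,0],0],[1,[0,0,0],0]]' 90; python3 -m handwheel '[[1,[0,0,-0.3],0],[1,[0,0,-0.6],0],[1,[0,0,-0.6],0],[1,[0,0,-0.6],0],[1,[0,0,-0.6],0],[1,[0,0,-0.3],0],[1,[0,0,0],0]]'; python3 go.py 0.41 -0.0664 0.11 187.4 24; python3 - <<'E'
from h import *
im=snap('wrist','w21.png')
E
```

```text
time_s: 67.6
tcp_pos: [0.5757, -0.3551, 0.033]
ee_rot: [[-0.99, -0.137, 0.031], [-0.137, 0.991, 0.009], [-0.032, 0.005, -0.999]]
contact_force: [-1.1, 0.3, 1.6]
finger_gap: 0.0443
time_s: 68.3
tcp_pos: [0.5722, -0.3546, 0.11]
ee_rot: [[-0.99, -0.137, 0.027], [-0.137, 0.991, 0.013], [-0.029, 0.009, -1.0]]
contact_force: [0.2, -0.0, -3.2]
finger_gap: 0.0444
pos [ 0.5722 -0.3546  0.11  ] yaw -172.13 gap 0.0444 t 68.3 F [ 0.2 -0.  -3.2] d [-0.1622  0.2882 -0.    ] turn 0.47 n 24
tiltz [ 0.0272  0.0126 -0.9996]
[0.20,0.51,-0.00] 0.00; [0.20,0.51,-0.00] 0.00; [0.20,0.51,-0.00] 0.00; [0.20,0.51,-0.00] 0.00
[0.20,0.51,-0.00] 0.00; [0.20,0.51,-0.00] 0.00; [0.20,0.51,-0.00] 0.00; [0.20,0.51,-0.00] 0.00
[0.20,0.51,-0.00] 0.00; [0.20,0.51,-0.00] 0.00; [0.20,0.51,-0.00] 0.00; [0.20,0.51,-0.00] 0.00
[0.20,0.51,-0.00] 0.00; [0.20,0.51,-0.00] 0.00; [0.20,0.51,-0.00] 0.00; [0.20,0.51,-0.00] 0.00
[0.20,0.51,-0.00] 0.00; [0.20,0.51,-0.00] 0.00; [0.21,0.51,-0.00] 0.00; [0.21,0.51,-0.00] 0.00
[0.21,0.51,-0.00] 0.00; [0.21,0.51,-0.00] 0.00; [0.21,0.51,-0.00] 0.00; [0.21,0.51,-0.00] 0.00
```

View pics/w21.png

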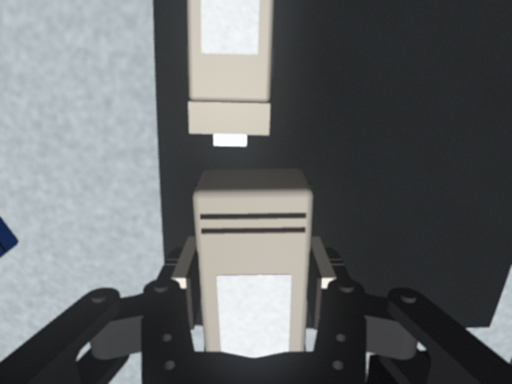

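```bash
python3 -m handwheel '[[1,[0.2,0.4,0],0],[1,[0.25,0.6,0],0],[1,[0.25,0.62,0],0],[1,[0.25,0.62,0],0],[1,[0.25,0.62,0],0],[1,[0.25,0.62,0],0],[1,[0.25,0.62,0],0],[1,[0.25,0.62,0],0],[1,[0.25,0.62,0],0],[1,[0.25,0.62,0],0],[1,[0.25,0.62,0],0],[1,[0.25,0.62,0],0],[1,[0.25,0.62,0],0],[1,[0.25,0.62,0],0],[1,[0.25,0.62,0],0],[1,[0.25,0.62,0],0],[1,[0.25,0.62,0],0],[1,[0.25,0.55,0],0.02],[1,[0.15,0.3,0],0.03],[1,[0,0,0],0.03]]'; python3 go.py 0.413 -0.066 0.08 187.4 6
```

```text
time_s: 70.35
tcp_pos: [0.3963, -0.0679, 0.0987]
ee_rot: [[-0.992, -0.13, 0.006], [-0.13, 0.991, 0.028], [-0.009, 0.027, -1.0]]
contact_force: [2.0, -0.0, -3.6]
finger_gap: 0.0437
pos [ 0.3963 -0.0679  0.0987] yaw -172.56 gap 0.0437 t 70.35 F [ 2.  -0.  -3.6] d [ 0.0167  0.0019 -0.0187] turn 0.04 n 6
tiltz [ 0.0057  0.028  -0.9996]
[-0.11,-0.01,0.13] 0.00; [-0.11,-0.01,0.13] 0.00; [-0.11,-0.01,0.13] 0.00; [-0.11,-0.01,0.13] 0.00
[-0.11,-0.01,0.13] 0.00; [-0.11,-0.01,0.13] 0.00;
```

```bash
python3 -m handwheel '[[1,[-0.11,0,0.36],0],[1,[-0.11,0,0.36],0],[1,[-0.11,0,0.36],0],[1,[-0.11,0,0.36],0],[1,[-0.11,0,0.36],0],[1,[-0.08,0,0.2],0],[1,[0,0,0],0]]'; python3 go.py 0.45 -0.0612 0.0445 187.4 3
python3 - <<'E'
from h import *
im=snap('scene','sc22.png');c=im['color'][140:260,220:330,::-1]; cv2.imwrite('pics/sc22c.png',cv2.resize(c,None,fx=6,fy=5,interpolation=cv2.INTER_CUBIC))
for o in labels(im,z=0.0475,roi=(255,295,165,215)): print(o[0].round(4),np.round(o[1],1),round(o[2],2),np.round(o[3],1))
E
```

```text
time_s: 71.05
tcp_pos: [0.4154, -0.0659, 0.0435]
ee_rot: [[-0.992, -0.128, 0.006], [-0.128, 0.991, 0.027], [-0.01, 0.026, -1.0]]
contact_force: [-1.4, 0.7, 1.3]
finger_gap: 0.0446
pos [ 0.4154 -0.0659  0.0435] yaw -172.65 gap 0.0446 t 71.05 F [-1.4  0.7  1.3] d [0.0346 0.0047 0.001 ] turn -0.05 n 3
tiltz [ 0.0061  0.0275 -0.9996]
[-0.47,0.00,-0.01] -0.00; [-0.47,0.00,-0.01] -0.00; [-0.47,0.00,-0.01] -0.00; 
[ 0.4413 -0.0645] [26.9 47.4] 8.69 [279.6 183.6]
```

View pics/sc22c.png

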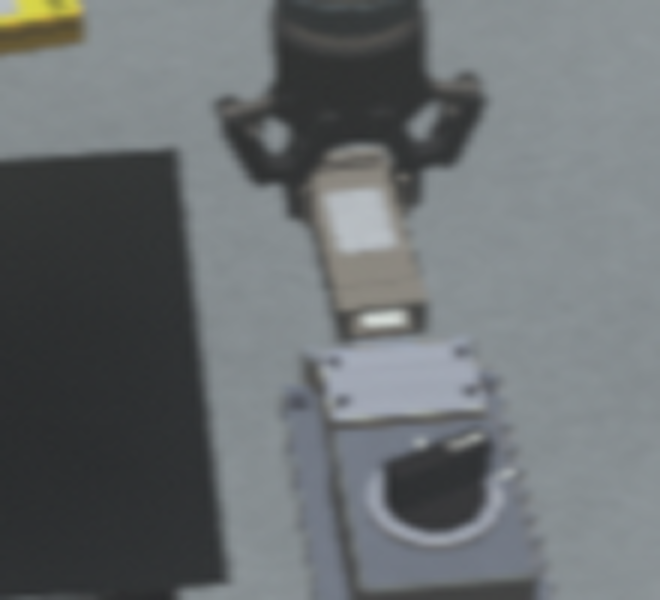

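```bash
python3 -m handwheel '[[1,[-0.3,0,-0.05],0],[1,[-0.4,0,-0.03],0],[1,[-0.4,0,-0.01],0],[1,[0,0,0],0]]'; python3 hold.py 4;python3 go.py 0.475 -0.0584 0.0445 187.4 2
```

```text
time_s: 71.5
tcp_pos: [0.4461, -0.0625, 0.0476]
ee_rot: [[-0.992, -0.128, 0.009], [-0.128, 0.991, 0.027], [-0.012, 0.025, -1.0]]
contact_force: [-0.1, -0.2, -3.0]
finger_gap: 0.0445
71.7 [ 0.4437 -0.0623  0.0472] [ 0.   1.2 -3.2] [ 0.006  0.027 -1.   ] 0.044
pos [ 0.4437 -0.0623  0.0472] yaw -172.69 gap 0.044 t 71.7 F [ 0.   1.2 -3.2] d [ 0.0313  0.0039 -0.0027] turn -0.09 n 2
tiltz [ 0.0064  0.0273 -0.9996]
[-0.63,-0.00,0.06] -0.01; [-0.63,-0.01,0.06] -0.01;
```

```bash
python3 -m handwheel '[[1,[0,0,0.12],0],[1,[-0.4,0,0],0],[1,[-0.4,0,0],0],[1,[-0.3,0,0],0],[1,[0,0,0],0]]'; python3 hold.py 4;python3 go.py 0.492 -0.056 0.0435 187.4 2
```

```text
time_s: 72.2
tcp_pos: [0.4729, -0.059, 0.0445]
ee_rot: [[-0.992, -0.126, 0.006], [-0.126, 0.992, 0.026], [-0.01, 0.025, -1.0]]
contact_force: [0.5, -0.2, -2.6]
finger_gap: 0.0444
72.4 [ 0.4715 -0.0591  0.0445] [ 1.6 -0.8 -2. ] [ 0.006  0.026 -1.   ] 0.044
pos [ 0.4715 -0.0591  0.0445] yaw -172.8 gap 0.044 t 72.4 F [ 1.6 -0.8 -2. ] d [ 0.0205  0.0031 -0.001 ] turn -0.2 n 2
tiltz [ 0.0057  0.0258 -0.9997]
[-0.41,0.01,0.02] -0.02; [-0.41,0.01,0.02] -0.02;
```

```bash
python3 -m handwheel '[[1,[-0.4,0.02,0.03],0],[1,[-0.3,0.01,0.03],0]]'; python3 hold.py 4; python3 -m handwheel '[[1,[-0.9,0,0],0]]'; python3 hold.py 8
```

```text
time_s: 72.6
tcp_pos: [0.4876, -0.057, 0.0435]
ee_rot: [[-0.992, -0.124, 0.004], [-0.123, 0.992, 0.023], [-0.007, 0.023, -1.0]]
contact_force: [-3.9, -3.5, 3.5]
finger_gap: 0.0442
72.8 [ 0.4885 -0.0569  0.0436] [ 3.2 -2.8  0.8] [ 0.006  0.024 -1.   ] 0.0442
time_s: 72.9
tcp_pos: [0.5069, -0.0545, 0.0436]
ee_rot: [[-0.992, -0.123, -0.0], [-0.123, 0.992, 0.022], [-0.003, 0.022, -1.0]]
contact_force: [-21.8, -7.1, 9.1]
finger_gap: 0.0441
73.1 [ 0.5078 -0.0536  0.0428] [-9.  -2.1  1. ] [-0.     0.025 -1.   ] 0.0443
73.3 [ 0.5078 -0.0537  0.0429] [-9.4 -2.1  1.3] [ 0.     0.025 -1.   ] 0.044
```

```bash
python3 -m handwheel '[[1,[-0.55,0,0],0]]'; python3 hold.py 8
```

```text
time_s: 73.4
tcp_pos: [0.5103, -0.0519, 0.0412]
ee_rot: [[-0.992, -0.122, -0.021], [-0.122, 0.992, 0.023], [0.018, 0.025, -1.0]]
contact_force: [-69.3, -22.1, 43.1]
finger_gap: 0.0441
73.6 [ 0.5112 -0.0519  0.041 ] [-38.5  -9.9  17.3] [-0.02   0.023 -1.   ] 0.0442
73.8 [ 0.5111 -0.0518  0.0409] [-38.7  -8.7  17. ] [-0.02   0.023 -1.   ] 0.044
```

```bash
python3 hold.py 88 | awk 'NR%7==0'; python3 go.py 0.405 -0.067 0.043 187.4 6
```

```text
75.2 [ 0.5112 -0.0519  0.041 ] [-39.1  -9.   17.6] [-0.019  0.023 -1.   ] 0.0442
76.6 [ 0.5112 -0.0519  0.041 ] [-38.3  -8.8  16. ] [-0.02   0.023 -1.   ] 0.0437
78.0 [ 0.5112 -0.0519  0.041 ] [-38.2  -9.1  17.3] [-0.02   0.023 -1.   ] 0.0443
pos [ 0.5111 -0.0518  0.0409] yaw -172.96 gap 0.0441 t 78.2 F [-38.1 -10.2  16.9] d [-0.1061 -0.0152  0.0021] turn -0.36 n 6
tiltz [-0.0196  0.0233 -0.9995]
[0.71,-0.01,-0.00] -0.01; [0.71,-0.01,-0.00] -0.01; [0.71,-0.01,-0.00] -0.01; [0.71,-0.01,-0.00] -0.01
[0.71,-0.01,-0.00] -0.01; [0.71,-0.01,-0.00] -0.01;
```

```bash
python3 -m handwheel '[[1,[0.4,-0.01,-0.02],0],[1,[0.6,-0.01,0],0],[1,[0.7,-0.01,0],0],[1,[0.7,-0.01,0],0],[1,[0.7,-0.01,0],0],[1,[0.7,-0.01,0],0],[1,[0.4,-0.01,-0.1],0],[1,[0,0,-0.4],0],[1,[0,0,-0.6],0],[1,[0,0,-0.6],0],[1,[0,0,-0.6],0],[1,[0,0,0],0]]'; python3 - <<'E'
from h import *
im=snap('scene','sc23.png');c=im['color'][140:260,200:330,::-1]; cv2.imwrite('pics/sc23c.png',cv2.resize(c,None,fx=6,fy=5,interpolation=cv2.INTER_CUBIC))
E
python3 go.py 0.545 0.242 0.12 175.5 25
```

```text
time_s: 79.4
tcp_pos: [0.3998, -0.0643, 0.1033]
ee_rot: [[-0.992, -0.125, -0.027], [-0.126, 0.991, 0.034], [0.023, 0.037, -0.999]]
contact_force: [-0.4, -0.1, -3.9]
finger_gap: 0.0443
pos [ 0.3994 -0.0642  0.1024] yaw -172.75 gap 0.0444 t 79.45 F [ 0.8  0.1 -2.9] d [0.1456 0.3062 0.0176] turn 11.75 n 25
tiltz [-0.028   0.0345 -0.999 ]
[-0.29,0.46,-0.02] 0.08; [-0.29,0.46,-0.02] 0.08; [-0.28,0.46,-0.02] 0.08; [-0.28,0.46,-0.02] 0.08
[-0.28,0.47,-0.02] 0.08; [-0.27,0.47,-0.02] 0.08; [-0.27,0.47,-0.02] 0.08; [-0.27,0.47,-0.02] 0.08
[-0.26,0.48,-0.02] 0.08; [-0.26,0.48,-0.02] 0.08; [-0.25,0.48,-0.02] 0.08; [-0.25,0.48,-0.02] 0.08
[-0.25,0.48,-0.02] 0.08; [-0.24,0.49,-0.02] 0.08; [-0.24,0.49,-0.02] 0.08; [-0.23,0.49,-0.02] 0.08
[-0.23,0.49,-0.02] 0.08; [-0.23,0.49,-0.02] 0.08; [-0.22,0.50,-0.02] 0.08; [-0.22,0.50,-0.02] 0.08
[-0.21,0.50,-0.02] 0.08; [-0.21,0.50,-0.02] 0.08; [-0.21,0.50,-0.02] 0.08; [-0.20,0.50,-0.02] 0.08
[-0.20,0.51,-0.02] 0.08;
```

View pics/sc23c.png

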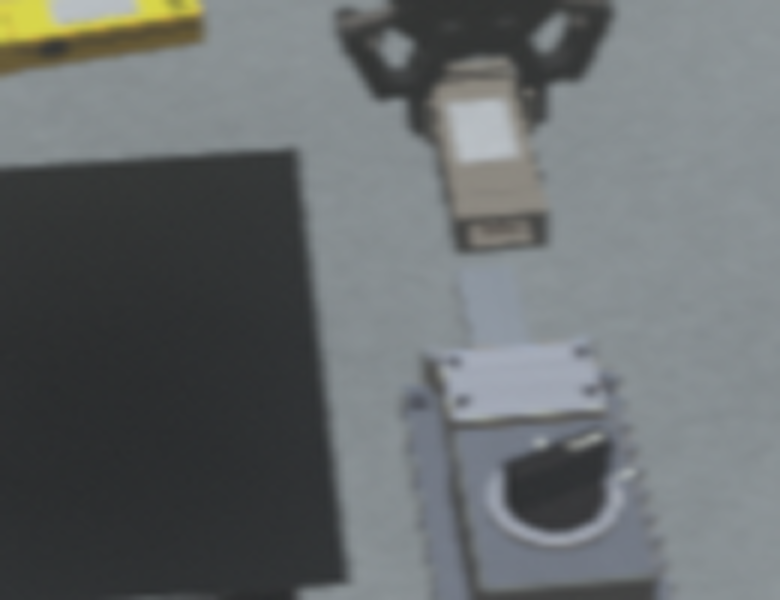

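```bash
python3 -m handwheel '[[1,[-0.1,0.4,-0.1],0.1],[1,[-0.32,0.55,-0.06],0.1],[1,[-0.32,0.55,-0.05],0.1],[1,[-0.32,0.55,-0.04],0.1],[1,[-0.31,0.55,-0.04],0.1],[1,[-0.31,0.55,-0.03],0.1],[1,[-0.31,0.55,-0.03],0.1],[1,[-0.3,0.56,-0.03],0.1],[1,[-0.3,0.56,-0.03],0.1],[1,[-0.3,0.56,-0.03],0.1],[1,[-0.29,0.56,-0.03],0.1],[1,[-0.28,0.56,-0.03],0.1],[1,[-0.28,0.56,-0.03],0.1],[1,[-0.27,0.56,-0.03],0.1],[1,[-0.27,0.57,-0.03],0.1],[1,[-0.26,0.57,-0.03],0.1],[1,[-0.26,0.57,-0.03],0.1],[1,[-0.25,0.57,-0.03],0.1],[1,[-0.24,0.57,-0.03],0.1],[1,[-0.24,0.57,-0.03],0.1]]'; python3 go.py 0.5386 0.242 0.11 175.5 5
```

```text
time_s: 81.45
tcp_pos: [0.5338, 0.2288, 0.1097]
ee_rot: [[-0.994, 0.093, -0.053], [0.091, 0.995, 0.039], [0.056, 0.034, -0.998]]
contact_force: [0.1, -0.4, -3.3]
finger_gap: 0.044
pos [0.5338 0.2288 0.1097] yaw 174.79 gap 0.044 t 81.45 F [ 0.1 -0.4 -3.3] d [0.0048 0.0132 0.0003] turn -0.71 n 5
tiltz [-0.0528  0.0385 -0.9979]
[-0.03,0.11,-0.00] -0.02; [-0.03,0.11,-0.00] -0.02; [-0.03,0.11,-0.00] -0.02; [-0.03,0.11,-0.00] -0.02
[-0.03,0.11,-0.00] -0.02;
```

```bash
python3 -m handwheel '[[1,[-0.07,0.12,0.1],-0.05],[1,[-0.07,0.12,0.4],-0.05],[1,[-0.04,0,0.5],0],[1,[-0.04,0,0.5],0],[1,[-0.03,0,0.5],0],[1,[-0.02,0,0.4],0],[1,[0,0,0],0]]'; python3 - <<'E'
from h import *
im=snap('scene','sc24.png')
s=env.read_state(); z=s['tcp_pos'][2]-.029+.0325
for o in labels(im,z=z,roi=(365,460,140,235)): print(o[0].round(4),np.round(o[1],1),round(o[2],2),np.round(o[3],1))
E
python3 go.py 0.5386 0.242 0.033 175.5 2
```

```text
time_s: 82.15
tcp_pos: [0.535, 0.236, 0.0391]
ee_rot: [[-0.995, 0.08, -0.061], [0.078, 0.996, 0.036], [0.064, 0.032, -0.997]]
contact_force: [-0.1, -0.3, -2.5]
finger_gap: 0.044
[0.4319 0.3544] [25.7 44.2] -4.97 [413.5 181. ]
[0.5575 0.2314] [27. 49.] -7.02 [382.  213.4]
[0.5744 0.3423] [26.2 46.5] -4.14 [422.  217.9]
pos [0.5353 0.2361 0.0398] yaw 175.53 gap 0.0443 t 82.2 F [ 0.4 -1.4 -4.5] d [ 0.0033  0.0059 -0.0068] turn 0.03 n 2
tiltz [-0.0607  0.0366 -0.9975]
[-0.07,0.12,0.14] 0.00; [-0.07,0.12,0.14] 0.00;
```

View pics/sc24.png

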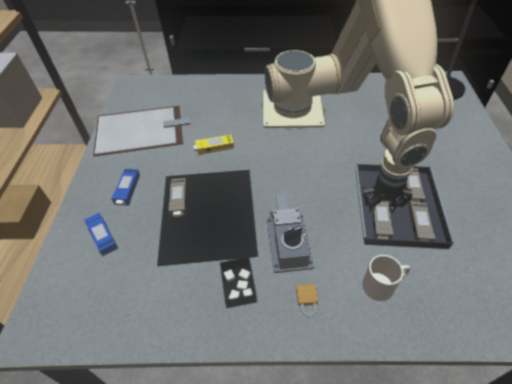

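```bash
python3 -m handwheel '[[1,[-0.07,0.15,0],0],[1,[-0.03,0.1,0.1],0],[1,[0,0,0.12],0],[1,[0,0,0.1],0],[1,[0,0,0],0],[1,[0,0,0],0]]';python3 hold.py 4
```

```text
time_s: 82.8
tcp_pos: [0.5396, 0.243, 0.0351]
ee_rot: [[-0.995, 0.08, -0.055], [0.078, 0.996, 0.037], [0.057, 0.033, -0.998]]
contact_force: [-1.4, -1.1, 0.2]
finger_gap: 0.0442
83.0 [0.5396 0.243  0.0347] [-2.  -0.4  3.3] [-0.055  0.037 -0.998] 0.0441
```

```bash
python3 -m handwheel '[[0.28,[0,0,0],0],[0.28,[0,0,0],0],[0.28,[0,0,0],0],[0.28,[0,0,0],0],[0.28,[0.01,0,-0.2],0],[0.28,[0.03,0,-0.5],0],[0.28,[0.04,0,-0.7],0],[0.28,[0.04,0,-0.7],0],[0.28,[0.04,0,-0.7],0],[0.28,[0.04,0,-0.7],0],[0,[0,0,0],0],[0,[0,0,0],0]]';python3 go.py 0.465 -0.0592 0.11 187.4 28;  python3 - <<'E'
from h import *
im=snap('wrist','w25.png')
im=snap('scene','sc25.png')
for o in labels(im,roi=(150,260,165,260)): print(o[0].round(4),np.round(o[1],1),round(o[2],1),np.round(o[3],1))
for o in labels(im,z=.0355,roi=(360,460,165,260)): print(o[0].round(4),np.round(o[1],1),round(o[2],1),np.round(o[3],1))
E
```

```text
time_s: 84.2
tcp_pos: [0.5401, 0.2404, 0.1307]
ee_rot: [[-0.995, 0.079, -0.052], [0.077, 0.996, 0.039], [0.055, 0.035, -0.998]]
contact_force: [-1.2, 0.3, -0.5]
finger_gap: 0.085
pos [0.5401 0.2404 0.1307] yaw 175.55 gap 0.085 t 84.2 F [-1.2  0.3 -0.5] d [-0.0751 -0.2996 -0.0207] turn -11.85 n 28
tiltz [-0.052   0.0393 -0.9979]
[0.07,-0.44,0.02] -0.07; [0.08,-0.44,0.02] -0.07; [0.08,-0.43,0.02] -0.07; [0.08,-0.43,0.02] -0.07
[0.08,-0.43,0.02] -0.07; [0.09,-0.43,0.02] -0.07; [0.09,-0.43,0.02] -0.07; [0.09,-0.43,0.02] -0.07
[0.10,-0.43,0.02] -0.07; [0.10,-0.43,0.02] -0.07; [0.10,-0.43,0.02] -0.07; [0.11,-0.43,0.02] -0.07
[0.11,-0.43,0.02] -0.07; [0.11,-0.43,0.02] -0.07; [0.12,-0.43,0.02] -0.07; [0.12,-0.43,0.02] -0.07
[0.12,-0.42,0.02] -0.07; [0.13,-0.42,0.02] -0.07; [0.13,-0.42,0.02] -0.07; [0.13,-0.42,0.02] -0.07
[0.14,-0.42,0.02] -0.07; [0.14,-0.42,0.02] -0.07; [0.14,-0.42,0.02] -0.07; [0.14,-0.42,0.02] -0.07
[0.15,-0.42,0.02] -0.07; [0.15,-0.42,0.02] -0.07; [0.15,-0.41,0.02] -0.07; [0.16,-0.41,0.02] -0.07

[ 0.4628 -0.3841] [26.7 46.2] 6.8 [176.8 192.2]
[0.5592 0.2396] [27.1 47.2] -5.3 [384.3 215.6]
[0.5689 0.346 ] [27.2 45.9] -5.3 [422.1 217.9]
```

View pics/w25.png

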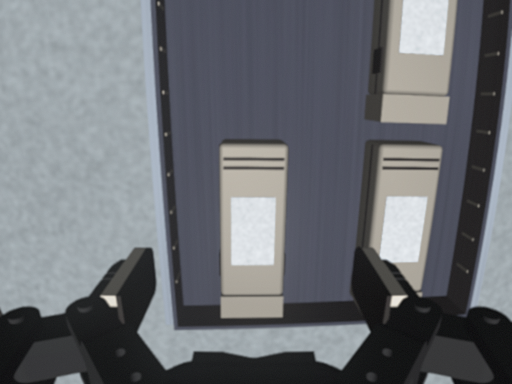

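```bash
python3 -m handwheel '[[0,[0.1,-0.45,0.02],-0.1],[0,[0.12,-0.6,0.02],-0.1],[0,[0.12,-0.6,0.02],-0.1],[0,[0.12,-0.6,0.02],-0.1],[0,[0.13,-0.6,0.02],-0.1],[0,[0.13,-0.6,0.02],-0.1],[0,[0.13,-0.6,0.02],-0.1],[0,[0.14,-0.6,0.02],-0.1],[0,[0.14,-0.6,0.02],-0.1],[0,[0.15,-0.6,0.02],-0.1],[0,[0.15,-0.6,0.02],-0.1],[0,[0.15,-0.6,0.02],-0.1],[0,[0.16,-0.6,0.02],-0.1],[0,[0.16,-0.6,0.02],-0.1],[0,[0.17,-0.6,0.02],-0.1],[0,[0.17,-0.6,0.02],-0.1],[0,[0.18,-0.6,0.02],-0.1],[0,[0.18,-0.6,0.02],-0.1],[0,[0.18,-0.45,0.02],-0.1],[0,[0,0,0],0]]'; python3 go.py 0.465 -0.0592 0.025 187.4 6
```

```text
time_s: 86.3
tcp_pos: [0.4566, -0.0587, 0.098]
ee_rot: [[-0.987, -0.134, -0.084], [-0.138, 0.99, 0.038], [0.078, 0.049, -0.996]]
contact_force: [-0.7, -0.5, 0.5]
finger_gap: 0.0853
pos [ 0.4566 -0.0587  0.098 ] yaw -172.07 gap 0.0853 t 86.3 F [-0.7 -0.5  0.5] d [ 0.0084 -0.0005 -0.073 ] turn 0.53 n 6
tiltz [-0.0835  0.0382 -0.9958]
[-0.09,-0.03,0.48] 0.01; [-0.09,-0.03,0.48] 0.01; [-0.09,-0.03,0.48] 0.01; [-0.09,-0.03,0.48] 0.01
[-0.09,-0.03,0.48] 0.01; [-0.09,-0.03,0.48] 0.01;
```

```bash
python3 -m handwheel '[[0,[-0.08,-0.04,0.45],0.06],[0,[-0.09,-0.04,0.45],0],[0,[-0.09,-0.04,0.45],0],[0,[-0.09,-0.03,0.45],0],[0,[-0.07,-0.03,0.45],0],[0,[-0.04,0,0.4],0],[0,[0,0,0.15],0],[1,[0,0,0],0],[1,[0,0,0],0],[1,[0,0,0],0],[1,[0,0,0],0],[1,[0,0,0],0],[1,[0,0,0],0],[1,[0,0,0],0]]' 100; python3 -m handwheel '[[1,[0.3,0.15,0.04],0],[1,[0.3,0.15,0.04],0],[1,[0.3,0.15,0.04],0]]'; python3 hold.py 4
```

```text
time_s: 87.7
tcp_pos: [0.4625, -0.0595, 0.0202]
ee_rot: [[-0.988, -0.126, -0.085], [-0.129, 0.991, 0.03], [0.08, 0.041, -0.996]]
contact_force: [0.6, -0.5, -5.5]
finger_gap: 0.0271
time_s: 88.0
tcp_pos: [0.4617, -0.059, 0.0203]
ee_rot: [[-0.991, -0.126, -0.041], [-0.126, 0.992, 0.017], [0.039, 0.022, -0.999]]
contact_force: [31.1, -11.7, -32.7]
finger_gap: 0.0269
88.2 [ 0.461  -0.0592  0.0209] [ 25.9 -11.7 -22.2] [-0.042  0.016 -0.999] 0.0266
```

```bash
python3 -m handwheel '[[1,[0.3,0.13,0.04],0],[1,[0.3,0.13,0.04],0],[1,[0.3,0.13,0.04],0],[1,[0.3,0.13,0.04],0],[1,[0.3,0.13,0.04],0]]'; python3 hold.py 4
```

```text
time_s: 88.7
tcp_pos: [0.4613, -0.059, 0.0215]
ee_rot: [[-0.992, -0.126, 0.032], [-0.126, 0.992, -0.0], [-0.032, -0.004, -0.999]]
contact_force: [25.0, -5.7, -11.9]
finger_gap: 0.0266
88.9 [ 0.461  -0.0589  0.0218] [ 28.9  -6.5 -22.7] [ 0.031 -0.    -1.   ] 0.0264
```

```bash
python3 -m handwheel '[[1,[0,0,0],0],[0,[0,0,0],0],[0,[0,0,0],0],[0,[0,0,0],0],[0,[0,0,0],0],[0,[0,0,0],0],[0,[0,0,-0.4],0],[0,[0,0,-0.7],0],[0,[0,0,-0.7],0],[0,[0,0,-0.7],0],[0,[0,0,-0.7],0],[0,[0,0,0],0]]' 90; python3 go.py 0.4383 -0.3855 0.11 185.2 22
```

```text
time_s: 90.1
tcp_pos: [0.4582, -0.0586, 0.1091]
ee_rot: [[-0.991, -0.129, 0.033], [-0.129, 0.992, -0.002], [-0.032, -0.006, -0.999]]
contact_force: [0.2, 0.5, -0.7]
finger_gap: 0.0852
pos [ 0.4582 -0.0586  0.1091] yaw -172.56 gap 0.0852 t 90.1 F [ 0.2  0.5 -0.7] d [-0.0199 -0.3269  0.0009] turn 2.24 n 22
tiltz [ 0.0328 -0.0016 -0.9995]
[0.11,-0.58,-0.00] 0.02; [0.11,-0.58,-0.00] 0.02; [0.11,-0.59,-0.00] 0.02; [0.11,-0.59,-0.00] 0.02
[0.11,-0.59,-0.00] 0.02; [0.11,-0.59,-0.00] 0.02; [0.11,-0.59,-0.00] 0.02; [0.11,-0.59,-0.00] 0.02
[0.10,-0.59,-0.00] 0.02; [0.10,-0.59,-0.00] 0.02; [0.10,-0.59,-0.00] 0.02; [0.10,-0.59,-0.00] 0.02
[0.10,-0.59,-0.00] 0.02; [0.10,-0.59,-0.00] 0.02; [0.10,-0.59,-0.00] 0.02; [0.10,-0.59,-0.00] 0.02
[0.10,-0.59,-0.00] 0.02; [0.09,-0.59,-0.00] 0.02; [0.09,-0.59,-0.00] 0.02; [0.09,-0.59,-0.00] 0.02
[0.09,-0.59,-0.00] 0.02; [0.09,-0.59,-0.00] 0.02;
```

```bash
python3 -m handwheel '[[0,[0.11,-0.5,0],0.03],[0,[0.11,-0.65,0],0.03],[0,[0.11,-0.65,0],0.03],[0,[0.11,-0.65,0],0.03],[0,[0.11,-0.65,0],0.03],[0,[0.11,-0.65,0],0.03],[0,[0.11,-0.65,0],0.03],[0,[0.11,-0.65,0],0.03],[0,[0.11,-0.65,0],0.03],[0,[0.11,-0.65,0],0.03],[0,[0.11,-0.65,0],0.03],[0,[0.11,-0.65,0],0.03],[0,[0.1,-0.65,0],0.02],[0,[0.1,-0.65,0],0.02],[0,[0.1,-0.65,0],0.02],[0,[0.1,-0.65,0],0.02],[0,[0.1,-0.65,0],0],[0,[0.1,-0.65,0],0],[0,[0.1,-0.5,0],0],[0,[0,0,0],0]]';python3 - <<'E'
from h import *
im=snap('wrist','w26.png')
for n,roi in (('scene',(150,260,165,260)),('side',(220,345,185,285))):
    im=snap(n,n+'26.png')
    print(n)
    for o in labels(im,roi=roi): print(o[0].round(4),np.round(o[1],1),round(o[2],1),np.round(o[3],1))
E
python3 go.py 0.4383 -0.3855 0.031 185.2 8
```

```text
time_s: 92.1
tcp_pos: [0.4305, -0.3876, 0.1005]
ee_rot: [[-0.997, -0.079, 0.023], [-0.079, 0.997, 0.003], [-0.023, 0.001, -1.0]]
contact_force: [-0.0, 0.0, -0.5]
finger_gap: 0.0853
scene
[ 0.4628 -0.3839] [27.1 46.1] 4.9 [176.7 192.2]
side
pos [ 0.4305 -0.3854  0.1006] yaw -175.38 gap 0.0852 t 92.25 F [ 0.1  0.5 -0.1] d [ 0.0078 -0.0001 -0.0696] turn -0.58 n 8
tiltz [ 0.0229  0.004  -0.9997]
[-0.03,-0.00,0.35] -0.01; [-0.03,-0.00,0.35] -0.01; [-0.03,-0.00,0.35] -0.01; [-0.03,-0.00,0.35] -0.01
[-0.03,-0.00,0.35] -0.01; [-0.03,-0.00,0.35] -0.01; [-0.03,-0.00,0.35] -0.01; [-0.03,-0.00,0.35] -0.01
```

View pics/w26.png

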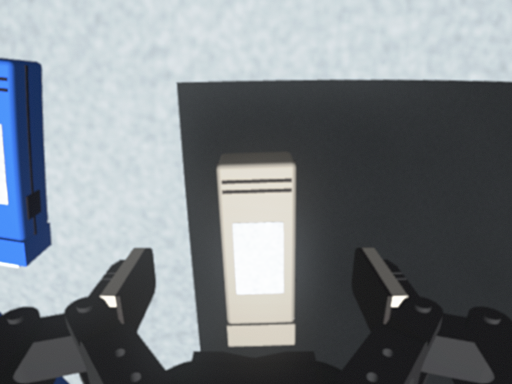

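```bash
python3 -m handwheel '[[0,[-0.08,-0.02,0.37],-0.08],[0,[-0.08,-0.02,0.37],0],[0,[-0.08,-0.02,0.37],0],[0,[-0.05,-0.02,0.37],0],[0,[0,0,0.37],0],[0,[0,0,0.37],0],[0,[0,0,0.25],0],[0,[0,0,0],0]]'; python3 go.py 0.4383 -0.3855 0.031 185.2 1
```

```text
time_s: 93.05
tcp_pos: [0.4403, -0.3832, 0.0325]
ee_rot: [[-0.995, -0.093, 0.021], [-0.093, 0.996, 0.006], [-0.022, 0.004, -1.0]]
contact_force: [-1.0, -0.4, -0.3]
finger_gap: 0.0853
pos [ 0.4403 -0.3832  0.0325] yaw -174.67 gap 0.0853 t 93.05 F [-1.  -0.4 -0.3] d [-0.002  -0.0023 -0.0015] turn 0.13 n 1
tiltz [ 0.0215  0.0062 -0.9997]
[0.09,-0.09,0.06] 0.02;
```

```bash
python3 -m handwheel '[[0,[0.08,-0.07,0.06],0],[0,[0,0,0.03],0],[1,[0,0,0],0],[1,[0,0,0],0],[1,[0,0,0],0],[1,[0,0,0],0],[1,[0,0,0],0],[1,[0,0,0],0]]' 90; python3 -m handwheel '[[1,[0,0,-0.3],0],[1,[0,0,-0.6],0],[1,[0,0,-0.6],0],[1,[0,0,-0.6],0],[1,[0,0,-0.6],0],[1,[0,0,-0.3],0],[1,[0,0,0],0]]'; python3 go.py 0.41 -0.0664 0.105 187.4 22
```

```text
time_s: 93.85
tcp_pos: [0.4385, -0.3859, 0.0316]
ee_rot: [[-0.995, -0.093, 0.023], [-0.093, 0.996, 0.005], [-0.023, 0.002, -1.0]]
contact_force: [0.2, 0.1, -2.2]
finger_gap: 0.0442
time_s: 94.55
tcp_pos: [0.4361, -0.3854, 0.1102]
ee_rot: [[-0.995, -0.093, 0.021], [-0.093, 0.996, 0.007], [-0.021, 0.005, -1.0]]
contact_force: [-0.2, 0.6, -2.5]
finger_gap: 0.0447
pos [ 0.4361 -0.3854  0.1102] yaw -174.69 gap 0.0447 t 94.55 F [-0.2  0.6 -2.5] d [-0.0261  0.319  -0.0052] turn -2.09 n 22
tiltz [ 0.0206  0.0068 -0.9998]
[-0.01,0.58,0.01] -0.02; [-0.01,0.58,0.01] -0.02; [-0.01,0.58,0.01] -0.02; [-0.01,0.58,0.01] -0.02
[-0.01,0.58,0.01] -0.02; [-0.01,0.58,0.01] -0.02; [-0.01,0.58,0.01] -0.02; [-0.01,0.58,0.01] -0.02
[-0.01,0.58,0.01] -0.02; [-0.01,0.58,0.01] -0.02; [-0.02,0.58,0.01] -0.02; [-0.02,0.58,0.01] -0.02
[-0.02,0.58,0.01] -0.02; [-0.02,0.58,0.01] -0.02; [-0.02,0.58,0.01] -0.02; [-0.02,0.58,0.01] -0.02
[-0.02,0.58,0.01] -0.02; [-0.02,0.58,0.01] -0.02; [-0.02,0.58,0.01] -0.02; [-0.02,0.58,0.01] -0.02
[-0.03,0.58,0.01] -0.02; [-0.03,0.58,0.01] -0.02;
```

```bash
python3 -m handwheel '[[1,[0,0.45,0],-0.02],[1,[0,0.64,0],-0.02],[1,[0,0.64,0],-0.02],[1,[0,0.64,0],-0.02],[1,[0,0.64,0],-0.02],[1,[0,0.64,0],-0.02],[1,[0,0.64,0],-0.02],[1,[0,0.64,0],-0.02],[1,[0,0.64,0],-0.02],[1,[0,0.64,0],-0.02],[1,[0,0.64,0],-0.02],[1,[0,0.64,0],-0.02],[1,[0,0.64,0],-0.02],[1,[0,0.64,0],-0.02],[1,[0,0.64,0],-0.02],[1,[0,0.64,0],-0.02],[1,[0,0.64,0],-0.02],[1,[0,0.64,0],-0.02],[1,[0,0.5,0],0],[1,[0,0,0],0]]'; python3 go.py 0.413 -0.066 0.045 187.4 6
```

```text
time_s: 96.55
tcp_pos: [0.3966, -0.0624, 0.1104]
ee_rot: [[-0.991, -0.136, 0.019], [-0.136, 0.991, 0.01], [-0.02, 0.008, -1.0]]
contact_force: [1.2, 0.5, -3.6]
finger_gap: 0.0442
pos [ 0.3966 -0.0624  0.1104] yaw -172.21 gap 0.0442 t 96.55 F [ 1.2  0.5 -3.6] d [ 0.0164 -0.0036 -0.0654] turn 0.39 n 6
tiltz [ 0.019   0.0105 -0.9998]
[-0.10,-0.04,0.44] 0.01; [-0.10,-0.04,0.44] 0.01; [-0.10,-0.04,0.44] 0.01; [-0.10,-0.04,0.44] 0.01
[-0.10,-0.04,0.44] 0.01; [-0.10,-0.04,0.44] 0.01;
```

```bash
python3 -m handwheel '[[1,[-0.1,-0.04,0.44],0.06],[1,[-0.1,-0.04,0.44],0],[1,[-0.1,-0.04,0.44],0],[1,[-0.1,-0.03,0.44],0],[1,[-0.1,0,0.4],0],[1,[-0.06,0,0.3],0],[1,[0,0,0],0]]'; python3 go.py 0.45 -0.0612 0.043 187.4 3
python3 - <<'E'
from h import *
im=snap('scene','sc27.png')
for o in labels(im,z=0.0475,roi=(255,295,165,215)): print(o[0].round(4),np.round(o[1],1),round(o[2],2),np.round(o[3],1))
E
```

```text
time_s: 97.25
tcp_pos: [0.4139, -0.0637, 0.0477]
ee_rot: [[-0.991, -0.131, 0.022], [-0.131, 0.991, 0.008], [-0.023, 0.005, -1.0]]
contact_force: [0.1, 0.5, -3.1]
finger_gap: 0.0445
pos [ 0.4139 -0.0637  0.0477] yaw -172.5 gap 0.0445 t 97.25 F [ 0.1  0.5 -3.1] d [ 0.0361  0.0025 -0.0047] turn 0.1 n 3
tiltz [ 0.0224  0.008  -0.9997]
[-0.48,-0.03,0.07] 0.01; [-0.48,-0.03,0.07] 0.01; [-0.48,-0.03,0.07] 0.01; 
[ 0.4343 -0.0616] [25.2 46.8] 9.77 [280.4 181.9]
```

```bash
python3 -m handwheel '[[1,[0,-0.07,0.1],0],[1,[-0.4,-0.03,0.08],0],[1,[-0.4,0,0],0],[1,[-0.4,0,0],0],[1,[0,0,0],0]]'; python3 hold.py 4;python3 go.py 0.475 -0.0584 0.0425 187.4 2
```

```text
time_s: 97.8
tcp_pos: [0.4482, -0.0627, 0.0454]
ee_rot: [[-0.991, -0.13, 0.026], [-0.13, 0.991, 0.007], [-0.027, 0.003, -1.0]]
contact_force: [-0.1, 0.1, -2.9]
finger_gap: 0.0443
98.0 [ 0.4458 -0.0624  0.0451] [ 0.9  0.7 -3. ] [ 0.024  0.007 -1.   ] 0.0441
pos [ 0.4458 -0.0624  0.0451] yaw -172.54 gap 0.0441 t 98.0 F [ 0.9  0.7 -3. ] d [ 0.0292  0.004  -0.0026] turn 0.06 n 2
tiltz [ 0.0238  0.0073 -0.9997]
[-0.59,0.00,0.07] 0.00; [-0.59,0.00,0.07] 0.00;
```

```bash
python3 -m handwheel '[[1,[0,0,0.1],0],[1,[-0.4,0,0.03],0],[1,[-0.4,0,0.02],0],[1,[-0.35,0,0.02],0],[1,[0,0,0],0]]'; python3 hold.py 4;python3 go.py 0.492 -0.056 0.0425 187.4 2
```

```text
time_s: 98.5
tcp_pos: [0.4621, -0.0598, 0.0401]
ee_rot: [[-0.992, -0.127, -0.004], [-0.127, 0.992, -0.0], [0.004, 0.0, -1.0]]
contact_force: [2.9, -1.1, 2.5]
finger_gap: 0.0442
98.7 [ 0.4622 -0.0598  0.0399] [-8.2 -3.7  4.8] [-0.004  0.    -1.   ] 0.0444
pos [ 0.4622 -0.0598  0.0399] yaw -172.69 gap 0.0444 t 98.7 F [-8.2 -3.7  4.8] d [0.0298 0.0038 0.0026] turn -0.09 n 2
tiltz [-0.0035  0.     -1.    ]
[-0.60,-0.00,-0.05] -0.01; [-0.60,-0.00,-0.05] -0.01;
```

```bash
python3 -m handwheel '[[1,[0.35,0,-0.08],0],[1,[0,0,-0.08],0],[1,[0,0,0],0]]'; python3 hold.py 4; python3 go.py 0.475 -0.0584 0.044 187.4 2
```

```text
time_s: 99.0
tcp_pos: [0.4546, -0.061, 0.0444]
ee_rot: [[-0.992, -0.127, -0.002], [-0.127, 0.992, -0.0], [0.002, 0.0, -1.0]]
contact_force: [0.7, 0.4, -1.5]
finger_gap: 0.0447
99.2 [ 0.4542 -0.0609  0.044 ] [ 0.3  0.3 -2.4] [-0.003  0.    -1.   ] 0.0444
pos [ 0.4542 -0.0609  0.044 ] yaw -172.69 gap 0.0444 t 99.2 F [ 0.3  0.3 -2.4] d [0.0208 0.0025 0.    ] turn -0.09 n 2
tiltz [-3.3e-03  1.0e-04 -1.0e+00]
[-0.42,-0.00,-0.00] -0.01; [-0.42,-0.00,-0.00] -0.01;
```

```bash
python3 -m handwheel '[[1,[-0.4,0,0],0],[1,[-0.4,0,0],0],[1,[0,0,0],0]]'; python3 hold.py 4; python3 go.py 0.492 -0.056 0.044 187.4 2
```

```text
time_s: 99.5
tcp_pos: [0.4627, -0.0587, 0.0408]
ee_rot: [[-0.992, -0.125, -0.03], [-0.125, 0.992, -0.004], [0.031, -0.0, -1.0]]
contact_force: [1.5, -0.1, 1.0]
finger_gap: 0.0444
99.7 [ 0.4638 -0.0587  0.0413] [-4.6 -1.2 -3.5] [-0.027 -0.004 -1.   ] 0.0441
pos [ 0.4638 -0.0587  0.0413] yaw -172.77 gap 0.0441 t 99.7 F [-4.6 -1.2 -3.5] d [0.0282 0.0027 0.0027] turn -0.17 n 2
tiltz [-0.0269 -0.0035 -0.9996]
[-0.56,-0.02,-0.07] -0.01; [-0.56,-0.02,-0.07] -0.01;
```

```bash
python3 - <<'E'
from h import *
im=snap('wrist','w28.png')
im=snap('side','sd28.png');c=im['color'][140:220,210:300,::-1]; cv2.imwrite('pics/sd28c.png',cv2.resize(c,None,fx=8,fy=7,interpolation=cv2.INTER_CUBIC))
im=snap('scene','sc28.png');c=im['color'][160:260,240:330,::-1]; cv2.imwrite('pics/sc28c.png',cv2.resize(c,None,fx=7,fy=6,interpolation=cv2.INTER_CUBIC))
E
```

```text
(no output)
```

View pics/sd28c.png

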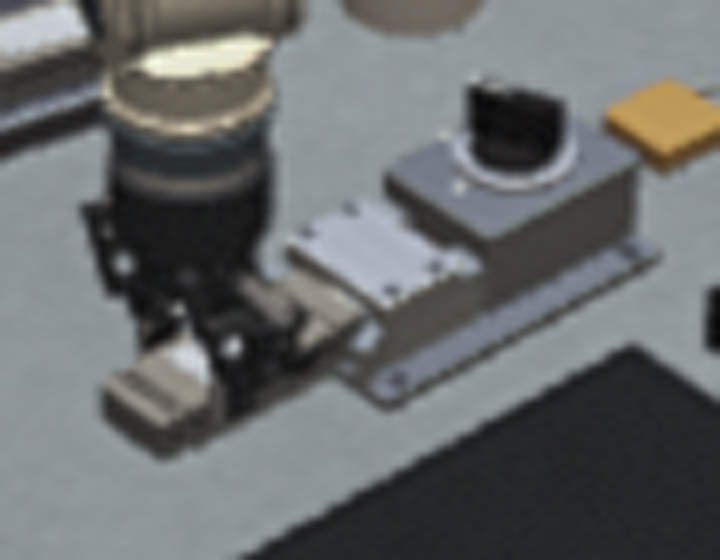

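View pics/sc28c.png

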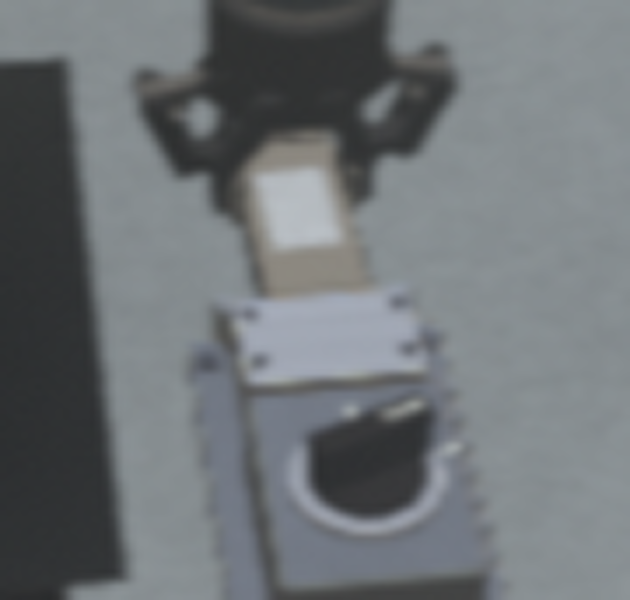

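View pics/w28.png

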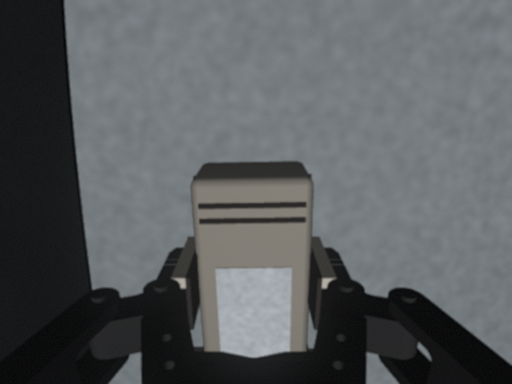

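```bash
python3 -m handwheel '[[1,[0.45,-0.03,-0.08],0],[1,[0,-0.03,-0.08],0],[1,[0,0,0],0]]'; python3 hold.py 4; python3 go.py 0.475 -0.0586 0.046 187.4 2; python3 - <<'E'
from h import *
im=snap('side','sd29.png');c=im['color'][140:220,210:300,::-1]; cv2.imwrite('pics/sd29c.png',cv2.resize(c,None,fx=8,fy=7,interpolation=cv2.INTER_CUBIC))
E
```

```text
time_s: 100.15
tcp_pos: [0.4543, -0.0617, 0.0469]
ee_rot: [[-0.992, -0.126, -0.021], [-0.126, 0.992, -0.003], [0.022, -0.0, -1.0]]
contact_force: [0.2, -1.1, -1.8]
finger_gap: 0.0445
100.35 [ 0.4538 -0.0615  0.0463] [ 0.2 -0.5 -2.3] [-0.023 -0.003 -1.   ] 0.0446
pos [ 0.4538 -0.0615  0.0463] yaw -172.74 gap 0.0446 t 100.35 F [ 0.2 -0.5 -2.3] d [ 0.0212  0.0029 -0.0003] turn -0.14 n 2
tiltz [-0.0231 -0.0028 -0.9997]
[-0.43,0.00,-0.00] -0.01; [-0.43,0.00,-0.00] -0.01;
```

View pics/sd29c.png

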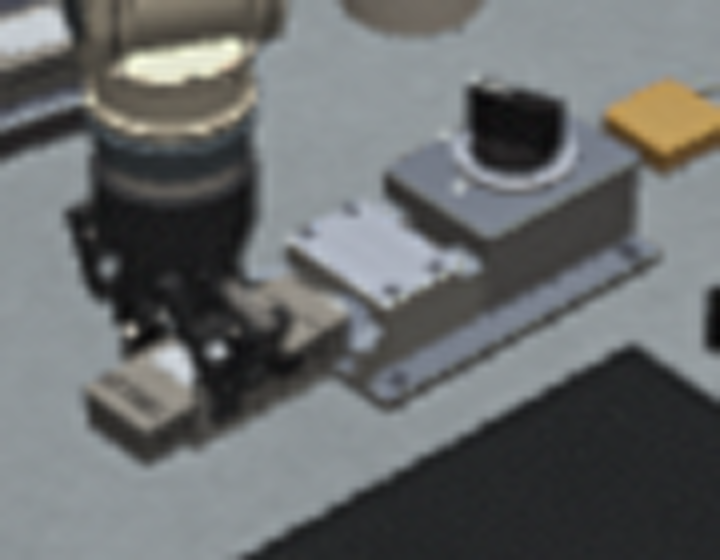

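```bash
python3 -m handwheel '[[1,[-0.4,0,-0.01],0],[1,[-0.4,0,-0.01],0],[1,[0,0,0],0]]'; python3 hold.py 4; python3 go.py 0.492 -0.056 0.044 187.4 2
```

```text
time_s: 100.7
tcp_pos: [0.476, -0.0589, 0.0463]
ee_rot: [[-0.992, -0.126, -0.022], [-0.126, 0.992, -0.003], [0.023, -0.0, -1.0]]
contact_force: [-0.2, -0.7, -2.4]
finger_gap: 0.044
100.9 [ 0.4741 -0.0588  0.0461] [-0.1 -1.6 -1.9] [-0.024 -0.003 -1.   ] 0.0439
pos [ 0.4741 -0.0588  0.0461] yaw -172.77 gap 0.0439 t 100.9 F [-0.1 -1.6 -1.9] d [ 0.0179  0.0028 -0.0021] turn -0.17 n 2
tiltz [-0.0239 -0.0028 -0.9997]
[-0.36,0.01,0.03] -0.01; [-0.36,0.01,0.03] -0.01;
```

```bash
python3 -m handwheel '[[1,[-0.4,0.01,0.02],0],[1,[-0.4,0.01,0.03],0]]'; python3 hold.py 4; python3 -m handwheel '[[1,[-0.8,0,0],0]]'; python3 hold.py 8
```

```text
time_s: 101.1
tcp_pos: [0.4932, -0.0564, 0.0445]
ee_rot: [[-0.992, -0.124, -0.025], [-0.124, 0.992, -0.004], [0.026, -0.001, -1.0]]
contact_force: [-0.8, -3.2, -2.7]
finger_gap: 0.0446
101.3 [ 0.4936 -0.0564  0.0444] [ 2.7 -4.  -3. ] [-0.024 -0.004 -1.   ] 0.0442
time_s: 101.4
tcp_pos: [0.51, -0.0544, 0.0435]
ee_rot: [[-0.992, -0.123, -0.03], [-0.123, 0.992, -0.006], [0.031, -0.002, -1.0]]
contact_force: [-15.5, -8.9, -0.7]
finger_gap: 0.0443
101.6 [ 0.5109 -0.0543  0.0432] [-8.4 -7.5  0.5] [-0.03  -0.005 -1.   ] 0.0443
101.8 [ 0.5108 -0.0543  0.0433] [-7.9 -6.5 -2. ] [-0.03  -0.005 -1.   ] 0.0446
```

```bash
python3 -m handwheel '[[1,[-0.6,-0.02,0],0]]'; python3 hold.py 8
```

```text
time_s: 101.9
tcp_pos: [0.5142, -0.0524, 0.0407]
ee_rot: [[-0.991, -0.122, -0.052], [-0.122, 0.993, -0.005], [0.052, 0.001, -0.999]]
contact_force: [-56.5, -6.8, 12.6]
finger_gap: 0.0442
102.1 [ 0.5147 -0.0522  0.0399] [-37.6  -7.6   5.3] [-0.052 -0.005 -0.999] 0.0443
102.3 [ 0.5147 -0.0522  0.04  ] [-36.9  -7.4   3. ] [-0.052 -0.005 -0.999] 0.0443
```

```bash
python3 hold.py 88 | awk 'NR%7==0'; python3 go.py 0.405 -0.067 0.043 187.4 6
```

```text
103.7 [ 0.5147 -0.0522  0.04  ] [-36.9  -6.7   3.2] [-0.052 -0.005 -0.999] 0.044
105.1 [ 0.5147 -0.0523  0.04  ] [-37.3  -6.8   3.4] [-0.052 -0.005 -0.999] 0.0442
106.5 [ 0.5147 -0.0522  0.04  ] [-37.8  -6.2   4.1] [-0.052 -0.005 -0.999] 0.0443
pos [ 0.5147 -0.0522  0.04  ] yaw -172.95 gap 0.0445 t 106.7 F [-37.9  -8.    3.8] d [-0.1097 -0.0148  0.003 ] turn -0.35 n 6
tiltz [-0.0516 -0.0049 -0.9987]
[0.74,-0.01,0.02] -0.01; [0.74,-0.01,0.02] -0.01; [0.74,-0.01,0.02] -0.01; [0.74,-0.01,0.02] -0.01
[0.74,-0.00,0.02] -0.01; [0.74,-0.00,0.02] -0.01;
```

```bash
python3 -m handwheel '[[1,[0.4,-0.01,0],0],[1,[0.6,-0.01,0.02],0],[1,[0.7,-0.01,0.02],0],[1,[0.7,-0.01,0.02],0],[1,[0.7,-0.01,0.02],0],[1,[0.7,-0.01,0.02],0],[1,[0.4,-0.01,-0.1],0],[1,[0,0,-0.4],0],[1,[0,0,-0.6],0],[1,[0,0,-0.6],0],[1,[0,0,-0.6],0],[1,[0,0,0],0]]'; python3 - <<'E'
from h import *
im=snap('scene','sc30.png');c=im['color'][140:260,200:330,::-1]; cv2.imwrite('pics/sc30c.png',cv2.resize(c,None,fx=6,fy=5,interpolation=cv2.INTER_CUBIC))
E
python3 go.py 0.40 0.252 0.12 175.5 22
```

```text
time_s: 107.9
tcp_pos: [0.4079, -0.0635, 0.1055]
ee_rot: [[-0.991, -0.127, -0.053], [-0.127, 0.992, 0.004], [0.052, 0.011, -0.999]]
contact_force: [-0.2, 0.2, -2.0]
finger_gap: 0.0446
pos [ 0.4074 -0.0633  0.1046] yaw -172.68 gap 0.0441 t 107.95 F [ 1.   0.5 -2.3] d [-0.0074  0.3153  0.0154] turn 11.82 n 22
tiltz [-0.0539  0.0043 -0.9985]
[-0.06,0.57,-0.02] 0.09; [-0.05,0.57,-0.02] 0.09; [-0.05,0.57,-0.02] 0.09; [-0.04,0.57,-0.02] 0.09
[-0.04,0.57,-0.02] 0.09; [-0.03,0.57,-0.02] 0.09; [-0.03,0.57,-0.02] 0.09; [-0.02,0.57,-0.02] 0.09
[-0.02,0.57,-0.02] 0.09; [-0.01,0.57,-0.02] 0.09; [-0.00,0.57,-0.02] 0.09; [0.00,0.57,-0.02] 0.09
[0.01,0.57,-0.02] 0.09; [0.01,0.57,-0.02] 0.09; [0.02,0.57,-0.02] 0.09; [0.02,0.57,-0.02] 0.09
[0.03,0.57,-0.02] 0.09; [0.03,0.57,-0.02] 0.09; [0.04,0.57,-0.02] 0.09; [0.04,0.57,-0.02] 0.09
[0.05,0.57,-0.02] 0.09; [0.05,0.57,-0.02] 0.09;
```

View pics/sc30c.png

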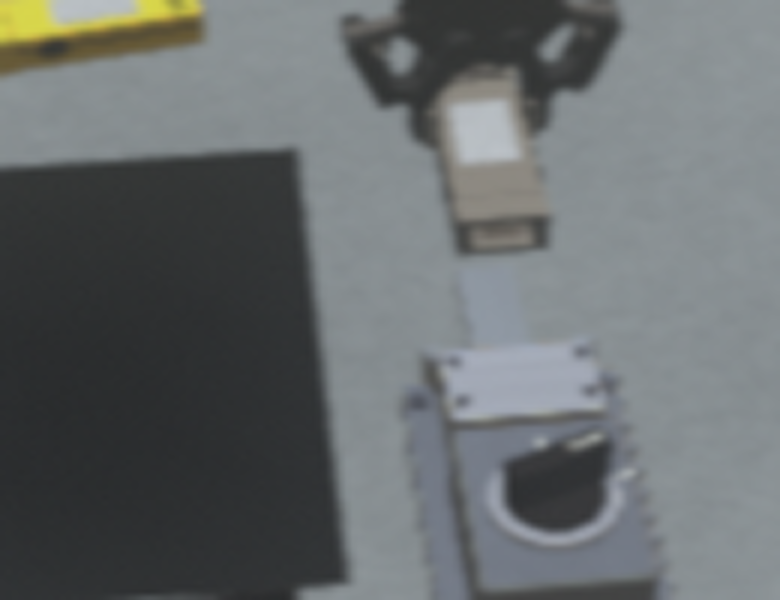

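```bash
python3 -m handwheel '[[1,[-0.05,0.45,-0.05],0.1],[1,[-0.05,0.6,-0.04],0.1],[1,[-0.05,0.6,-0.04],0.1],[1,[-0.05,0.6,-0.04],0.1],[1,[-0.04,0.6,-0.03],0.1],[1,[-0.04,0.6,-0.03],0.1],[1,[-0.04,0.6,-0.03],0.1],[1,[-0.03,0.6,-0.03],0.1],[1,[-0.03,0.6,-0.03],0.1],[1,[-0.02,0.6,-0.03],0.1],[1,[-0.02,0.6,-0.03],0.1],[1,[-0.01,0.6,-0.03],0.1],[1,[-0.01,0.6,-0.03],0.1],[1,[0,0.6,-0.03],0.1],[1,[0,0.6,-0.03],0.1],[1,[0.01,0.6,-0.03],0.1],[1,[0.01,0.6,-0.03],0.1],[1,[0.02,0.6,-0.03],0.1],[1,[0.02,0.6,-0.03],0.1],[1,[0.02,0.5,-0.03],0.1]]'; python3 go.py 0.399 0.2531 0.11 175.5 3
```

```text
time_s: 109.95
tcp_pos: [0.409, 0.2448, 0.1105]
ee_rot: [[-0.993, 0.09, -0.071], [0.09, 0.996, 0.007], [0.071, 0.001, -0.997]]
contact_force: [-0.1, -0.7, -2.3]
finger_gap: 0.0441
pos [0.409  0.2448 0.1105] yaw 174.82 gap 0.0441 t 109.95 F [-0.1 -0.7 -2.3] d [-0.01    0.0083 -0.0005] turn -0.68 n 3
tiltz [-0.0708  0.0072 -0.9975]
[0.14,0.10,0.02] -0.04; [0.14,0.10,0.02] -0.04; [0.14,0.10,0.02] -0.04;
```

```bash
python3 -m handwheel '[[1,[0.2,0,0.02],-0.06],[1,[0.2,0,0.02],-0.06],[1,[0,0,0],0],[1,[0,0,0],0]]'; python3 - <<'E'
from h import *
im=snap('scene','sc31.png')
s=env.read_state(); z=s['tcp_pos'][2]-.0285+.0325
for o in labels(im,z=z,roi=(355,460,130,235)): print(o[0].round(4),np.round(o[1],1),round(o[2],2),np.round(o[3],1))
E
python3 go.py 0.399 0.2531 0.045 175.5 5
```

```text
time_s: 110.35
tcp_pos: [0.3972, 0.2462, 0.1081]
ee_rot: [[-0.994, 0.074, -0.074], [0.074, 0.997, 0.006], [0.074, 0.001, -0.997]]
contact_force: [-0.2, -0.6, -1.4]
finger_gap: 0.0445
[0.4148 0.2425] [27.  47.6] -6.46 [381.3 162. ]
[0.4935 0.3187] [23.8 40.8] -3.93 [413.5 181.1]
[0.6162 0.2101] [24.8 42.7] -5.67 [384.3 215.6]
[0.6251 0.3074] [24.7 42.1] -5.48 [422.  217.9]
pos [0.3972 0.2461 0.1081] yaw 175.73 gap 0.0442 t 110.4 F [-0.1 -0.9 -2.6] d [ 0.0018  0.007  -0.0631] turn 0.23 n 5
tiltz [-0.0741  0.0061 -0.9972]
[-0.05,0.06,0.50] 0.01; [-0.05,0.06,0.50] 0.01; [-0.05,0.06,0.50] 0.01; [-0.05,0.06,0.50] 0.01
[-0.05,0.06,0.50] 0.01;
```

```bash
python3 -m handwheel '[[1,[-0.05,0.1,0.3],0],[1,[-0.05,0.1,0.5],0],[1,[-0.05,0.06,0.5],0],[1,[-0.05,0.03,0.5],0],[1,[-0.05,0,0.5],0],[1,[-0.03,0,0.3],0],[1,[0,0,0],0]]';python3 hold.py 4;python3 go.py 0.399 0.2531 0.033 175.5 1
```

```text
time_s: 111.1
tcp_pos: [0.4016, 0.2525, 0.0387]
ee_rot: [[-0.994, 0.078, -0.072], [0.078, 0.997, 0.007], [0.072, 0.001, -0.997]]
contact_force: [0.3, -0.5, -3.5]
finger_gap: 0.0442
111.3 [0.4024 0.2529 0.0402] [-0.2 -0.3 -1.7] [-0.07   0.008 -0.998] 0.0441
pos [0.4024 0.2529 0.0402] yaw 175.56 gap 0.0441 t 111.3 F [-0.2 -0.3 -1.7] d [-0.0034  0.0002 -0.0072] turn 0.06 n 1
tiltz [-0.0697  0.008  -0.9975]
[0.11,-0.00,0.30] 0.01;
```

```bash
python3 -m handwheel '[[1,[0.08,0,0.12],0],[1,[0.02,0,0.12],0],[1,[0,0,0.1],0],[1,[0,0,0],0],[1,[0,0,0],0]]';python3 hold.py 4
```

```text
time_s: 111.8
tcp_pos: [0.3998, 0.2535, 0.0328]
ee_rot: [[-0.995, 0.078, -0.066], [0.077, 0.997, 0.009], [0.067, 0.004, -0.998]]
contact_force: [0.1, -0.3, 0.2]
finger_gap: 0.0441
112.0 [0.3998 0.2536 0.0328] [-1.6  0.3 -0.6] [-0.067  0.009 -0.998] 0.0441
```

```bash
python3 -m handwheel '[[1,[0,0,0.06],0],[1,[0,0,0],0],[0.28,[0,0,0],0],[0.28,[0,0,0],0],[0.28,[0,0,0],0],[0.28,[0,0,0],0],[0.28,[0.02,0,-0.2],0],[0.28,[0.04,0,-0.5],0],[0.28,[0.05,0,-0.7],0],[0.28,[0.05,0,-0.7],0],[0.28,[0.05,0,-0.7],0],[0.28,[0.05,0,-0.7],0],[0.28,[0.05,0,-0.7],0],[0.28,[0.05,0,-0.7],0],[0,[0,0,0],0],[0,[0,0,0],0]]';python3 go.py 0.669 -0.037 0.18 118.6 28;  python3 - <<'E'
from h import *
im=snap('wrist','w32.png')
im=snap('scene','sc32.png')
for o in labels(im,z=.0355,roi=(360,460,145,260)): print(o[0].round(4),np.round(o[1],1),round(o[2],1),np.round(o[3],1))
E
```

```text
time_s: 113.6
tcp_pos: [0.3986, 0.2531, 0.1613]
ee_rot: [[-0.995, 0.078, -0.066], [0.077, 0.997, 0.01], [0.066, 0.005, -0.998]]
contact_force: [0.1, -0.1, 0.3]
finger_gap: 0.0851
pos [0.3986 0.2531 0.1613] yaw 175.57 gap 0.0851 t 113.6 F [ 0.1 -0.1  0.3] d [ 0.2704 -0.2901  0.0187] turn 56.97 n 28
tiltz [-0.0658  0.0099 -0.9978]
[-0.41,-0.38,-0.06] 0.34; [-0.43,-0.37,-0.06] 0.34; [-0.44,-0.35,-0.06] 0.34; [-0.45,-0.34,-0.06] 0.34
[-0.46,-0.32,-0.06] 0.34; [-0.48,-0.30,-0.06] 0.34; [-0.49,-0.29,-0.06] 0.34; [-0.50,-0.27,-0.06] 0.34
[-0.51,-0.25,-0.06] 0.34; [-0.51,-0.23,-0.06] 0.34; [-0.52,-0.22,-0.06] 0.34; [-0.53,-0.20,-0.06] 0.34
[-0.54,-0.18,-0.06] 0.34; [-0.54,-0.16,-0.06] 0.34; [-0.55,-0.14,-0.06] 0.34; [-0.55,-0.12,-0.06] 0.34
[-0.56,-0.10,-0.06] 0.34; [-0.56,-0.08,-0.06] 0.34; [-0.56,-0.06,-0.06] 0.34; [-0.56,-0.04,-0.06] 0.34
[-0.56,-0.02,-0.06] 0.34; [-0.56,-0.00,-0.06] 0.34; [-0.56,0.02,-0.06] 0.34; [-0.56,0.04,-0.06] 0.34
[-0.56,0.06,-0.06] 0.34; [-0.56,0.08,-0.06] 0.34; [-0.56,0.10,-0.06] 0.34; [-0.55,0.12,-0.06] 0.34

[0.4168 0.2498] [26.3 45.8] -5.3 [378.3 179.6]
[0.425  0.3586] [26.4 44.8] -5.1 [413.5 181. ]
[0.5597 0.2397] [27.4 47. ] -4.9 [384.3 215.6]
[0.5685 0.3462] [27.  46.7] -6.2 [422.1 217.9]
```

View pics/w32.png

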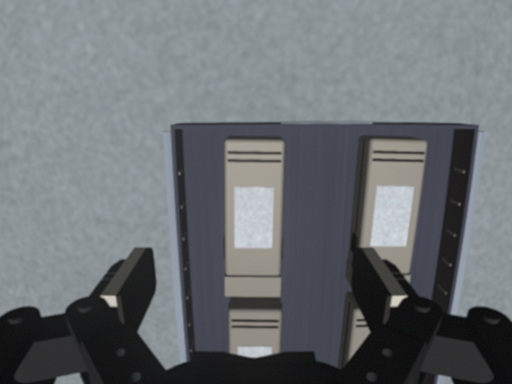

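All four cases lie flat and label up in the drawer. Next I'll return the knob to parked.

```bash
python3 -m handwheel '[[0,[-0.41,-0.38,-0.08],0.34],[0,[-0.43,-0.37,-0.07],0.34],[0,[-0.44,-0.35,-0.06],0.34],[0,[-0.45,-0.34,-0.06],0.34],[0,[-0.46,-0.32,-0.06],0.34],[0,[-0.48,-0.3,-0.06],0.34],[0,[-0.49,-0.29,-0.06],0.34],[0,[-0.5,-0.27,-0.06],0.34],[0,[-0.51,-0.25,-0.06],0.34],[0,[-0.51,-0.23,-0.06],0.34],[0,[-0.52,-0.22,-0.06],0.34],[0,[-0.53,-0.2,-0.06],0.34],[0,[-0.54,-0.18,-0.06],0.34],[0,[-0.54,-0.16,-0.06],0.34],[0,[-0.55,-0.14,-0.06],0.34],[0,[-0.55,-0.12,-0.06],0.34],[0,[-0.56,-0.1,-0.06],0.34],[0,[-0.56,-0.08,-0.06],0.34],[0,[-0.56,-0.06,-0.06],0.34],[0,[-0.56,-0.04,-0.06],0.34]]'; python3 go.py 0.669 -0.037 0.17 118.6 10
```

```text
time_s: 115.7
tcp_pos: [0.601, 0.02, 0.1754]
ee_rot: [[-0.656, 0.752, -0.071], [0.753, 0.658, 0.008], [0.053, -0.048, -0.997]]
contact_force: [-1.2, 0.8, -1.0]
finger_gap: 0.0855
pos [0.601  0.02   0.1754] yaw 131.05 gap 0.0855 t 115.7 F [-1.2  0.8 -1. ] d [ 0.068  -0.057  -0.0054] turn 12.45 n 10
tiltz [-0.0708  0.0082 -0.9975]
[-0.35,0.06,0.00] 0.21; [-0.35,0.06,0.00] 0.21; [-0.35,0.07,0.00] 0.21; [-0.35,0.08,0.00] 0.21
[-0.34,0.09,0.00] 0.21; [-0.34,0.09,0.00] 0.21; [-0.34,0.10,0.00] 0.21; [-0.34,0.11,0.00] 0.21
[-0.34,0.12,0.00] 0.21; [-0.33,0.12,0.00] 0.21;
```

```bash
python3 -m handwheel '[[0,[-0.35,0.06,0],0.22],[0,[-0.35,0.06,0],0.22],[0,[-0.35,0.07,0],0.22],[0,[-0.35,0.08,0],0.22],[0,[-0.34,0.09,0],0.22],[0,[-0.34,0.09,0],0.22],[0,[-0.34,0.1,0],0.22],[0,[-0.34,0.11,0],0.22],[0,[-0.34,0.12,0],0.2],[0,[-0.25,0.12,0],0],[0,[0,0,0],0]]'; python3 go.py 0.669 -0.037 0.111 118.6 4;  python3 - <<'E'
from h import *
im=snap('wrist','w33.png')
E
```

```text
time_s: 116.8
tcp_pos: [0.6741, -0.0421, 0.1689]
ee_rot: [[-0.471, 0.879, -0.071], [0.881, 0.472, 0.008], [0.041, -0.059, -0.997]]
contact_force: [-0.4, 0.3, -0.3]
finger_gap: 0.0854
pos [ 0.6741 -0.0421  0.1689] yaw 118.1 gap 0.0854 t 116.8 F [-0.4  0.3 -0.3] d [-0.0051  0.0051 -0.0579] turn -0.5 n 4
tiltz [-0.0714  0.0084 -0.9974]
[0.04,0.01,0.58] -0.02; [0.04,0.01,0.58] -0.02; [0.04,0.01,0.58] -0.02; [0.04,0.01,0.58] -0.02
```

View pics/w33.png

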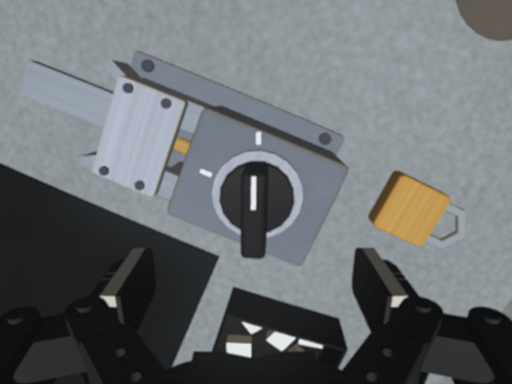

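Bar at (254,210) is aligned with the tool and still on the working mark. I'll go down and grip it.

```bash
python3 -m handwheel '[[0,[0.04,0.01,0.5],-0.05],[0,[0.04,0.01,0.5],0],[0,[0.04,0.01,0.5],0],[0,[0.04,0.01,0.5],0],[0,[0.01,0,0.2],0],[0,[0,0,0],0]]'; python3 go.py 0.669 -0.037 0.111 118.6 1
```

```text
time_s: 117.45
tcp_pos: [0.6661, -0.0349, 0.1094]
ee_rot: [[-0.479, 0.875, -0.073], [0.877, 0.481, 0.009], [0.043, -0.06, -0.997]]
contact_force: [-0.6, -0.4, 0.4]
finger_gap: 0.0855
pos [ 0.6661 -0.0349  0.1094] yaw 118.64 gap 0.0855 t 117.45 F [-0.6 -0.4  0.4] d [ 0.0029 -0.0021  0.0016] turn 0.04 n 1
tiltz [-0.0735  0.0091 -0.9973]
[-0.13,0.06,-0.07] 0.01;
```

```bash
python3 -m handwheel '[[0,[-0.12,0.06,-0.06],0],[1,[0,0,0],0],[1,[0,0,0],0],[1,[0,0,0],0],[1,[0,0,0],0],[1,[0,0,0],0],[1,[0,0,0],0],[1,[0,0,0],0]]' 50;  python3 -m handwheel '[[1,[0,0,0],-0.9],[1,[0,0,0],-0.9],[1,[0,0,0],-0.9],[1,[0,0,0],-0.9],[1,[0,0,0],-0.9],[1,[0,0,0],-0.9],[1,[0,0,0],-0.9],[1,[0,0,0],-0.9],[1,[0,0,0],-0.9],[1,[0,0,0],-0.9],[1,[0,0,0],-0.9],[1,[0,0,0],0]]';python3 go.py 0.669 -0.037 0.110 187.4 1
```

```text
time_s: 118.25
tcp_pos: [0.6688, -0.0377, 0.1131]
ee_rot: [[-0.478, 0.875, -0.072], [0.877, 0.48, 0.008], [0.042, -0.06, -0.997]]
contact_force: [-1.7, -1.3, -2.2]
finger_gap: 0.0136
time_s: 119.45
tcp_pos: [0.6695, -0.0369, 0.113]
ee_rot: [[-0.997, -0.01, -0.071], [-0.011, 1.0, 0.007], [0.071, 0.008, -0.997]]
contact_force: [-2.0, 0.9, -1.4]
finger_gap: 0.0132
pos [ 0.6695 -0.0369  0.113 ] yaw -179.39 gap 0.0132 t 119.45 F [-2.   0.9 -1.4] d [-0.0005 -0.0001 -0.003 ] turn -6.79 n 1
tiltz [-0.0708  0.0074 -0.9975]
[0.01,-0.01,0.12] -1.13;
```

```bash
python3 -m handwheel '[[1,[0,0,0],-0.6],[1,[0,0,0],-0.4],[1,[0,0,0],0],[0,[0,0,0],0],[0,[0,0,0],0],[0,[0,0,0],0],[0,[0,0,0],0],[0,[0,0,0],0],[0,[0.02,0,-0.6],0],[0,[0.04,0,-0.8],0],[0,[0.05,0,-0.8],0],[0,[0.05,0,-0.8],0],[0,[0,0,0],0]]'; python3 - <<'E'
from h import *
im=snap('wrist','w34.png');snap('scene','sc34.png')
E
```

```text
time_s: 120.75
tcp_pos: [0.6708, -0.0379, 0.1899]
ee_rot: [[-0.992, -0.101, -0.072], [-0.102, 0.995, 0.007], [0.071, 0.014, -0.997]]
contact_force: [-0.2, 0.0, 0.3]
finger_gap: 0.0854
```

View pics/w34.png

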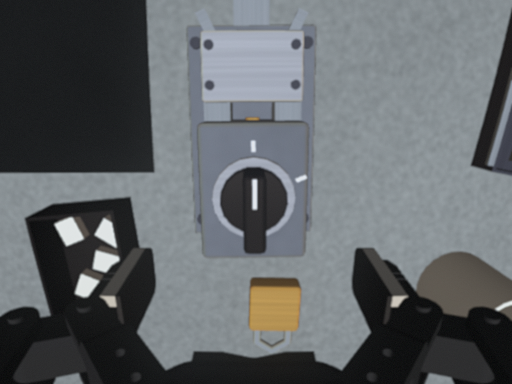

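View pics/sc34.png

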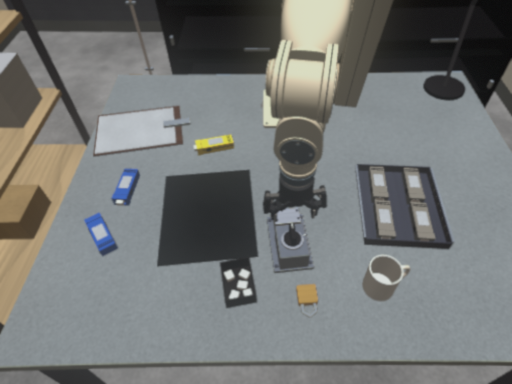

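```bash
python3 - <<'E'
from h import *
t=[]
for f,(u,v) in {'sc9':(281,194),'sc17':(281,188),'sc23':(283,186),'sc30':(283,186),'sc22':(284,204)}.items():
    c=cv2.imread(f'pics/{f}.png')[v-14:v+14,u-15:u+15]; t.append(cv2.resize(c,(150,140),interpolation=cv2.INTER_CUBIC))
cv2.imwrite('pics/cmp.png',np.hstack(t))
E
```

```text
(no output)
```

View pics/cmp.png

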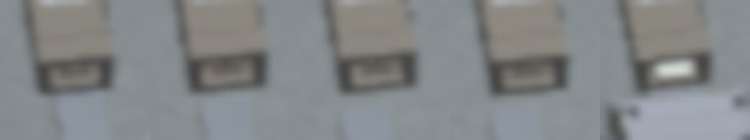

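All four sealed noses (first four tiles) show the same dark, recessed plug, while the last tile shows an unsealed one standing out white. The knob is parked and the gripper touches nothing, so I'm handing the job in.

```bash
python3 -c "
from h import *
print(env.read_state()['time_s']); env.sign_off()"
```

```text
120.85
the job is handed in; nothing more can be done
```

I sealed all four cases, filed them in the drawer, clicked the knob back to parked, and handed the job in at 120.9 s of the 210 s allowed. I turned the knob to working first. Each case was then held hard against the stop (about 30–39 N) for at least 4 s.

**Last checks**
- **Seals:** all four plugs look equally recessed and dark compared with an unsealed one. I judged this from pictures and did not measure the depth.
- **Drawer:** all four cases lie flat on the floor, label up, with their labels near (.417,.250), (.425,.359), (.560,.240) and (.569,.346).
- **Knob:** its pointer is at the parked mark.
- **Bystanders:** the mug, padlock and tub were not touched and look to be where they started.

**What went wrong on the way**
- **Mouth of the press:** the second and fourth cases caught at the mouth. I backed them off, realigned them and got them in (the fourth needed two retries).
- **Tool tilt:** the tool gradually tilted, by up to about 8°. I straightened it three times by gripping the press's fixed tongue and pulling.
- **Knocked case:** one case on the mat was knocked and pushed its neighbour a few millimetres. I measured both again before picking them up.

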